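Sieve a crushed-rock sample on the rail stand

TASK

Sieve the crushed-rock sample: slide the empty hand sieve into the stand's rails from their open end until it is fully home over the catch pan, then put the whole sample into it, both what is in the boat and the pieces spilt on the desk, and shake the sieve to and fro in its rails until every small chip has dropped into the catch pan. Then draw the sieve out, tip the coarse pieces into the empty steel pan, and slide the sieve back fully home in its rails; leave the boat standing upright on the desk and do not disturb the jar, the vial or the tweezers.

Things in the scene. Friction and masses are not known exactly. Their poses are not given: they have to be found in the camera images.
- sieve: hand sieve, 0.3 kg: open-fronted aluminium scoop, local x from -66 to +76 mm, 104 mm wide, side and rear walls 3 x 38 mm. Bottom plate 3 mm, its top 6 mm above the underside, with staggered 16 mm square holes, between 11 to 16 mm lands, from x = -62 to +40. Origin: centre of the underside; +x to the spout, z up. Rock slides on it above about 25 degrees
- sieve_grip (a point): centre of the sieve's grip: a black bar 12 mm (sieve x) x 70 mm (sieve y) x 20 mm high on two posts over the rear wall, 72 mm above the sieve's underside and 64.5 mm behind its origin; take it from above with the fingers closing along the sieve's x; axes as the sieve's
- sieve_spout (a point): middle of the sieve's open front edge, at sieve x = +76, z = 22 mm; from x = +40 a plain ramp without holes rises to it at 25 degrees. For the rails, a runner sticks out at each side of the sieve: 10 mm wide, 4 mm thick, sieve z = 10 to 14 mm, x from -60 to +60, 124 mm over both
- stand: sieve stand, fixed, about 185 mm along x, 170 mm wide, 74 mm high: a steel catch pan (inside x from -106 to +66 mm, 123 mm wide, rim 36 mm high) between two upright sides that carry channel rails along x for the sieve's runners. The sieve slides toward +x until its runners meet rubber stops at x = +61 mm. Origin: on the desk, under the middle of the rails; z up
- stand_entry (a point): middle of the rails' open, flared end (stand x = -91 mm, z = 62 mm), the only way in; the parallel rails begin at x = -75. Their slots are z = 58 to 67 mm high and 130 mm apart at their inner faces (3 mm play at each side, 5 mm in height for the runners), with lips above them 111 mm apart; axes as the stand's
- stand_home (a point): where the sieve's origin is when the sieve rests in the rails fully home against the stops, spout toward stand +x (48 mm above the desk); axes as the stand's
- boat: sample boat, 0.14 kg: small aluminium scoop with solid bottom, local x from -50 to +56 mm, 80 mm wide, walls 32 mm high, bottom 2 mm; from x = +24 its floor rises at 22 degrees to the open front edge at x = +56, z = 15 mm. Holds part of the rock at the start. Origin: centre of the underside; +x to the spout, z up
- boat_grip (a point): centre of the boat's grip: a black bar 12 mm (boat x) x 70 mm (boat y) x 20 mm high on two posts over the rear wall, 64 mm above the boat's underside and 49 mm behind its origin; fingers close along the boat's x; axes as the boat's
- coarse_pan: empty rectangular steel pan for the coarse rock, fixed, 170 mm (its x) x 150 mm (its y) x 34 mm high, walls and floor 3 mm; origin: centre of its underside
- coarse_1: a piece of crushed grey rock, irregular, about 27 x 24 x 17 mm, 18 g, too big for the sieve's holes; origin at its centre
- coarse_2: a piece of crushed grey rock, irregular, about 27 x 24 x 17 mm, 18 g, too big for the sieve's holes; origin at its centre
- coarse_3: a piece of crushed grey rock, irregular, about 27 x 24 x 17 mm, 18 g, too big for the sieve's holes; origin at its centre
- coarse_4: a piece of crushed grey rock, irregular, about 27 x 24 x 17 mm, 18 g, too big for the sieve's holes; origin at its centre
- fine_1: a small chip of the same grey rock, about 13.5 x 12 x 8 mm, 10 g, passes the sieve's holes in any position; origin at its centre
- fine_2: a small chip of the same grey rock, about 13.5 x 12 x 8 mm, 10 g, passes the sieve's holes in any position; origin at its centre
- fine_3: a small chip of the same grey rock, about 13.5 x 12 x 8 mm, 10 g, passes the sieve's holes in any position; origin at its centre
- fine_4: a small chip of the same grey rock, about 13.5 x 12 x 8 mm, 10 g, passes the sieve's holes in any position; origin at its centre
- fine_5: a small chip of the same grey rock, about 13.5 x 12 x 8 mm, 10 g, passes the sieve's holes in any position; origin at its centre
- fine_6: a small chip of the same grey rock, about 13.5 x 12 x 8 mm, 10 g, passes the sieve's holes in any position; origin at its centre
- fine_7: a small chip of the same grey rock, about 13.5 x 12 x 8 mm, 10 g, passes the sieve's holes in any position; origin at its centre
- fine_8: a small chip of the same grey rock, about 13.5 x 12 x 8 mm, 10 g, passes the sieve's holes in any position; origin at its centre
- jar: bystander: plastic screw-cap jar, 59 mm across, 70 mm high, standing; origin under its centre
- vial: bystander: capped sample vial, 24 mm across, 55 mm high, standing; origin under its centre
- tweezers: bystander: steel tweezers lying on the desk, 126 mm long along local x; origin at the middle

How it is judged:
On the way, in this order (a step that is already met when the one before it is completed fails the run):
1. the empty sieve is fully home in the rails of the stand (x of sieve in the frame of stand_home between -0.008 and 0.008 m and y of sieve in the frame of stand_home between -0.006 and 0.006 m and z of sieve in the frame of stand_home between -0.005 and 0.008 m and angle between sieve's own z axis and vertical below 0.08 rad and angle between the x axis of sieve and the x axis of stand, either way round below 0.08 rad and linear speed of sieve below 0.03 m/s), for 0.2 s.
2. the whole sample is sieved: the sieve is in the rails with every coarse piece on it, and every small chip lies in the catch pan (x of sieve in the frame of stand_home between -0.08 and 0.008 m and y of sieve in the frame of stand_home between -0.006 and 0.006 m and z of sieve in the frame of stand_home between -0.005 and 0.008 m and angle between sieve's own z axis and vertical below 0.08 rad and x of fine_1 in the frame of stand between -0.106 and 0.066 m and y of fine_1 in the frame of stand between -0.062 and 0.062 m and z of fine_1 in the frame of stand between 0 and 0.036 m and x of fine_2 in the frame of stand between -0.106 and 0.066 m and y of fine_2 in the frame of stand between -0.062 and 0.062 m and z of fine_2 in the frame of stand between 0 and 0.036 m and x of fine_3 in the frame of stand between -0.106 and 0.066 m and y of fine_3 in the frame of stand between -0.062 and 0.062 m and z of fine_3 in the frame of stand between 0 and 0.036 m and x of fine_4 in the frame of stand between -0.106 and 0.066 m and y of fine_4 in the frame of stand between -0.062 and 0.062 m and z of fine_4 in the frame of stand between 0 and 0.036 m and x of fine_5 in the frame of stand between -0.106 and 0.066 m and y of fine_5 in the frame of stand between -0.062 and 0.062 m and z of fine_5 in the frame of stand between 0 and 0.036 m and x of fine_6 in the frame of stand between -0.106 and 0.066 m and y of fine_6 in the frame of stand between -0.062 and 0.062 m and z of fine_6 in the frame of stand between 0 and 0.036 m and x of fine_7 in the frame of stand between -0.106 and 0.066 m and y of fine_7 in the frame of stand between -0.062 and 0.062 m and z of fine_7 in the frame of stand between 0 and 0.036 m and x of fine_8 in the frame of stand between -0.106 and 0.066 m and y of fine_8 in the frame of stand between -0.062 and 0.062 m and z of fine_8 in the frame of stand between 0 and 0.036 m and x of coarse_1 in the frame of sieve between -0.063 and 0.08 m and y of coarse_1 in the frame of sieve between -0.05 and 0.05 m and z of coarse_1 in the frame of sieve between 0.003 and 0.05 m and x of coarse_2 in the frame of sieve between -0.063 and 0.08 m and y of coarse_2 in the frame of sieve between -0.05 and 0.05 m and z of coarse_2 in the frame of sieve between 0.003 and 0.05 m and x of coarse_3 in the frame of sieve between -0.063 and 0.08 m and y of coarse_3 in the frame of sieve between -0.05 and 0.05 m and z of coarse_3 in the frame of sieve between 0.003 and 0.05 m and x of coarse_4 in the frame of sieve between -0.063 and 0.08 m and y of coarse_4 in the frame of sieve between -0.05 and 0.05 m and z of coarse_4 in the frame of sieve between 0.003 and 0.05 m), for 0.2 s.
3. every coarse piece lies in the steel pan (x of coarse_1 in the frame of coarse_pan between -0.083 and 0.083 m and y of coarse_1 in the frame of coarse_pan between -0.073 and 0.073 m and z of coarse_1 in the frame of coarse_pan between 0 and 0.045 m and x of coarse_2 in the frame of coarse_pan between -0.083 and 0.083 m and y of coarse_2 in the frame of coarse_pan between -0.073 and 0.073 m and z of coarse_2 in the frame of coarse_pan between 0 and 0.045 m and x of coarse_3 in the frame of coarse_pan between -0.083 and 0.083 m and y of coarse_3 in the frame of coarse_pan between -0.073 and 0.073 m and z of coarse_3 in the frame of coarse_pan between 0 and 0.045 m and x of coarse_4 in the frame of coarse_pan between -0.083 and 0.083 m and y of coarse_4 in the frame of coarse_pan between -0.073 and 0.073 m and z of coarse_4 in the frame of coarse_pan between 0 and 0.045 m), for 0.2 s.
At the end, for the whole second after the job is handed in: every small chip lies in the stand's catch pan and every coarse piece in the steel pan, all at rest; the sieve lies level in the rails within 8 mm of fully home; the boat stands upright on the desk (all of step 1 and all of step 3 and x of fine_1 in the frame of stand between -0.106 and 0.066 m and y of fine_1 in the frame of stand between -0.062 and 0.062 m and z of fine_1 in the frame of stand between 0 and 0.036 m and linear speed of each of fine_1, fine_2, fine_3, fine_4, fine_5, fine_6, fine_7, fine_8, coarse_1, coarse_2, coarse_3, coarse_4, boat below 0.03 m/s and x of fine_2 in the frame of stand between -0.106 and 0.066 m and y of fine_2 in the frame of stand between -0.062 and 0.062 m and z of fine_2 in the frame of stand between 0 and 0.036 m and x of fine_3 in the frame of stand between -0.106 and 0.066 m and y of fine_3 in the frame of stand between -0.062 and 0.062 m and z of fine_3 in the frame of stand between 0 and 0.036 m and x of fine_4 in the frame of stand between -0.106 and 0.066 m and y of fine_4 in the frame of stand between -0.062 and 0.062 m and z of fine_4 in the frame of stand between 0 and 0.036 m and x of fine_5 in the frame of stand between -0.106 and 0.066 m and y of fine_5 in the frame of stand between -0.062 and 0.062 m and z of fine_5 in the frame of stand between 0 and 0.036 m and x of fine_6 in the frame of stand between -0.106 and 0.066 m and y of fine_6 in the frame of stand between -0.062 and 0.062 m and z of fine_6 in the frame of stand between 0 and 0.036 m and x of fine_7 in the frame of stand between -0.106 and 0.066 m and y of fine_7 in the frame of stand between -0.062 and 0.062 m and z of fine_7 in the frame of stand between 0 and 0.036 m and x of fine_8 in the frame of stand between -0.106 and 0.066 m and y of fine_8 in the frame of stand between -0.062 and 0.062 m and z of fine_8 in the frame of stand between 0 and 0.036 m and angle between boat's own z axis and vertical below 0.1 rad and height (world z) of boat between -0.01 and 0.01 m); the robot touches nothing.
It fails at once if a bystander (jar, vial, tweezers) is pushed more than 3 cm (distance of any of jar, vial, tweezers from where it was at the start of the episode above 0.03 m).
It fails at once if a piece of rock falls off the desk (height (world z) of any of fine_1, fine_2, fine_3, fine_4, fine_5, fine_6, fine_7, fine_8, coarse_1, coarse_2, coarse_3, coarse_4 below -0.1 m).
Of coarse_2, fine_2, fine_3, fine_4, fine_7, fine_8 only 3 to 6 are there at a start; the rules pass over those that are not, and their reading is None.
Of coarse_3, coarse_4, fine_5, fine_6 only 2 to 3 are there at a start; the rules pass over those that are not, and their reading is None.
At some moment in a run one of coarse_3, coarse_4, fine_5, fine_6, boat may be knocked a few centimetres aside while the robot is not near it.
It also fails if it takes over 210 s, if anything falls off the work surface, if the arm or the gripper's body presses on something with over 40 N, if the wrist force passes 120 N, or if a joint passes its speed limit or range.

ROBOT

A 7-joint arm with a two-finger parallel gripper is mounted at the origin on a cart in front of the work surface, level with it; the furniture and walls round the work are solid. World frame = base frame: x ahead of the robot, y to its left, z up, the work surface at z = 0. Lengths are in m, angles in rad, forces in N, time in s.
With the tool pointing down it reaches from about 0.4 to 0.85 m from the base axis. Payload 10.4 kg.
Tool frame: the origin (TCP) lies between the finger pads; the fingertips stand manip.tcp_to_tips ahead of it and the grasp point (between the pads) lies 2 mm behind it (manip.tcp_to_tips is the distance from the TCP to the fingertips, in m); y points along the fingers, z is the direction in which the jaws open and shut, and the axes are right-handed (so a half turn about y gives the same grasp; the last joint's range is limited). The gripper opens to 85 mm and grips with 20 to 120 N. Pads are 22 mm wide; open, the fingers measure 114 mm over their backs; the gripper's body (76 mm by 85 mm) begins 54 mm behind the grasp point. The pads swing forward as they close: fully open they stand 13 mm farther back than shut.
Start: joints at [1.237, 0.332, -0.065, 1.46, 0.022, 1.35, -0.088], TCP at [0.191, -0.595, 0.248] pointing down, gripper open.
Joint ranges: [-2.6, 2.6], [-0.5, 2.12], [-1.47, 1.34], [0.16, 2.42], [-1.27, 4.41], [0.06, 2.06], [-2.6, 2.6]. Speed limits (rad/s): [2.22, 2.22, 2.79, 2.79, 3.14, 3.14, 3.14].

INTERFACE

Orientations are given as a unit quaternion [x, y, z, w].
In Python, from workcell import manip gives the robot as it stands. The module is installed in compiled form; this text tells all that it offers.
- The arm moves only by the tool move_arm, never from a script. Its argument "increments" is a list of rows, each an object with "offset": the shift along the tool's x, y, z in m, a list of three; "yaw": the turn about the tool's y in degrees; "jaw": the closure in counts, from 0 (fully open) to 255 (shut). In form: [{"offset": [tx, ty, tz], "yaw": yaw, "jaw": jaw}, ...]. A call has 1 to 10 rows; each row is the pose to reach, as a shift and turn from the pose measured when the call began, along the tool's axes at that moment; what a row does not reach only later rows make up. A row lasts 1/12 s, in which the tool goes at most 41.7 mm and 7.16 degrees, less where a joint would pass 70% of its speed; a pose out of reach is approached as far as the arm can. A call with a gripper value outside its range is refused whole. The fingers move at their own pace and stop on an object; "squeeze" is the grip in N (left out, the last holds). Time passes only in rows, so rows that repeat a pose let the fingers close. It gives the time, the measured TCP pose, the force and the opening at its end, in the units of the state.
- manip.get_obs(): the state, without advancing time (a new reading comes with each control period).
- manip.camera(name): name is "scene" or "side" or "wrist"; returns a dict with "pixels" (400x640x3 uint8, red, green, blue), "depth" (400x640 float32, m along the optical axis (not along the pixel's ray), 0 where there is no reading), "intrinsics" (3x3 intrinsics, pixels), "R" (3x3) and "t" (3): a world point X has camera coordinates R X + t; the wrist camera has in their place "mount" (4x4, takes a point from camera to tool coordinates, whose origin is the TCP and whose axes are the tool frame's). Camera axes: x right, y down, z forward; pixel columns grow to the right and rows downward; lengths in m; the calibration is good to about 2 mm. A picture is of the moment at which its call begins: read the wrist's pose just before it.
- manip.hand_in(): hands the job in, once; it reports no verdict.
Trained networks look in a picture, given as the dict that the camera call returned (one of the last four; its "shot" number tells which), for a name from the list of things; names that differ only in an ending like _2 or _b are one class to them, and where a whole thing is asked for, a point or a joint stands for the part that bears it (a point fixed in the world has none). Each returns a list of dicts, best first, with "confidence" (0 to 1); they miss things now and then, are a little off and sometimes report something else, mostly with a low value. They report only what shows in the picture. A call takes as long as a camera call.
- manip.recognise(picture, query): "bbox" ([left, top, right, bottom] in pixels, round what is visible of it).
- manip.spot_point(picture, query): "centre" ([column, row] in pixels: a listed point, or the origin of a listed thing).
The state is a dict: "clock": time; "joint_pos": joint angles; "joint_velocities": joint speeds; "tau": joint torques, N m; "position": TCP position; "ee_rot": TCP orientation; "ft_force": force on the tool from outside, world axes, zero at the start; "torque": the same for the moment, N m; "grip_width": opening from 0.0 (shut) to 1.0 (fully open).
Only numpy, scipy, OpenCV 4.12 (cv2) and the standard library are available. Lean on these libraries where they do the work, as an engineer would, in place of code of your own. Each camera call takes 0.05 s, during which the arm holds its last target. There are 200 camera calls.

## Working session

There is one attempt and no reset: what is moved stays moved. The work goes in short steps, Python scripts to look and compute and a tool call to move; the robot and the scene stay as the last step left them, time stands still between calls to the robot, and variables do not carry over. Pictures are saved under pics/ and viewed, about 12 in all and at most 16, crops included, and the job is handed in when it is done.

Besides the shell and the picture viewer there is one more tool, called after ">>>" in YAML: its name, and indented under it one key for each argument. move_arm: Moves the arm, as the interface text tells. Its arguments: {"type":"object","properties":{"increments":{"type":"array","items":{"type":"object","properties":{"offset":{"type":"array","items":{"type":"number"}},"yaw":{"type":"number"},"jaw":{"type":"number"}}}},"squeeze":{"type":"number"}},"required":["increments"]}

```bash
mkdir -p pics; cat > h.py <<'E'
import numpy as np, cv2
from scipy.spatial.transform import Rotation as Ro
from workcell import manip
def save(p,f): cv2.imwrite('pics/'+f,cv2.cvtColor(p['pixels'],cv2.COLOR_RGB2BGR))
def pose(o=None):
    o=o or manip.get_obs(); return Ro.from_quat(o['ee_rot']).as_matrix(),np.array(o['position'])
def cam(name):
    R,t=pose(); p=manip.camera(name)
    if 'mount' in p:
        M=np.array(p['mount']); p['Rw']=R@M[:3,:3]; p['tw']=R@M[:3,3]+t
    else:
        p['Rw']=np.array(p['R']).T; p['tw']=-p['Rw']@np.array(p['t'])
    return p
def ray(p,uv):
    K=np.array(p['intrinsics']); d=p['Rw']@np.linalg.inv(K)@np.array([uv[0],uv[1],1.]); return p['tw'],d
def atz(p,uv,z):
    o,d=ray(p,uv); return o+d*(z-o[2])/d[2]
def atd(p,uv):
    o,d=ray(p,uv); u,v=int(round(uv[0])),int(round(uv[1])); w=p['depth'][max(v-1,0):v+2,max(u-1,0):u+2]; w=w[w>0]
    return o+d*np.median(w) if w.size else None
def proj(p,X):
    c=p['Rw'].T@(np.array(X)-p['tw']); q=np.array(p['intrinsics'])@c; return q[:2]/q[2]
def cloud(p):
    K=np.array(p['intrinsics']);v,u=np.mgrid[:400,:640]; d=p['depth']
    c=np.stack([(u-K[0,2])/K[0,0]*d,(v-K[1,2])/K[1,1]*d,d],-1)
    return c@p['Rw'].T+p['tw']
def off(target,R=None,t=None):
    R0,t0=pose(); return R0.T@(np.array(target)-t0)
def tri(l):
    A=0;b=0
    for o,d in l:
        d=d/np.linalg.norm(d);P=np.eye(3)-np.outer(d,d);A=A+P;b=b+P@o
    return np.linalg.solve(A,b)
E
cat > a.py <<'E'
from h import *
np.set_printoptions(precision=3,suppress=True)
o=manip.get_obs();R,t=pose(o);print(o['clock'],t,o['ft_force'],manip.tcp_to_tips);print(R)
for n in ('scene','side'):
    p=cam(n);save(p,n+'0.png');print(n,p['tw'],p['Rw'][:,2])
    for q in ['sieve','sieve_grip','sieve_spout','stand','stand_entry','stand_home','boat','boat_grip','coarse_pan','coarse_1','fine_1','jar','vial','tweezers']:
        for r in manip.spot_point(p,q)[:9]:
            c=r['centre'];print(q,round(r['confidence'],2),np.round(c),atd(p,c))
E
python3 a.py
```

```text
0.0 [ 0.191 -0.595  0.247] [-0.195  0.945 -0.174] 0.017
[[-0.952 -0.001  0.306]
 [-0.306  0.001 -0.952]
 [ 0.    -1.    -0.001]]
scene [0.223 0.781 0.627] [ 0.332 -0.779 -0.532]
sieve 0.92 [371. 228.] [ 0.427 -0.047  0.005]
sieve 0.52 [380. 202.] [ 0.439 -0.182  0.004]
sieve_grip 0.81 [367. 218.] [0.422 0.021 0.082]
sieve_spout 0.8 [377. 207.] [ 0.433 -0.124  0.023]
sieve_spout 0.29 [336. 170.] [ 0.627 -0.318  0.005]
stand 0.92 [346. 175.] [ 0.586 -0.297  0.004]
stand 0.72 [370. 230.] [ 0.427 -0.041  0.001]
stand 0.67 [367. 220.] [0.422 0.022 0.077]
stand_entry 0.72 [335. 169.] [ 0.635 -0.327  0.004]
stand_home 0.69 [343. 164.] [ 0.622 -0.367  0.005]
stand_home 0.52 [325. 334.] [0.413 0.316 0.003]
boat 0.66 [287. 247.] [0.6   0.106 0.004]
boat 0.5 [370. 227.] [ 0.431 -0.048  0.007]
boat_grip 0.83 [269. 223.] [0.641 0.113 0.071]
coarse_pan 0.89 [327. 337.] [0.407 0.322 0.004]
coarse_1 0.57 [270. 240.] [0.646 0.111 0.014]
coarse_1 0.42 [287. 239.] [0.606 0.094 0.019]
fine_1 0.51 [252. 282.] [0.614 0.25  0.007]
fine_1 0.48 [366. 219.] [0.424 0.021 0.08 ]
fine_1 0.43 [272. 284.] [0.574 0.235 0.003]
jar 0.82 [401. 183.] [ 0.403 -0.299  0.013]
vial 0.45 [231. 254.] [0.708 0.191 0.013]
tweezers 0.41 [377. 201.] [ 0.448 -0.18   0.006]
side [ 0.155 -0.766  0.776] [ 0.38   0.695 -0.61 ]
stand 0.59 [379. 289.] [ 0.586 -0.296  0.001]
stand_entry 0.61 [363. 248.] [ 0.639 -0.156 -0.003]
stand_entry 0.49 [321. 180.] [ 0.705  0.196 -0.003]
stand_home 0.84 [383. 275.] [ 0.624 -0.265  0.002]
boat 0.79 [307. 204.] [0.581 0.072 0.026]
boat_grip 0.75 [320. 182.] [0.646 0.096 0.072]
boat_grip 0.73 [328. 180.] [0.72  0.17  0.008]
boat_grip 0.72 [382. 273.] [ 0.626 -0.259  0.001]
coarse_1 0.47 [313. 195.] [0.627 0.115 0.015]
jar 0.9 [328. 330.] [ 0.403 -0.351  0.037]
vial 0.59 [324. 179.] [0.704 0.176 0.014]
```

View pics/scene0.png

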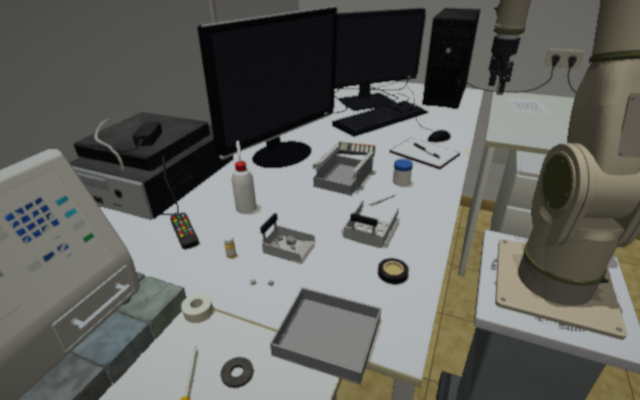

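View pics/side0.png

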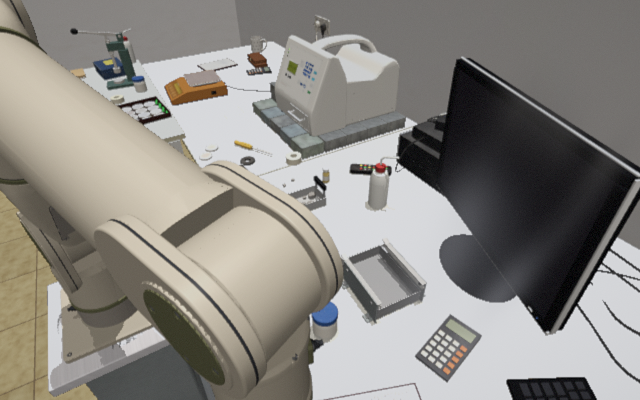

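The scene view shows the stand at (345,172), sieve (371,228), boat (288,240) with rock in it, coarse pan (327,335), two spilt chips at (253,282) and (271,283), jar (402,172), vial (230,246) and tweezers (383,200). The side view shows the stand at (385,278), boat (305,195) and vial (326,176). Next I'll move in for a wrist view.

>>> move_arm:
  increments:
    - {"offset":[-0.2,-0.17,-0.15],"yaw":0,"jaw":0}
    - {"offset":[-0.2,-0.17,-0.15],"yaw":0,"jaw":0}
    - {"offset":[-0.2,-0.17,-0.15],"yaw":0,"jaw":0}
    - {"offset":[-0.2,-0.17,-0.15],"yaw":0,"jaw":0}
    - {"offset":[-0.406,-0.17,-0.316],"yaw":0,"jaw":0}
    - {"offset":[-0.406,-0.17,-0.316],"yaw":0,"jaw":0}
    - {"offset":[-0.406,-0.17,-0.316],"yaw":0,"jaw":0}
    - {"offset":[-0.406,-0.17,-0.316],"yaw":0,"jaw":0}
    - {"offset":[-0.406,-0.17,-0.316],"yaw":0,"jaw":0}
    - {"offset":[-0.406,-0.17,-0.316],"yaw":0,"jaw":0}

```text
clock: 2.33
position: [0.4082, -0.2774, 0.3924]
ee_rot: [0.109, -0.698, 0.699, -0.11]
ft_force: [0.8, -1.3, 0.1]
grip_width: 0.999
```

>>> move_arm:
  increments:
    - {"offset":[-0.1,-0.03,-0.08],"yaw":0,"jaw":0}
    - {"offset":[-0.1,-0.03,-0.08],"yaw":0,"jaw":0}
    - {"offset":[-0.1,-0.03,-0.08],"yaw":0,"jaw":0}
    - {"offset":[-0.1,-0.03,-0.08],"yaw":0,"jaw":0}
    - {"offset":[-0.1,-0.03,-0.08],"yaw":0,"jaw":0}

```text
clock: 2.75
position: [0.4807, -0.167, 0.4232]
ee_rot: [0.111, -0.698, 0.699, -0.112]
ft_force: [-0.7, 0.9, -0.3]
grip_width: 0.999
```

```bash
cat > b.py <<'E'
from h import *
import sys
np.set_printoptions(precision=3,suppress=True)
print(pose()[1],pose()[0][:,0])
p=cam('wrist');save(p,sys.argv[1]);print(p['tw'],p['Rw'][:,2])
for q in sys.argv[2:]:
    for r in manip.spot_point(p,q)[:4]:
        c=r['centre'];print(q,round(r['confidence'],2),np.round(c),atd(p,c))
np.savez('last.npz',P=cloud(p),px=p['pixels'],Rw=p['Rw'],tw=p['tw'],K=p['intrinsics'])
E
python3 b.py w1.png sieve_grip sieve_spout stand_entry stand_home boat_grip
```

```text
[ 0.481 -0.167  0.423] [-0.95  -0.312 -0.002]
[ 0.546 -0.145  0.548] [-0.251 -0.085 -0.964]
sieve_grip 0.79 [196. 157.] [0.435 0.015 0.081]
sieve_grip 0.75 [183.  34.] [0.605 0.097 0.015]
sieve_grip 0.27 [367.  99.] [ 0.606 -0.214  0.002]
sieve_spout 0.78 [286. 181.] [ 0.425 -0.124  0.   ]
sieve_spout 0.42 [194. 163.] [0.426 0.015 0.081]
sieve_spout 0.18 [190.  39.] [0.601 0.086 0.016]
stand_entry 0.61 [367. 100.] [ 0.605 -0.215  0.002]
stand_home 0.69 [418. 122.] [ 0.598 -0.314  0.002]
```

View pics/w1.png

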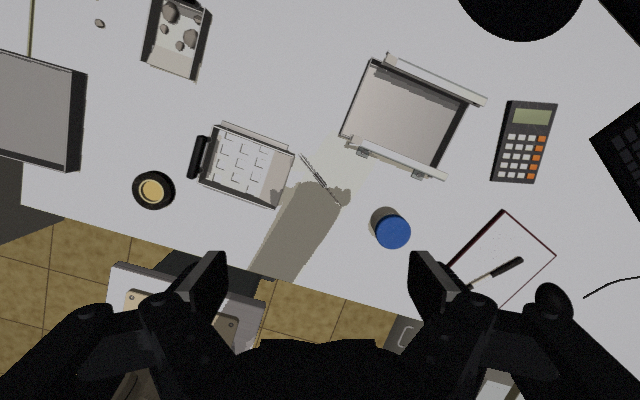

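The view shows the sieve with its grip at (197,157) and spout at (290,180). The stand's pan protrudes on the left at (355,100), so the open end faces the sieve. The tweezers at (320,175) and the jar at (390,230) are close by.

```bash
cat > c.py <<'E'
from h import *
np.set_printoptions(precision=4,suppress=True)
d=np.load('last.npz');P=d['P'].reshape(-1,3);px=d['px'].reshape(-1,3)
def reg(x0,x1,y0,y1,z0,z1):
    return P[(P[:,0]>x0)&(P[:,0]<x1)&(P[:,1]>y0)&(P[:,1]<y1)&(P[:,2]>z0)&(P[:,2]<z1)]
def rect(n,Q):
    r=cv2.minAreaRect(Q[:,:2].astype(np.float32)*1000);print(n,len(Q),np.median(Q,0),r);print(cv2.boxPoints(r).round(1).tolist())
desk=reg(.4,.7,-.4,.1,-.02,.02);print('desk',np.median(desk[:,2]))
for z0,z1 in((.066,.09),(.045,.066),(.028,.042)):
  rect('stand%g'%z0,reg(.45,.75,-.45,-.15,z0,z1))
Q=reg(.45,.75,-.45,-.15,.02,.12);print(np.histogram(Q[:,2],np.arange(.02,.12,.004)))
rect('sgrip',reg(.37,.5,-.03,.06,.07,.1))
rect('swall',reg(.36,.53,-.16,.08,.03,.05))
Q=reg(.36,.53,-.16,.08,.0,.12);print(np.histogram(Q[:,2],np.arange(.0,.12,.004)))
E
python3 c.py
```

```text
desk -0.00040246120457620993
stand0.066 2037 [ 0.6492 -0.2873  0.0693] ((594.4927368164062, -289.897705078125), (167.09622192382812, 143.9268798828125), 86.62919616699219)
[[517.7000122070312, -369.1000061035156], [661.4000244140625, -377.5], [671.2000122070312, -210.6999969482422], [527.5999755859375, -202.3000030517578]]
stand0.045 381 [ 0.6495 -0.2828  0.0569] ((593.4251098632812, -289.82611083984375), (168.09872436523438, 142.86007690429688), 86.7844009399414)
[[517.4000244140625, -369.70001220703125], [660.0, -377.70001220703125], [669.5, -209.89999389648438], [526.7999877929688, -201.89999389648438]]
stand0.028 368 [ 0.5988 -0.3621  0.0342] ((594.7388916015625, -278.9095764160156), (176.64341735839844, 126.8638687133789), 86.3771743774414)
[[525.9000244140625, -363.0], [652.5, -371.1000061035156], [663.5999755859375, -194.8000030517578], [537.0, -186.8000030517578]]
(array([ 134,   89,   89,  241,   38,    0,    0,   10,  108,  256,    7,
        198, 1749,   90,    0,    0,    0,    0,    0,    0,    0,    0,
          0,    0]), array([0.02 , 0.024, 0.028, 0.032, 0.036, 0.04 
[... 480 characters left out ...]
0.0365] ((431.11767578125, -51.053924560546875), (143.48660278320312, 104.6001968383789), 87.5770492553711)
[[375.79998779296875, -120.5], [480.29998779296875, -124.9000015258789], [486.3999938964844, 18.399999618530273], [381.8999938964844, 22.799999237060547]]
(array([1607, 2091,  442,  732,  379,  241,  116,  105,  182,  353,    9,
          9,    6,    7,    0,    2,   36,   35,   42,  125,  240,    0,
          0,    0,    0,    0,    0,    0,    0]), array([0.   , 0.004, 0.008, 0.012, 0.016, 0.02 , 0.024, 0.028, 0.032,
       0.036, 0.04 , 0.044, 0.048, 0.052, 0.056, 0.06 , 0.064, 0.068,
       0.072, 0.076, 0.08 , 0.084, 0.088, 0.092, 0.096, 0.1  , 0.104,
       0.108, 0.112, 0.116]))
```

```bash
cat > go.py <<'E'
from h import *
import sys
# go.py x y z [heading of tool z, deg] -> offset,yaw   (chain with several targets: from current pose)
a=list(map(float,sys.argv[1:]));R,t=pose()
h=np.degrees(np.arctan2(R[1,2],R[0,2]));print('now',t.round(4),'head',h.round(2))
print('offset',(R.T@(np.array(a[:3])-t)).round(4),'yaw',round((h-a[3]+90)%180-90,2) if len(a)>3 else '')
E
python3 go.py .4343 .0175 .15 -92.6;python3 go.py .4343 .0175 .071 -92.6
```

```text
now [ 0.4783 -0.172   0.4221] head -72.34
offset [-0.0157  0.2719 -0.1941] yaw 20.26
now [ 0.4783 -0.172   0.4221] head -72.34
offset [-0.0157  0.3509 -0.1942] yaw 20.26
```

>>> move_arm:
  increments:
    - {"offset":[-0.016,0.26,-0.194],"yaw":20.26,"jaw":60}
    - {"offset":[-0.016,0.26,-0.194],"yaw":20.26,"jaw":60}
    - {"offset":[-0.016,0.26,-0.194],"yaw":20.26,"jaw":60}
    - {"offset":[-0.016,0.26,-0.194],"yaw":20.26,"jaw":60}
    - {"offset":[-0.016,0.26,-0.194],"yaw":20.26,"jaw":60}
    - {"offset":[-0.016,0.26,-0.194],"yaw":20.26,"jaw":60}
    - {"offset":[-0.016,0.26,-0.194],"yaw":20.26,"jaw":60}
    - {"offset":[-0.016,0.26,-0.194],"yaw":20.26,"jaw":60}
    - {"offset":[-0.016,0.26,-0.194],"yaw":20.26,"jaw":60}
    - {"offset":[-0.016,0.26,-0.194],"yaw":20.26,"jaw":60}

```text
clock: 3.88
position: [0.4337, 0.0174, 0.161]
ee_rot: [-0.015, -0.707, 0.707, 0.017]
ft_force: [0.0, -0.3, 0.5]
grip_width: 0.766
```

```bash
python3 b.py w2.png sieve_grip; python3 c.py|grep -A1 -E 'sgrip|swall'; python3 go.py .4343 .0175 .071 -92.6
```

```text
[0.434 0.017 0.161] [-0.999  0.045  0.002]
[0.503 0.015 0.286] [-0.269  0.01  -0.963]
sieve_grip 0.77 [318. 216.] [0.436 0.018 0.081]
sgrip 1566 [0.4375 0.0176 0.0807] ((434.7674560546875, 17.52323341369629), (11.92753791809082, 69.22473907470703), 87.25724029541016)
[[399.8999938964844, 13.199999809265137], [469.1000061035156, 9.899999618530273], [469.6000061035156, 21.799999237060547], [400.5, 25.100000381469727]]
swall 1499 [ 0.4692 -0.0476  0.0366] ((431.1982727050781, -50.30591583251953), (144.22569274902344, 104.24696350097656), 87.51254272460938)
[[376.0, -120.0999984741211], [480.1000061035156, -124.5999984741211], [486.3999938964844, 19.5], [382.29998779296875, 24.0]]
now [0.4354 0.0163 0.1628] head -92.7
offset [ 0.0012  0.0918 -0.0012] yaw -0.1
  return _methods._mean(a, axis=axis, dtype=dtype,
  ret = um.true_divide(
```

View pics/w2.png

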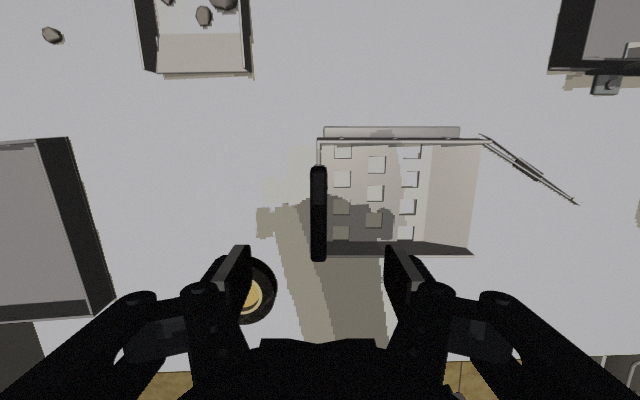

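The bar sits at (318,213), midway between the fingers, so I'll descend and grip.

>>> move_arm:
  increments:
    - {"offset":[0.001,0.04,-0.001],"yaw":0,"jaw":60}
    - {"offset":[0.001,0.08,-0.001],"yaw":0,"jaw":60}
    - {"offset":[0.001,0.091,-0.001],"yaw":0,"jaw":60}
    - {"offset":[0.001,0.091,-0.001],"yaw":0,"jaw":60}
    - {"offset":[0.001,0.091,-0.001],"yaw":0,"jaw":255}
    - {"offset":[0.001,0.091,-0.001],"yaw":0,"jaw":255}
    - {"offset":[0.001,0.091,-0.001],"yaw":0,"jaw":255}
    - {"offset":[0.001,0.091,-0.001],"yaw":0,"jaw":255}
    - {"offset":[0.001,0.091,-0.001],"yaw":0,"jaw":255}
    - {"offset":[0.001,0.091,-0.001],"yaw":0,"jaw":255}
  squeeze: 80

```text
clock: 4.82
position: [0.4355, 0.0171, 0.0733]
ee_rot: [-0.018, -0.706, 0.708, 0.015]
ft_force: [-1.6, -0.8, 10.2]
grip_width: 0.13
```

```bash
python3 -c "
from h import *
o=manip.get_obs();print(o['clock'],o['position'],o['ft_force'],o['grip_width'])"
python3 go.py .4343 .0175 .16 -92.6
```

```text
4.8167 [0.43554424 0.01708444 0.07328246] [-1.64258171 -0.84582876 10.1934024 ] 0.1304485907718654
now [0.4355 0.0171 0.0733] head -92.7
offset [ 0.001  -0.0867 -0.0002] yaw -0.1
```

>>> move_arm:
  increments:
    - {"offset":[0,-0.02,0],"yaw":0,"jaw":255}
    - {"offset":[0,-0.05,0],"yaw":0,"jaw":255}
    - {"offset":[0,-0.08,0],"yaw":0,"jaw":255}
    - {"offset":[0,-0.11,0],"yaw":0,"jaw":255}
    - {"offset":[0,-0.13,0],"yaw":0,"jaw":255}
    - {"offset":[0,-0.13,0],"yaw":0,"jaw":255}

```text
clock: 5.32
position: [0.4371, 0.0176, 0.2077]
ee_rot: [-0.02, -0.706, 0.708, 0.013]
ft_force: [1.1, 0.4, -2.7]
grip_width: 0.124
```

```bash
python3 go.py .6092 -.058 .2 -93.4
```

```text
now [0.4371 0.0176 0.2077] head -92.69
offset [-0.1754  0.0097  0.0675] yaw 0.71
```

>>> move_arm:
  increments:
    - {"offset":[-0.04,0.002,0.016],"yaw":0.7,"jaw":255}
    - {"offset":[-0.08,0.004,0.033],"yaw":0.7,"jaw":255}
    - {"offset":[-0.11,0.006,0.045],"yaw":0.7,"jaw":255}
    - {"offset":[-0.14,0.008,0.056],"yaw":0.7,"jaw":255}
    - {"offset":[-0.16,0.01,0.065],"yaw":0.7,"jaw":255}
    - {"offset":[-0.175,0.01,0.068],"yaw":0.7,"jaw":255}
    - {"offset":[-0.175,0.01,0.068],"yaw":0.7,"jaw":255}
    - {"offset":[-0.175,0.01,0.068],"yaw":0.7,"jaw":255}
    - {"offset":[-0.175,0.01,0.068],"yaw":0.7,"jaw":255}

```text
clock: 6.07
position: [0.608, -0.0579, 0.199]
ee_rot: [-0.024, -0.706, 0.708, 0.017]
ft_force: [-0.9, 0.5, -1.5]
grip_width: 0.126
```

```bash
cat > d.py <<'E'
from h import *
np.set_printoptions(precision=4,suppress=True)
exec(open('c.py').read().split("desk=")[0])
Q=reg(.45,.75,-.45,-.15,.063,.09)
rect('tops',reg(.45,.75,-.45,-.17,.063,.078));rect('panrim',reg(.5,.7,-.45,-.13,.028,.042))
# sieve held: points above .1
R,t=pose()
S=(P-t)@R  # tool coords
s=S[(P[:,2]>.1)&(S[:,2]>-.02)&(S[:,2]<.17)&(abs(S[:,0])<.075)&(S[:,1]>.005)&(S[:,1]<.09)]
print(len(s),np.histogram(s[:,1],np.arange(0,.09,.005)))
w=s[(s[:,1]>.028)&(s[:,1]<.042)]
r=cv2.minAreaRect(w[:,[0,2]].astype(np.float32)*1000);print('wall in tool',r,cv2.boxPoints(r).tolist())
u=s[(s[:,1]>.054)&(s[:,1]<.07)&(abs(s[:,0])>.054)];print('runner',u.min(0),u.max(0),np.median(u,0))
E
python3 b.py w3.png stand_entry; python3 d.py
```

```text
[ 0.608 -0.058  0.199] [-0.998  0.058 -0.009]
[ 0.675 -0.06   0.324] [-0.258  0.012 -0.966]
stand_entry 0.66 [542. 236.] [ 0.599 -0.198  0.147]
tops 3713 [ 0.6533 -0.2846  0.0692] ((596.9328002929688, -283.5057373046875), (179.3271942138672, 111.3150405883789), 14.10249137878418)
[[496.3999938964844, -251.39999389648438], [523.5, -359.29998779296875], [697.5, -315.6000061035156], [670.2999877929688, -207.6999969482422]]
panrim 1642 [ 0.5775 -0.3617  0.0328] ((597.3230590820312, -279.19439697265625), (178.22215270996094, 131.72589111328125), 86.52597045898438)
[[526.2000122070312, -364.20001220703125], [657.7000122070312, -372.1000061035156], [668.5, -194.1999969482422], [537.0, -186.3000030517578]]
30665 (array([    0,   276,   114,    18,     0,    11,    31,  2199,   534,
         591,  1956,  3647,  6427, 13322,  1539,     0,     0]), array([0.   , 0.005, 0.01 , 0.015, 0.02 , 0.025, 0.03 , 0.035, 0.04 ,
       0.045, 0.05 , 0.055, 0.06 , 0.065, 0.07 , 0.075, 0.08 , 0.085]))
wall in tool ((1.3992919921875, 66.51628112792969), (104.59161376953125, 145.3755340576172), 0.2813968360424042) [[-51.25287628173828, 138.9463348388672], [-50.53889465332031, -6.42744779586792], [54.05146026611328, -5.9137725830078125], [53.33747863769531, 139.4600067138672]]
runner [-0.0604  0.0592  0.0034] [-0.054   0.0641  0.1229] [-0.0574  0.0615  0.0628]
```

View pics/w3.png

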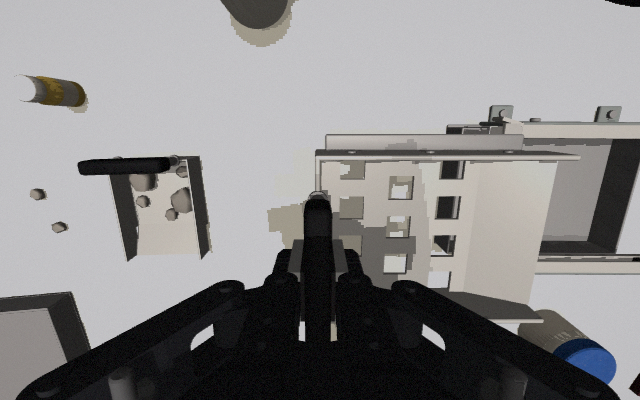

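The far rail is at rows 125–138 and the near rail at rows 258–272, with the held sieve between them. The vial is at (60,92), the spilt chips at (38,194) and (59,227), and the boat is on the left. I'll measure the rails and the sieve from this same picture.

```bash
cat > e.py <<'E'
exec(open('d.py').read().split("Q=reg")[0])
Q=reg(.5,.7,-.4,-.2,.0655,.074)
a=np.radians(-93.45);D=np.array([np.cos(a),np.sin(a)]);N=np.array([-D[1],D[0]]) # N ~ +x world
c=np.array([.594,-.2974])
l=(Q[:,:2]-c)@N;s=(Q[:,:2]-c)@D
for m in (l>0,l<0):
    x,y=s[m],l[m]
    print(len(x),'along',np.percentile(x,[.5,99.5]),'lat',np.percentile(y,[1,99]))
    # inner & outer edge line by bins
    b=[(np.median(x[k]),np.percentile(y[k],3),np.percentile(y[k],97)) for lo in np.arange(-.08,.07,.02) for k in [(x>lo)&(x<lo+.02)] if k.sum()>15]
    b=np.array(b);print(b);print('slopes deg',np.degrees(np.polyfit(b[:,0],b[:,1],1)[0]),np.degrees(np.polyfit(b[:,0],b[:,2],1)[0]))
R,t=pose();S=(P-t)@R
s_=P[(P[:,2]>.1)&(S[:,2]>-.02)&(S[:,2]<.17)&(abs(S[:,0])<.075)&(S[:,1]>.028)&(S[:,1]<.042)]
l=(s_[:,:2]-c)@N;s=(s_[:,:2]-c)@D
for lo in np.arange(-.3,-.08,.03):
    k=(s>lo)&(s<lo+.03)
    if k.sum()>15: print('sieve',lo.round(3),k.sum(),np.percentile(l[k],[1,99]),np.percentile(l[k],[1,99]).mean())
print('tcp lat/along',(t[:2]-c)@N,(t[:2]-c)@D,t)
E
python3 e.py
```

```text
2263 along [-0.0905  0.0241] lat [0.0553 0.0703]
[[-0.0686  0.0561  0.0681]
 [-0.0501  0.0553  0.0681]
 [-0.03    0.0554  0.0682]
 [-0.01    0.0555  0.0682]
 [ 0.01    0.0555  0.0683]
 [ 0.0222  0.0556  0.068 ]]
slopes deg -0.18722597353905293 0.06712696282642669
1428 along [-0.0376  0.0589] lat [-0.0691 -0.0555]
[[-0.0293 -0.0678 -0.0558]
 [-0.0098 -0.069  -0.0559]
 [ 0.01   -0.0688 -0.0558]
 [ 0.0301 -0.0688 -0.0558]
 [ 0.0498 -0.0688 -0.0558]]
slopes deg -0.5028424601366129 0.0837653004383286
sieve -0.27 256 [0.0269 0.0503] 0.03860096681691722
sieve -0.24 455 [-0.053   0.0506] -0.0011679869062123406
sieve -0.21 376 [0.0478 0.0507] 0.049242039704108634
sieve -0.18 382 [0.0478 0.0509] 0.049331569990525
sieve -0.15 576 [-0.0523  0.051 ] -0.0006446380521016107
sieve -0.12 482 [-0.0524  0.0511] -0.0006472516638916272
tcp lat/along -0.0003904760767184145 -0.2397955936665603 [ 0.608  -0.058   0.1996]
```

```bash
cat >> e.py <<'E'
w=S[(P[:,2]>.1)&(S[:,2]>-.0)&(S[:,2]<.10)&(abs(S[:,0])<.045)&(S[:,1]>.06)&(S[:,1]<.075)]
A=np.c_[w[:,[0,2]],np.ones(len(w))]
for _ in range(3):
    q=np.linalg.lstsq(A,w[:,1],rcond=None)[0];r=abs(A@q-w[:,1])<.002;A,w=A[r],w[r]
print('plate plane tool-y',q,'pitch,roll deg',np.degrees(q[:2]))
print(R)
T=np.array([*(c+N*(t[:2]-c)@N+N*.0006+D*-.2398),.1235])
print('down',R.T@(T-t)); T2=T+np.array([*D*.177,0]);print('in',R.T@(T2-t))
E
python3 e.py|tail -6
```

```text
plate plane tool-y [-0.0038  0.0033  0.069 ] pitch,roll deg [-0.2184  0.1891]
[[-0.9982  0.0097 -0.0583]
 [ 0.0583 -0.0034 -0.9983]
 [-0.0099 -0.9999  0.0029]]
down [-0.0142  0.0762 -0.0159]
in [-0.0139  0.0767  0.1611]
```

>>> move_arm:
  increments:
    - {"offset":[0,0.03,0],"yaw":0.2,"jaw":255}
    - {"offset":[0,0.06,0],"yaw":0.2,"jaw":255}
    - {"offset":[0,0.076,0],"yaw":0.2,"jaw":255}
    - {"offset":[0,0.076,0],"yaw":0.2,"jaw":255}
    - {"offset":[0,0.076,0],"yaw":0.2,"jaw":255}
    - {"offset":[0,0.076,0],"yaw":0.2,"jaw":255}

```text
clock: 6.67
position: [0.6094, -0.0581, 0.1254]
ee_rot: [-0.026, -0.706, 0.708, 0.018]
ft_force: [0.4, -0.7, -2.3]
grip_width: 0.121
```

```bash
cat > st.py <<'E'
from h import *
import sys
np.set_printoptions(precision=4,suppress=True)
a=np.radians(-93.4);D=np.array([np.cos(a),np.sin(a)]);N=np.array([-D[1],D[0]]);c=np.array([.594,-.2974])
o=manip.get_obs();R,t=pose(o);h=np.degrees(np.arctan2(R[1,2],R[0,2]))
print(o['clock'],'lat',(t[:2]-c)@N,'along',(t[:2]-c)@D,'z',t[2],'head',h,'F',o['ft_force'],'w',o['grip_width'])
for i in range(1,len(sys.argv),3):
    la,al,z=map(float,sys.argv[i:i+3]);T=np.array([*(c+N*la+D*al),z]);print('off',R.T@(T-t))
E
python3 st.py .0002 -.238 .1235 .0002 -.15 .1235 .0002 -.063 .1235
```

```text
6.6667 lat 0.0012292107539512065 along -0.23979779619046795 z 0.12542894171951838 head -93.53731193495999 F [ 0.3676 -0.6894 -2.2795] w 0.12094285789872986
off [0.001  0.0019 0.0018]
off [0.0008 0.0022 0.0898]
off [0.0006 0.0024 0.1768]
```

>>> move_arm:
  increments:
    - {"offset":[0.001,0.002,0.01],"yaw":0,"jaw":255}
    - {"offset":[0.001,0.002,0.025],"yaw":0,"jaw":255}
    - {"offset":[0.001,0.002,0.04],"yaw":0,"jaw":255}
    - {"offset":[0.001,0.002,0.055],"yaw":0,"jaw":255}
    - {"offset":[0.001,0.002,0.07],"yaw":0,"jaw":255}
    - {"offset":[0.001,0.002,0.08],"yaw":0,"jaw":255}

```text
clock: 7.17
position: [0.6038, -0.1408, 0.1251]
ee_rot: [-0.027, -0.705, 0.708, 0.018]
ft_force: [1.5, -1.3, -2.4]
grip_width: 0.123
```

```bash
python3 st.py  .0002 -.063 .1235 .0002 -.061 .1235
```

```text
7.1667 lat 0.0004816468561888778 along -0.15688718706000132 z 0.12506352615750882 head -93.65380613364172 F [ 1.4886 -1.2868 -2.4131] w 0.1230454396447823
off [-0.0001  0.002   0.0939]
off [-0.0001  0.002   0.0959]
```

>>> move_arm:
  increments:
    - {"offset":[0,0.002,0.015],"yaw":-0.2,"jaw":255}
    - {"offset":[0,0.002,0.03],"yaw":-0.2,"jaw":255}
    - {"offset":[0,0.002,0.045],"yaw":-0.2,"jaw":255}
    - {"offset":[0,0.002,0.06],"yaw":-0.2,"jaw":255}
    - {"offset":[0,0.002,0.075],"yaw":-0.2,"jaw":255}
    - {"offset":[0,0.002,0.085],"yaw":-0.2,"jaw":255}
    - {"offset":[0,0.002,0.092],"yaw":-0.2,"jaw":255}
    - {"offset":[0,0.002,0.096],"yaw":-0.2,"jaw":255}
    - {"offset":[0,0.002,0.096],"yaw":-0.2,"jaw":255}

```text
clock: 7.92
position: [0.5978, -0.2361, 0.1235]
ee_rot: [-0.026, -0.705, 0.708, 0.016]
ft_force: [-0.8, 0.4, -2.5]
grip_width: 0.12
```

```bash
python3 st.py  .0002 -.0643 .1215
```

```text
7.9167 lat 0.0001907518224676877 along -0.06146937151929185 z 0.12349148897448352 head -93.43519227727951 F [-0.7887  0.4213 -2.488 ] w 0.12048529986197822
off [ 0.      0.002  -0.0028]
```

>>> move_arm:
  increments:
    - {"offset":[0,0.001,0.003],"yaw":0,"jaw":255}
    - {"offset":[0,0.001,0.005],"yaw":0,"jaw":255}
    - {"offset":[0,0.001,0.006],"yaw":0,"jaw":255}
    - {"offset":[0,0.001,0.006],"yaw":0,"jaw":255}

```text
clock: 8.25
position: [0.5985, -0.2369, 0.1228]
ee_rot: [0.025, 0.707, -0.706, -0.015]
ft_force: [-2.9, 12.3, 3.0]
grip_width: 0.123
```

```bash
python3 st.py  .0002 -.0643 .1215
```

```text
8.25 lat 0.0008938824360426476 along -0.06063803264491395 z 0.12284974094875233 head -93.19244285850196 F [-2.8563 12.3267  3.0392] w 0.12331804084846709
off [ 0.0007  0.0013 -0.0037]
```

>>> move_arm:
  increments:
    - {"offset":[0,0.0015,-0.0005],"yaw":0,"jaw":255}
    - {"offset":[0,0.0015,-0.0005],"yaw":0,"jaw":150}
    - {"offset":[0,0.0015,-0.0005],"yaw":0,"jaw":150}
    - {"offset":[0,0.0015,-0.0005],"yaw":0,"jaw":150}
    - {"offset":[0,-0.035,-0.0005],"yaw":0,"jaw":120}
    - {"offset":[0,-0.075,-0.0005],"yaw":0,"jaw":60}
    - {"offset":[0,-0.11,-0.0005],"yaw":0,"jaw":60}
    - {"offset":[0,-0.11,-0.04],"yaw":0,"jaw":60}
    - {"offset":[0,-0.11,-0.04],"yaw":0,"jaw":60}

```text
clock: 9.0
position: [0.6013, -0.1909, 0.2364]
ee_rot: [0.025, 0.708, -0.706, -0.011]
ft_force: [0.3, 3.7, -0.9]
grip_width: 0.764
```

```bash
python3 st.py; python3 -c "
from h import *
print(np.round(manip.get_obs()['joint_pos'],3))"; python3 b.py w4.png sieve_grip
cat > f.py <<'E'
exec(open('e.py').read().split("Q=reg")[0])
import sys
a=np.radians(-93.4);D=np.array([np.cos(a),np.sin(a)]);N=np.array([-D[1],D[0]]);c=np.array([.594,-.2974])
def sd(Q): return np.c_[(Q[:,:2]-c)@D,(Q[:,:2]-c)@N,Q[:,2]]*1000
G=reg(.5,.7,-.28,-.18,.115,.16);g=sd(G);print('bar',len(g),np.percentile(g,[1,50,99],axis=0))
W=sd(reg(.45,.75,-.45,-.15,.078,.096));print('sieve walls',len(W),np.percentile(W,[.5,50,99.5],axis=0))
W=sd(reg(.45,.75,-.45,-.15,.0655,.073));print('rails',len(W),np.percentile(W,[.5,50,99.5],axis=0))
E
python3 f.py
```

```text
9.0 lat 0.0010177956055533299 along -0.10678996061771545 z 0.23642864537708144 head -92.88574229945758 F [ 0.3282  3.7036 -0.8934] w 0.763548724766584
[ 0.675  0.396 -0.573  1.454  0.211  1.336 -1.529]
[ 0.601 -0.191  0.236] [-0.999  0.05  -0.02 ]
[ 0.667 -0.194  0.362] [-0.247  0.015 -0.969]
sieve_grip 0.78 [369. 214.] [ 0.597 -0.231  0.129]
sieve_grip 0.57 [ 89. 192.] [0.608 0.068 0.03 ]Traceback (most recent call last):
  File "f.py", line 1, in <module>
    exec(open('e.py').read().split("Q=reg")[0])
    ~~~~^^^^^^^^^^^^^^^^^^^^^^^^^^^^^^^^^^^^^^^
  File "<string>", line 1
    exec(open('d.py').read().split("
                                   ^
SyntaxError: unterminated string literal (detected at line 1)
```

```bash
sed -i '1s/.*/exec(open("c.py").read().split("desk=")[0])/' f.py; python3 f.py; python3 -c "
from h import *
print(pose()[0].round(4))"
```

```text
bar 1381 [[-70.4274 -32.1868 116.2487]
 [-65.3973   3.5283 128.6193]
 [-58.3763  35.1428 130.4066]]
sieve walls 1218 [[-69.0682 -50.5103  78.1247]
 [  4.675    3.3515  84.7332]
 [ 75.1684  53.483   91.6938]]
rails 5469 [[-89.7038 -69.3561  65.5731]
 [ 18.5201  38.1827  68.9935]
 [ 76.4086  69.0047  72.7616]]
[[-9.985e-01  1.560e-02 -5.330e-02]
 [ 5.340e-02  8.000e-04 -9.986e-01]
 [-1.550e-02 -9.999e-01 -1.700e-03]]
```

View pics/w4.png

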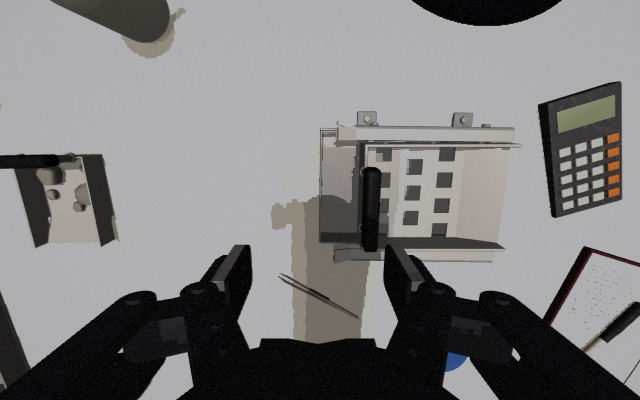

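The sieve is home: bar at (371,208), spout near (505,195), and the stand coordinates agree within 2 mm. Next is the boat.

```bash
python3 go.py .645 .105 .22 0
```

```text
now [ 0.5996 -0.1958  0.2338] head -93.06
offset [-0.029   0.0148 -0.3027] yaw 86.94
```

>>> move_arm:
  increments:
    - {"offset":[-0.029,0.015,-0.303],"yaw":-93,"jaw":60}
    - {"offset":[-0.029,0.015,-0.303],"yaw":-93,"jaw":60}
    - {"offset":[-0.029,0.015,-0.303],"yaw":-93,"jaw":60}
    - {"offset":[-0.029,0.015,-0.303],"yaw":-93,"jaw":60}
    - {"offset":[-0.029,0.015,-0.303],"yaw":-93,"jaw":60}
    - {"offset":[-0.029,0.015,-0.303],"yaw":-93,"jaw":60}
    - {"offset":[-0.029,0.015,-0.303],"yaw":-93,"jaw":60}
    - {"offset":[-0.029,0.015,-0.303],"yaw":-93,"jaw":60}
    - {"offset":[-0.029,0.015,-0.303],"yaw":-93,"jaw":60}
    - {"offset":[-0.029,0.015,-0.303],"yaw":-93,"jaw":60}

```text
clock: 9.93
position: [0.6451, 0.106, 0.219]
ee_rot: [0.395, -0.581, 0.586, -0.404]
ft_force: [0.0, -1.3, 0.0]
grip_width: 0.767
```

```bash
python3 go.py .645 .105 .22 0;python3 -c "
from h import *
print(np.round(manip.get_obs()['joint_pos'],3))"
```

```text
now [0.6451 0.106  0.219 ] head -21.13
offset [ 0.001  -0.001   0.0003] yaw -21.13
[ 0.364  0.538 -0.856  1.396  0.411  1.375 -0.864]
```

>>> move_arm:
  increments:
    - {"offset":[0,0,0],"yaw":-21,"jaw":60}
    - {"offset":[0,0,0],"yaw":-21,"jaw":60}
    - {"offset":[0,0,0],"yaw":-21,"jaw":60}
    - {"offset":[0,0,0],"yaw":-21,"jaw":60}

```text
clock: 10.27
position: [0.6454, 0.1044, 0.2181]
ee_rot: [-0.497, 0.496, -0.503, 0.504]
ft_force: [0.2, -0.5, 0.5]
grip_width: 0.766
```

```bash
python3 b.py w5.png boat_grip boat coarse_1 fine_1; cat > g.py <<'E'
exec(open("c.py").read().split("desk=")[0])
rect('bgrip',reg(.58,.72,.03,.2,.062,.08))
rect('bwall',reg(.5,.72,.03,.2,.026,.036))
E
python3 g.py
```

```text
[0.645 0.104 0.218] [ 0.002 -1.    -0.   ]
[0.645 0.173 0.343] [ 0.014 -0.268 -0.963]
boat_grip 0.56 [316. 186.] [0.648 0.115 0.073]
boat_grip 0.47 [381. 111.] [0.708 0.181 0.051]
boat 0.63 [278. 177.] [0.604 0.11  0.001]
coarse_1 0.9 [300. 162.] [0.631 0.13  0.018]
coarse_1 0.73 [277. 196.] [0.605 0.092 0.018]
coarse_1 0.28 [279. 154.] [0.608 0.136 0.008]
fine_1 0.58 [287.  47.] [0.618 0.243 0.007]
fine_1 0.49 [304. 200.] [0.635 0.084 0.009]
fine_1 0.44 [248.  56.] [0.579 0.234 0.007]
fine_1 0.42 [276. 157.] [0.604 0.133 0.008]
bgrip 947 [0.6492 0.1092 0.0728] ((649.4296264648438, 107.2484130859375), (69.16214752197266, 12.01905345916748), 88.29004669189453)
[[642.4000244140625, 72.9000015258789], [654.4000244140625, 72.5], [656.5, 141.60000610351562], [644.5, 142.0]]
bwall 614 [0.6056 0.1452 0.0307] ((634.5875244140625, 119.6168212890625), (200.01528930664062, 103.78307342529297), 15.299625396728516)
[[524.4000244140625, 143.3000030517578], [551.7999877929688, 43.20000076293945], [744.7000122070312, 96.0], [717.4000244140625, 196.10000610351562]]
```

View pics/w5.png

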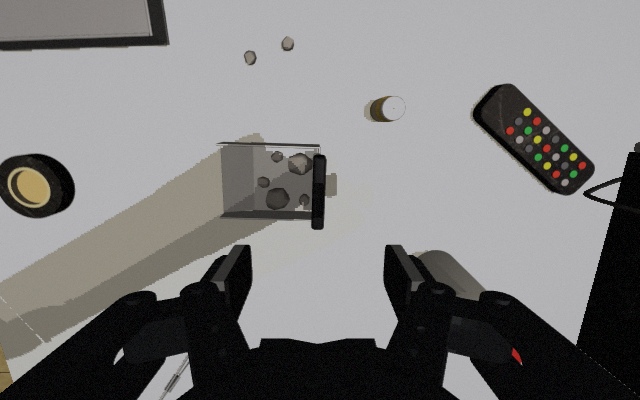

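The boat bar is at (319,190). The boat holds two coarse pieces and four chips, and two spilt chips are at (250,58) and (288,44). The white bottle at (440,270) needs a clearance check.

```bash
cat > k.py <<'E'
exec(open("c.py").read().split("desk=")[0])
for z in np.arange(.03,.26,.03):
    Q=reg(.67,.9,-.1,.16,z,z+.03)
    if len(Q)>10: print(z.round(2),len(Q),Q.min(0)[:2],Q.max(0)[:2])
E
python3 k.py; python3 go.py .6494 .1072 .063 -1.7
```

```text
0.03 493 [0.7735 0.0097] [0.8134 0.0203]
0.06 524 [0.7746 0.0102] [0.8128 0.0203]
0.09 232 [0.7785 0.0134] [0.8051 0.0205]
0.12 67 [ 0.7992 -0.014 ] [0.81   0.0016]
0.18 52 [0.679  0.0948] [0.6797 0.1152]
0.21 1578 [0.6785 0.0943] [0.6931 0.1174]
0.24 6816 [0.6701 0.0927] [0.7114 0.1229]
now [0.6452 0.1056 0.2189] head -0.33
offset [-0.0015  0.1559  0.002 ] yaw 1.37
```

>>> move_arm:
  increments:
    - {"offset":[-0.0015,0.04,0.002],"yaw":1.4,"jaw":60}
    - {"offset":[-0.0015,0.08,0.002],"yaw":1.4,"jaw":60}
    - {"offset":[-0.0015,0.12,0.002],"yaw":1.4,"jaw":60}
    - {"offset":[-0.0015,0.15,0.002],"yaw":1.4,"jaw":60}
    - {"offset":[-0.0015,0.155,0.002],"yaw":1.4,"jaw":60}
    - {"offset":[-0.0015,0.155,0.002],"yaw":1.4,"jaw":255}
    - {"offset":[-0.0015,0.155,0.002],"yaw":1.4,"jaw":255}
    - {"offset":[-0.0015,0.155,0.002],"yaw":1.4,"jaw":255}
    - {"offset":[-0.0015,0.155,0.002],"yaw":1.4,"jaw":255}
    - {"offset":[-0.0015,0.155,0.002],"yaw":1.4,"jaw":255}

```text
clock: 11.35
position: [0.6499, 0.1077, 0.0664]
ee_rot: [0.488, -0.504, 0.511, -0.497]
ft_force: [-5.3, -1.6, 9.1]
grip_width: 0.123
```

>>> move_arm:
  increments:
    - {"offset":[0,0,0],"yaw":0,"jaw":255}
    - {"offset":[0,-0.01,0],"yaw":0,"jaw":255}
    - {"offset":[0,-0.03,0],"yaw":0,"jaw":255}
    - {"offset":[0,-0.06,0],"yaw":0,"jaw":255}
    - {"offset":[0,-0.09,0],"yaw":0,"jaw":255}
    - {"offset":[0,-0.12,0],"yaw":0,"jaw":255}
    - {"offset":[0,-0.15,0],"yaw":0,"jaw":255}
    - {"offset":[0,-0.15,0],"yaw":0,"jaw":255}
    - {"offset":[0,-0.15,0],"yaw":0,"jaw":255}

```text
clock: 12.1
position: [0.6483, 0.108, 0.2191]
ee_rot: [0.487, -0.503, 0.512, -0.498]
ft_force: [-0.1, 0.7, -2.4]
grip_width: 0.127
```

```bash
python3 st.py -.001 -.03 .22 -.001 .035 .22; python3 -c "
from h import *
p=cam('side')
save(p,'s6.png');print(pose()[0].round(3))
d=cloud(p);P=d.reshape(-1,3);Q=P[(abs(P[:,0]-.62)<.1)&(abs(P[:,1]-.11)<.08)&(P[:,2]>.1)&(P[:,2]<.2)];print(len(Q),Q.min(0),Q.max(0))"
```

```text
12.1 lat 0.030122791257256108 along -0.40794967459889725 z 0.21913006925359174 head -1.75293172468851 F [-0.0668  0.653  -2.4382] w 0.12687704659539983
off [ 0.3769 -0.0023 -0.0419]
off [ 0.4419 -0.0025 -0.0438]
[[-0.031  0.017  0.999]
 [-1.     0.    -0.031]
 [-0.001 -1.     0.017]]
852 [0.53981099 0.06317964 0.14970389] [0.64936604 0.15113411 0.19958937]
```

>>> move_arm:
  increments:
    - {"offset":[0.008,0,-0.001],"yaw":4,"jaw":255}
    - {"offset":[0.022,0,-0.002],"yaw":10,"jaw":255}
    - {"offset":[0.042,0,-0.004],"yaw":17,"jaw":255}
    - {"offset":[0.066,0,-0.006],"yaw":24,"jaw":255}
    - {"offset":[0.092,0,-0.009],"yaw":31,"jaw":255}
    - {"offset":[0.12,0,-0.012],"yaw":38,"jaw":255}
    - {"offset":[0.148,0,-0.015],"yaw":45,"jaw":255}
    - {"offset":[0.176,0,-0.018],"yaw":52,"jaw":255}
    - {"offset":[0.204,0,-0.02],"yaw":59,"jaw":255}
    - {"offset":[0.232,0,-0.023],"yaw":65,"jaw":255}

```text
clock: 12.98
position: [0.6164, -0.1252, 0.215]
ee_rot: [0.135, -0.692, 0.694, -0.145]
ft_force: [0.8, 0.0, -1.7]
grip_width: 0.122
```

```bash
python3 st.py .0015 .045 .2
```

```text
12.9833 lat 0.012156144939789445 along -0.17327535308654396 z 0.21501519899435914 head -67.12294248045124 F [ 0.8024  0.0179 -1.6675] w 0.12179176706445817
off [0.1064 0.0145 0.1909]
```

>>> move_arm:
  increments:
    - {"offset":[0.014,0.001,0.025],"yaw":7,"jaw":255}
    - {"offset":[0.028,0.002,0.05],"yaw":13,"jaw":255}
    - {"offset":[0.042,0.004,0.075],"yaw":19,"jaw":255}
    - {"offset":[0.056,0.006,0.1],"yaw":23,"jaw":255}
    - {"offset":[0.069,0.008,0.124],"yaw":26.3,"jaw":255}
    - {"offset":[0.081,0.01,0.146],"yaw":26.3,"jaw":255}
    - {"offset":[0.092,0.012,0.166],"yaw":26.3,"jaw":255}
    - {"offset":[0.1,0.014,0.18],"yaw":26.3,"jaw":255}
    - {"offset":[0.1064,0.0145,0.191],"yaw":26.3,"jaw":255}
    - {"offset":[0.1064,0.0145,0.191],"yaw":26.3,"jaw":255}

```text
clock: 13.82
position: [0.5916, -0.3458, 0.199]
ee_rot: [0.027, 0.707, -0.707, -0.018]
ft_force: [0.5, -0.6, -2.3]
grip_width: 0.121
```

```bash
python3 st.py .0015 .045 .2 .0015 .045 .125; python3 b.py w7.png boat_grip
cat > m.py <<'E'
exec(open("f.py").read().split("G=reg")[0])
R,t=pose()
print('R',R[2])
W=sd(reg(.45,.75,-.45,-.1,.135,.2));S=W[(W[:,2]>168-.0)];
for lo in (134,145,155,165,175,185,195):
    k=W[(W[:,2]>lo)&(W[:,2]<lo+10)]
    if len(k)>20: print(lo,len(k),np.percentile(k,[1,99],axis=0).round(1).tolist())
W=sd(reg(.45,.75,-.45,-.15,.07,.1));print('sieve walls',len(W),np.percentile(W,[.5,50,99.5],axis=0))
G=sd(reg(.5,.7,-.28,-.18,.11,.135));print('bar',len(G),np.percentile(G,[1,50,99],axis=0))
E
python3 m.py
```

```text
13.8167 lat 0.00044958013478731324 along 0.04848334244772194 z 0.198954261367074 head -93.62351414401105 F [ 0.4825 -0.5588 -2.3157] w 0.12085276526595587
off [-0.0011 -0.001  -0.0035]
off [-0.      0.074  -0.0034]
[ 0.592 -0.346  0.199] [-0.998  0.063 -0.013]
[ 0.658 -0.349  0.325] [-0.253  0.016 -0.967]
boat_grip 0.68 [315. 270.] [ 0.598 -0.344  0.206]
R [-0.0149 -0.9999 -0.0027]
134 6442 [[-49.7, -37.8, 135.0], [35.9, 40.5, 143.9]]
145 4938 [[-58.3, -38.1, 145.1], [36.8, 40.4, 154.5]]
155 1460 [[-56.9, -39.3, 155.2], [48.7, 40.4, 165.0]]
165 389 [[-57.0, -39.0, 165.0], [50.7, 40.4, 172.4]]
185 412 [[29.4, 8.0, 185.6], [65.7, 34.8, 194.9]]
195 322 [[29.1, 7.9, 195.1], [66.1, 34.8, 199.9]]
sieve walls 1740 [[-89.5314  -4.7812  70.01  ]
 [-27.0401  52.3477  80.7767]
 [ 75.9293  67.6383  86.5492]]
bar 882 [[-29.434  -37.5079 133.076 ]
 [-23.6837 -11.4641 134.4914]
 [-17.0955  32.4222 134.9909]]
```

View pics/w7.png

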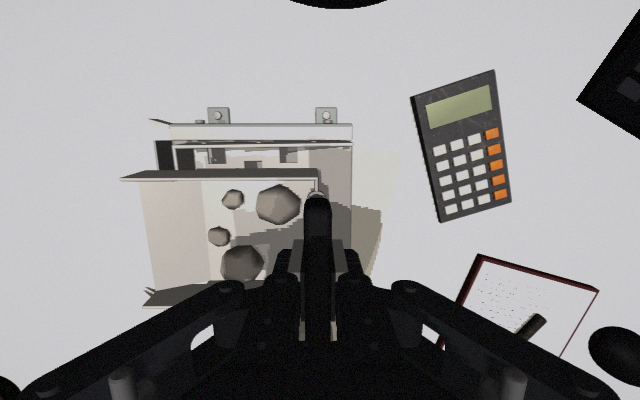

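The boat is above the sieve, its centreline within 1 mm, with two coarse pieces and chips visible. I'll shift it 4 mm forward to clear the sieve bar, then lower.

>>> move_arm:
  increments:
    - {"offset":[-0.0005,0.01,0.004],"yaw":0,"jaw":255}
    - {"offset":[-0.0005,0.025,0.004],"yaw":0,"jaw":255}
    - {"offset":[0,0.045,0.004],"yaw":0,"jaw":255}
    - {"offset":[0,0.06,0.004],"yaw":0,"jaw":255}
    - {"offset":[0,0.07,0.004],"yaw":0,"jaw":255}
    - {"offset":[0,0.073,0.004],"yaw":0,"jaw":255}
    - {"offset":[0,0.075,0.004],"yaw":0,"jaw":255}
    - {"offset":[0,0.075,0.004],"yaw":0,"jaw":255}

```text
clock: 14.58
position: [0.5942, -0.3437, 0.1239]
ee_rot: [0.025, 0.708, -0.705, -0.015]
ft_force: [-0.8, 0.2, -2.1]
grip_width: 0.118
```

```bash
python3 st.py .0015 .0515 .1225
```

```text
14.5833 lat 0.0029316736553527995 along 0.04617069266660351 z 0.12385104075263872 head -93.28500109555705 F [-0.7542  0.2205 -2.1249] w 0.11787620686432809
off [0.0015 0.0013 0.0053]
```

>>> move_arm:
  increments:
    - {"offset":[0.001,0.002,0.003],"yaw":0,"jaw":255}
    - {"offset":[0.001,0.004,0.003],"yaw":0,"jaw":255}
    - {"offset":[0.001,0.004,0.003],"yaw":0,"jaw":255}

```text
clock: 14.83
position: [0.5941, -0.3449, 0.1198]
ee_rot: [0.025, 0.709, -0.705, -0.014]
ft_force: [1.7, 3.1, 1.5]
grip_width: 0.12
```

```bash
python3 st.py .0015 .0515 .1225;python3 -c "
from h import *
print(pose()[0].round(4))"
```

```text
14.8333 lat 0.0028871706963134055 along 0.04740209439320553 z 0.11982440936435432 head -93.16889781904166 F [1.6537 3.1026 1.4747] w 0.12022731344379593
off [ 0.0014 -0.0027  0.0041]
[[-0.9984  0.0154 -0.0553]
 [ 0.0554  0.0048 -0.9985]
 [-0.0151 -0.9999 -0.0056]]
```

>>> move_arm:
  increments:
    - {"offset":[0,0,0],"yaw":0,"jaw":160}
    - {"offset":[0,0,0],"yaw":0,"jaw":160}
    - {"offset":[0,0,0],"yaw":0,"jaw":140}
    - {"offset":[0,-0.02,0],"yaw":0,"jaw":120}
    - {"offset":[0,-0.05,0],"yaw":0,"jaw":60}
    - {"offset":[0,-0.08,0],"yaw":-7,"jaw":0}
    - {"offset":[0,-0.08,0],"yaw":-14,"jaw":0}
    - {"offset":[0,-0.08,0],"yaw":-21,"jaw":0}
    - {"offset":[0,-0.08,0],"yaw":-28,"jaw":0}
    - {"offset":[0,-0.08,0],"yaw":-35,"jaw":0}

```text
clock: 15.67
position: [0.5926, -0.3458, 0.2001]
ee_rot: [0.19, -0.679, 0.68, -0.201]
ft_force: [-0.3, -0.2, -0.3]
grip_width: 0.999
```

>>> move_arm:
  increments:
    - {"offset":[0,0,0],"yaw":-55,"jaw":0}
    - {"offset":[0,0,0],"yaw":-55,"jaw":0}
    - {"offset":[0,0,0],"yaw":-55,"jaw":0}
    - {"offset":[0,0,0],"yaw":-55,"jaw":0}
    - {"offset":[0,0,0],"yaw":-55,"jaw":0}
    - {"offset":[0,0,0],"yaw":-55,"jaw":0}
    - {"offset":[0,0,0],"yaw":-55,"jaw":0}
    - {"offset":[0,0,0],"yaw":-55,"jaw":0}
    - {"offset":[0,0,0],"yaw":-55,"jaw":0}

```text
clock: 16.42
position: [0.5924, -0.3464, 0.2]
ee_rot: [0.483, -0.509, 0.514, -0.493]
ft_force: [0.4, -0.2, -0.2]
grip_width: 0.999
```

```bash
python3 st.py .003 .0474 .126; python3 b.py w8.png boat_grip
cat > m.py <<'E'
exec(open("f.py").read().split("G=reg")[0])
R,t=pose();print('R',R.round(3).tolist())
for z0,z1 in ((.078,.095),(.118,.14)):
    W=P[(P[:,2]>z0)&(P[:,2]<z1)];W=sd(W);W=W[(abs(W[:,0])<100)&(abs(W[:,1])<75)]
    print(z0,len(W));print(np.percentile(W,[1,50,99],axis=0).round(1))
    for lo,hi in((-100,-40),(20,100)):
        k=W[(W[:,0]>lo)&(W[:,0]<hi)]
        if len(k)>20: print(lo,len(k),cv2.minAreaRect(k[:,:2].astype(np.float32)),np.percentile(k[:,2],[50,95]))
E
python3 m.py
```

```text
16.4167 lat 0.001264514096169373 along 0.04898115082186274 z 0.19995294605902983 head -2.663730754932741 F [ 0.3836 -0.2488 -0.2463] w 0.9987672273397696
off [-0.0012  0.074   0.0006]
[ 0.592 -0.346  0.2  ] [-0.046 -0.999 -0.005]
[ 0.595 -0.278  0.325] [ 0.003 -0.264 -0.965]
boat_grip 0.64 [315. 211.] [ 0.593 -0.336  0.132]
boat_grip 0.19 [354. 112.] [ 0.629 -0.273  0.064]
R [[-0.054, 0.015, 0.998], [-0.999, 0.004, -0.054], [-0.005, -1.0, 0.015]]
0.078 3949
[[-67.8 -50.4  78.3]
 [-12.4   1.5  84.6]
 [ 69.   53.6  91.6]]
-100 1258 ((-54.75496292114258, 2.458324432373047), (29.449705123901367, 104.12531280517578), 0.01962454617023468) [84.3405 86.7743]
20 1179 ((46.216346740722656, 0.9315872192382812), (104.06270599365234, 53.37385559082031), 89.29405975341797) [84.9164 90.6964]
0.118 4988
[[-72.6 -31.7 118.7]
 [-61.7   2.  129.2]
 [ 47.5  35.6 133.2]]
-100 2935 ((-67.0561294555664, 2.729816436767578), (69.66325378417969, 12.481124877929688), 89.34132385253906) [128.6233 130.0428]
20 2053 ((42.22124481201172, 1.4550895690917969), (12.54373836517334, 69.9326400756836), 1.026979923248291) [131.6083 132.967 ]
```

View pics/w8.png

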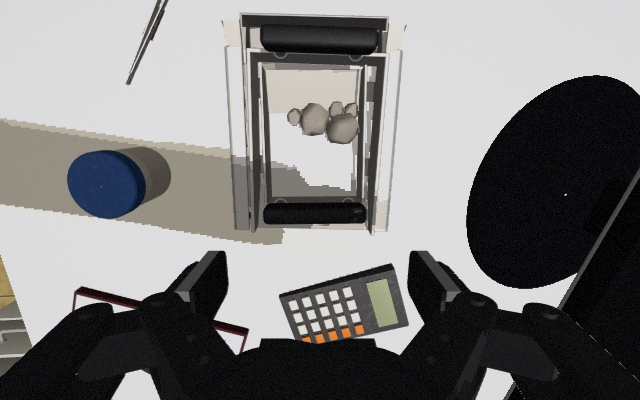

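The boat sits in the sieve with its bar at (315,213); the two coarse pieces and four chips are inside near (325,120). I'll grip the bar by its ends so the boat can hinge.

```bash
python3 st.py .0015 .0425 .126
```

```text
16.5167 lat 0.0013534326765441008 along 0.048755890705653844 z 0.2000151171904867 head -3.084500974119481 F [0.0931 0.1263 0.0489] w 0.9968894560366275
off [-0.0059  0.074  -0.0009]
```

>>> move_arm:
  increments:
    - {"offset":[-0.006,0.03,-0.001],"yaw":0,"jaw":0}
    - {"offset":[-0.006,0.06,-0.001],"yaw":0,"jaw":0}
    - {"offset":[-0.006,0.074,-0.001],"yaw":0,"jaw":0}
    - {"offset":[-0.006,0.074,-0.001],"yaw":0,"jaw":0}
    - {"offset":[-0.006,0.074,-0.001],"yaw":0,"jaw":255}
    - {"offset":[-0.006,0.074,-0.001],"yaw":0,"jaw":255}
    - {"offset":[-0.006,0.074,-0.001],"yaw":0,"jaw":255}
    - {"offset":[-0.006,0.074,-0.001],"yaw":0,"jaw":255}
  squeeze: 20

```text
clock: 17.18
position: [0.5937, -0.3404, 0.1278]
ee_rot: [0.481, -0.51, 0.517, -0.491]
ft_force: [-0.0, -0.6, 2.4]
grip_width: 0.811
```

```bash
python3 st.py .0015 .0425 .140 .0015 .03 .16
```

```text
17.1833 lat 0.0022477991112943648 along 0.042897613645735466 z 0.1277516217221425 head -3.124905773834552 F [-0.0234 -0.6108  2.4012] w 0.810962528305381
off [-0.0004 -0.0123 -0.0005]
off [-0.013  -0.0322 -0.0001]
```

>>> move_arm:
  increments:
    - {"offset":[-0.002,-0.006,0],"yaw":0,"jaw":255}
    - {"offset":[-0.005,-0.012,0],"yaw":0,"jaw":255}
    - {"offset":[-0.01,-0.017,0],"yaw":0,"jaw":255}
    - {"offset":[-0.015,-0.022,0],"yaw":0,"jaw":255}
    - {"offset":[-0.015,-0.022,0],"yaw":0,"jaw":255}

```text
clock: 17.6
position: [0.5949, -0.3242, 0.1516]
ee_rot: [0.481, -0.509, 0.517, -0.492]
ft_force: [-0.0, -1.9, -1.4]
grip_width: 0.813
```

```bash
cat > bt.py <<'E'
from h import *
import sys
np.set_printoptions(precision=1,suppress=True)
exec(open('st.py').read().split("for i")[0])
p=cam('side');P=cloud(p).reshape(-1,3);save(p,sys.argv[1])
S=np.c_[(P[:,:2]-c)@D,(P[:,:2]-c)@N,P[:,2]]*1000
W=S[(abs(S[:,0])<120)&(abs(S[:,1])<48)&(S[:,2]>40)&(S[:,2]<(t[2]+.02)*1000)]
print(len(W))
for a in range(-80,90,10):
    k=W[(W[:,0]>=a)&(W[:,0]<a+10)]
    if len(k)>5:print(a,len(k),np.percentile(k[:,2],[2,50,98]))
E
python3 bt.py s9.png; cat > crop.py <<'E'
import cv2,sys
a=cv2.imread('pics/'+sys.argv[1]);x0,y0,x1,y1=map(int,sys.argv[3:7]);s=int(sys.argv[7])
cv2.imwrite('pics/'+sys.argv[2],cv2.resize(a[y0:y1,x0:x1],None,fx=s,fy=s,interpolation=2))
E
python3 crop.py s9.png s9c.png 300 170 500 340 4
```

```text
17.6 lat 0.0024896864358589597 along 0.02674724963086251 z 0.15157554943773827 head -3.051657406080757 F [-0.0421 -1.852  -1.3926] w 0.813328407723035
2021
-80 26 [ 80.937  125.8313 129.0479]
-70 162 [ 54.0415  95.9527 129.3314]
-60 59 [51.6621 77.9206 98.4647]
-50 51 [53.2919 77.6478 99.4265]
-40 59 [ 53.6177  84.8616 103.3316]
-30 82 [ 51.7923  85.0634 103.57  ]
-20 50 [ 73.5682  80.337  105.1731]
-10 89 [ 52.2185  77.0313 106.4613]
0 99 [ 51.9311  79.0856 107.1116]
10 63 [ 51.8911  95.3837 169.5398]
20 200 [ 50.0231 105.5401 167.6205]
30 733 [ 51.3561 110.9456 167.1853]
40 112 [53.5758 57.6836 93.4531]
50 95 [58.9597 61.7805 67.0549]
60 98 [63.163  66.3577 69.5303]
70 43 [65.81   67.9482 71.1005]
```

View pics/s9c.png

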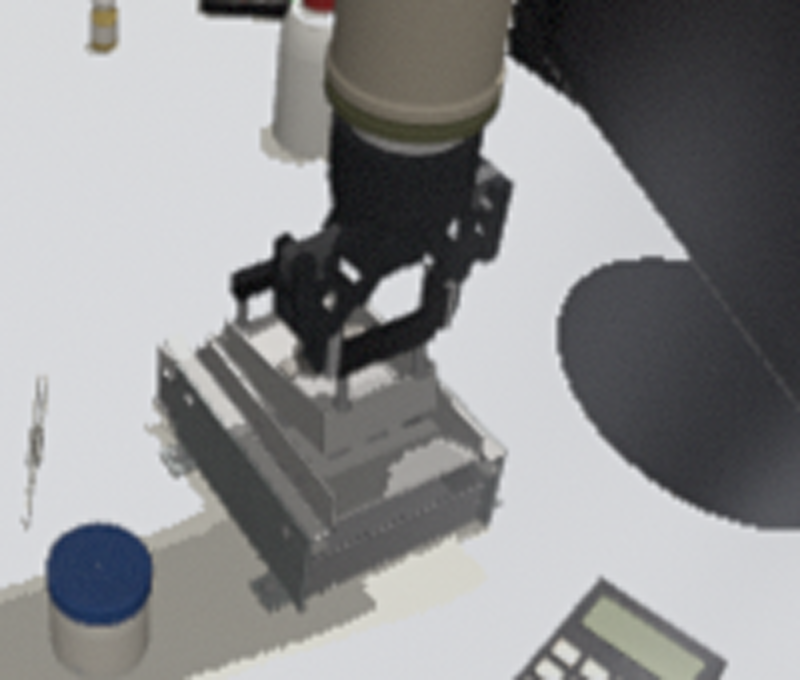

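Lifting raised the boat with only about 9° of nose-down tilt, because pad friction resists the hinge. The boat is seen at (380,400) in the crop. I'll use short upward jerks to let it swing.

>>> move_arm:
  increments:
    - {"offset":[0.009,-0.005,0],"yaw":0,"jaw":255}
    - {"offset":[0.018,-0.01,0],"yaw":0,"jaw":255}
    - {"offset":[0.018,-0.04,0],"yaw":0,"jaw":255}
    - {"offset":[0.018,-0.025,0],"yaw":0,"jaw":255}
    - {"offset":[0.018,-0.01,0],"yaw":0,"jaw":255}
    - {"offset":[0.018,-0.045,0],"yaw":0,"jaw":255}
    - {"offset":[0.018,-0.03,0],"yaw":0,"jaw":255}
    - {"offset":[0.018,-0.015,0],"yaw":0,"jaw":255}
    - {"offset":[0.018,-0.05,0],"yaw":0,"jaw":255}
    - {"offset":[0.018,-0.035,0],"yaw":0,"jaw":255}

```text
clock: 18.48
position: [0.5945, -0.344, 0.1901]
ee_rot: [0.48, -0.508, 0.519, -0.492]
ft_force: [1.7, 0.1, 0.7]
grip_width: 0.81
```

```bash
python3 bt.py s10.png; python3 crop.py s10.png s10c.png 300 170 500 340 4
```

```text
18.4833 lat 0.0032539215828628273 along 0.04651781860870565 z 0.19008886793813765 head -3.120595065025884 F [1.724  0.0802 0.711 ] w 0.8097012259485694
2490
-80 37 [ 65.1744 127.1883 129.3472]
-70 236 [ 50.4407 103.4568 129.3256]
-60 23 [49.7024 52.3717 54.1217]
-50 37 [ 50.4303 112.4338 130.5546]
-40 55 [ 49.9443  53.8965 132.4593]
-30 85 [ 50.3274 116.0938 139.6256]
-20 120 [ 50.7369 125.7215 139.0171]
-10 136 [ 50.7257 115.2154 138.5625]
0 94 [ 50.6977 108.9857 140.7422]
10 117 [ 49.8917 112.6071 142.1877]
20 174 [ 50.5594 113.4096 142.9849]
30 166 [ 50.8166  54.291  205.3936]
40 215 [ 54.9178 144.1227 205.6387]
50 678 [ 60.1044 161.4465 206.084 ]
60 271 [ 63.8297 124.2582 152.9058]
70 46 [65.6245 68.5587 70.7334]
```

View pics/s10c.png

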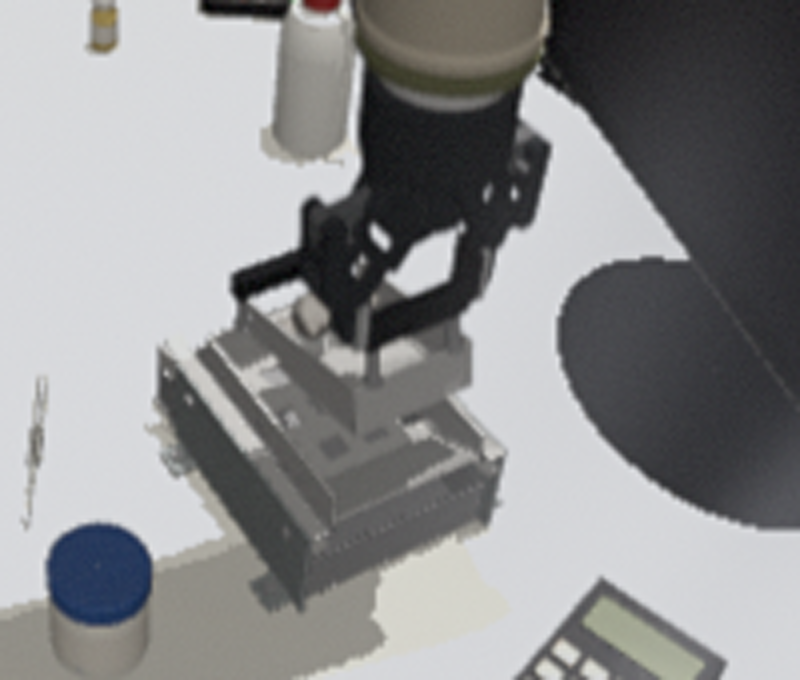

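Tilt is only about 12°, with a coarse piece visible at (310,315). I'll set the boat back down and regrip with much less pad overlap, at the bar's top and rear corner, so it hinges more freely.

>>> move_arm:
  increments:
    - {"offset":[-0.001,0.02,-0.001],"yaw":0,"jaw":255}
    - {"offset":[-0.001,0.04,-0.001],"yaw":0,"jaw":255}
    - {"offset":[-0.001,0.053,-0.001],"yaw":0,"jaw":255}
    - {"offset":[-0.001,0.058,-0.001],"yaw":0,"jaw":255}
    - {"offset":[-0.001,0.06,-0.001],"yaw":0,"jaw":255}
    - {"offset":[-0.001,0.06,-0.001],"yaw":0,"jaw":0}
    - {"offset":[-0.001,0.06,-0.001],"yaw":0,"jaw":0}
    - {"offset":[-0.001,0.06,-0.001],"yaw":0,"jaw":0}
    - {"offset":[-0.001,0.06,-0.001],"yaw":0,"jaw":0}

```text
clock: 19.28
position: [0.5926, -0.3421, 0.1225]
ee_rot: [0.481, -0.51, 0.517, -0.491]
ft_force: [-0.1, -0.3, 0.8]
grip_width: 0.998
```

```bash
python3 st.py; python3 b.py w11.png; python3 m.py
```

```text
19.2833 lat 0.0012121643177143448 along 0.04466705328255258 z 0.1224537159305406 head -3.0993090172034985 F [-0.0672 -0.3153  0.7928] w 0.997912149897219
[ 0.593 -0.342  0.122] [-0.054 -0.999 -0.004]
[ 0.595 -0.274  0.247] [ 0.003 -0.264 -0.964]
R [[-0.054, 0.017, 0.998], [-0.999, 0.003, -0.054], [-0.004, -1.0, 0.017]]
0.078 10800
[[-71.3 -49.3  78.2]
 [-13.5   1.8  84.6]
 [ 64.6  53.9  94.7]]
-100 3791 ((-56.11767578125, 2.4413986206054688), (104.23858642578125, 32.1946907043457), 89.99388122558594) [84.4896 87.4213]
20 3368 ((45.141231536865234, 2.0104141235351562), (104.54185485839844, 50.38916778564453), 89.92196655273438) [85.2085 94.4704]
0.118 10320
[[-64.7 -51.7 118.5]
 [ 41.3   2.  133.7]
 [ 53.1  55.5 139.3]]
-100 1709 ((-64.42406463623047, 2.484170913696289), (1.8637279272079468, 67.99468231201172), 0.12012540549039841) [122.7921 126.8449]
20 8611 ((43.7017822265625, 2.221416473388672), (23.76593017578125, 113.28575897216797), 0.622876763343811) [135.3122 137.8984]
```

```bash
cat > n.py <<'E'
exec(open("f.py").read().split("G=reg")[0])
W=sd(P);W=W[(abs(W[:,0]-40)<30)&(abs(W[:,1]-2)<34)&(W[:,2]>122)&(W[:,2]<150)];print(len(W),np.percentile(W,[1,50,90,99],axis=0).round(1))
E
python3 n.py; python3 st.py .002 .047 .137
```

```text
5778 [[ 39.6 -31.1 122.5]
 [ 42.7   1.8 136.1]
 [ 48.8  28.6 137.4]
 [ 50.9  35.  138.1]]
19.3333 lat 0.0013082767559611714 along 0.04463759991175659 z 0.12265769913003098 head -3.0958329048721107 F [-0.7331 -1.2472  0.0521] w 1.0026086108240544
off [ 0.0023 -0.0143  0.0009]
```

>>> move_arm:
  increments:
    - {"offset":[0.0045,-0.01,0.001],"yaw":0,"jaw":0}
    - {"offset":[0.009,-0.0165,0.001],"yaw":0,"jaw":0}
    - {"offset":[0.009,-0.0165,0.001],"yaw":0,"jaw":0}
    - {"offset":[0.009,-0.0165,0.001],"yaw":0,"jaw":255}
    - {"offset":[0.009,-0.0165,0.001],"yaw":0,"jaw":255}
    - {"offset":[0.009,-0.0165,0.001],"yaw":0,"jaw":255}
    - {"offset":[0.009,-0.0165,0.001],"yaw":0,"jaw":255}
  squeeze: 20

```text
clock: 19.92
position: [0.5931, -0.3513, 0.1397]
ee_rot: [0.481, -0.51, 0.517, -0.491]
ft_force: [-0.6, -0.7, 5.0]
grip_width: 0.806
```

```bash
python3 st.py .002 .051 .165 .002 .051 .20
```

```text
19.9167 lat 0.0023227429141370734 along 0.05388645742971614 z 0.1396719918666458 head -3.103009525805012 F [-0.6269 -0.6956  5.0303] w 0.8061480577599892
off [-0.003  -0.0253  0.0001]
off [-0.0031 -0.0603  0.0008]
```

Gripped. I'll lift with brisk upward strokes.

>>> move_arm:
  increments:
    - {"offset":[-0.003,-0.015,0],"yaw":0,"jaw":255}
    - {"offset":[-0.003,-0.03,0],"yaw":0,"jaw":255}
    - {"offset":[-0.003,-0.05,0],"yaw":0,"jaw":255}
    - {"offset":[-0.003,-0.035,0],"yaw":0,"jaw":255}
    - {"offset":[-0.003,-0.07,0],"yaw":0,"jaw":255}
    - {"offset":[-0.003,-0.055,0],"yaw":0,"jaw":255}
    - {"offset":[-0.003,-0.055,0],"yaw":0,"jaw":255}

```text
clock: 20.5
position: [0.5925, -0.3481, 0.1956]
ee_rot: [0.481, -0.509, 0.517, -0.492]
ft_force: [-1.0, -0.8, -3.7]
grip_width: 0.805
```

```bash
python3 bt.py s12.png; python3 crop.py s12.png s12c.png 300 170 500 340 4
```

```text
20.5 lat 0.0015418741683655454 along 0.050675906016274905 z 0.19558801439659476 head -3.0667203715562437 F [-0.9645 -0.7984 -3.6811] w 0.805392239779517
2561
-80 48 [ 53.0898 125.8472 129.9016]
-70 392 [ 50.7424  77.5463 128.6839]
-60 11 [51.1746 52.1361 53.7627]
-50 11 [51.0541 52.3624 54.2175]
-40 24 [ 49.6805  53.2649 110.6659]
-30 82 [ 49.1677  94.1656 114.2758]
-20 46 [ 50.888   97.987  119.5637]
-10 58 [ 50.4494 107.2709 123.5828]
0 117 [ 50.6021 106.1707 127.0003]
10 153 [ 51.5252 108.8118 129.8907]
20 140 [ 49.8386 103.956  135.8537]
30 155 [ 50.321   54.1774 188.1661]
40 257 [ 54.3817 184.1786 209.8109]
50 415 [ 59.1853 177.4265 212.6071]
60 507 [ 64.3496 139.0704 210.3965]
70 145 [ 65.9407 125.1328 133.9574]
```

View pics/s12c.png

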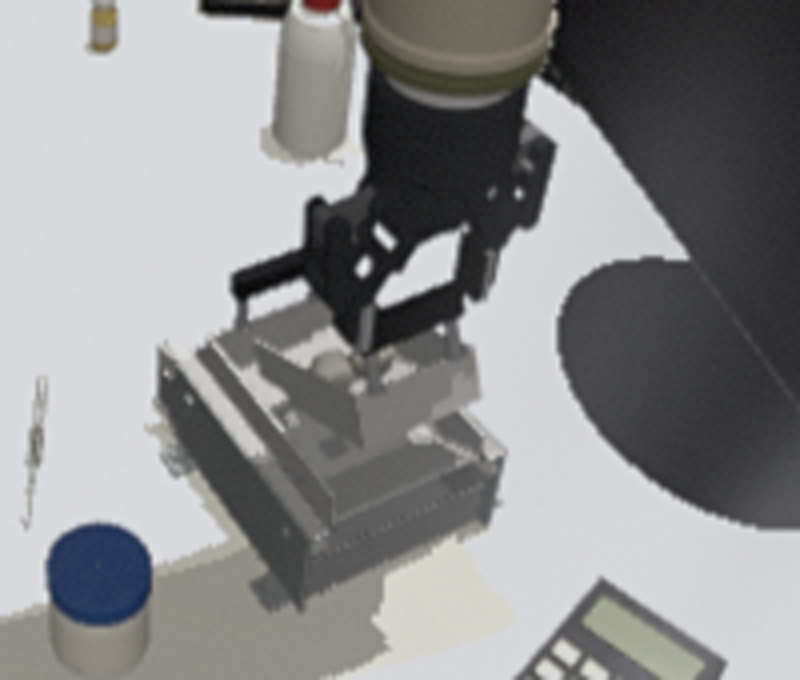

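The boat is now about 24° nose-down with rock at (335,360). A few more strokes.

>>> move_arm:
  increments:
    - {"offset":[0,0.01,0],"yaw":0,"jaw":255}
    - {"offset":[0,0.02,0],"yaw":0,"jaw":255}
    - {"offset":[0,-0.02,0],"yaw":0,"jaw":255}
    - {"offset":[0,-0.01,0],"yaw":0,"jaw":255}
    - {"offset":[0,0.01,0],"yaw":0,"jaw":255}
    - {"offset":[0,-0.03,0],"yaw":0,"jaw":255}
    - {"offset":[0,-0.01,0],"yaw":0,"jaw":255}
    - {"offset":[0,0.005,0],"yaw":0,"jaw":255}
    - {"offset":[0,-0.035,0],"yaw":0,"jaw":255}
    - {"offset":[0,-0.015,0],"yaw":0,"jaw":255}

```text
clock: 21.38
position: [0.5944, -0.3488, 0.2176]
ee_rot: [0.48, -0.507, 0.52, -0.493]
ft_force: [2.7, -0.1, 2.2]
grip_width: 0.804
```

```bash
python3 bt.py s13.png
```

```text
21.3833 lat 0.003470565089211044 along 0.05125349430233944 z 0.21756569564966696 head -3.0918653373855767 F [ 2.7488 -0.1366  2.1742] w 0.8038448552339353
2834
-80 42 [ 59.7502 127.0656 129.6324]
-70 322 [ 51.5574  82.0316 129.4032]
-60 28 [48.4975 51.9179 55.1434]
-50 24 [ 49.7796  52.0378 157.7532]
-40 67 [ 50.2949  54.0038 160.2361]
-30 139 [ 49.5855 115.8381 158.6524]
-20 100 [ 50.64   115.201  152.4459]
-10 113 [ 50.0797 114.3878 140.2421]
0 145 [ 49.6098 114.8242 145.7516]
10 126 [ 49.8135 119.7154 150.399 ]
20 163 [ 49.7446  67.877  155.3272]
30 165 [ 50.4844  54.2059 162.8995]
40 235 [ 54.4617 162.1038 233.9383]
50 458 [ 59.5267 200.6946 234.8592]
60 472 [ 63.6557 165.456  234.0164]
70 235 [ 66.4187 149.8512 160.5199]
```

>>> move_arm:
  increments:
    - {"offset":[0,0.012,0],"yaw":0,"jaw":255}
    - {"offset":[0,0.024,0],"yaw":0,"jaw":255}
    - {"offset":[0,0.032,0],"yaw":0,"jaw":255}
    - {"offset":[0,0.032,0],"yaw":0,"jaw":255}
    - {"offset":[0,-0.009,0],"yaw":0,"jaw":255}
    - {"offset":[0,-0.034,0],"yaw":0,"jaw":255}
    - {"offset":[0,-0.045,0],"yaw":0,"jaw":255}
    - {"offset":[0,-0.048,0],"yaw":0,"jaw":255}
    - {"offset":[0,-0.046,0],"yaw":0,"jaw":255}

```text
clock: 22.18
position: [0.592, -0.3482, 0.256]
ee_rot: [0.481, -0.508, 0.518, -0.492]
ft_force: [0.1, 0.9, -2.1]
grip_width: 0.801
```

```bash
python3 bt.py s14.png
```

```text
22.1833 lat 0.0010130233065763032 along 0.05082480928136731 z 0.2559885350977293 head -3.064851692582125 F [ 0.0771  0.8919 -2.1479] w 0.800846737831845
3162
-80 50 [ 55.1049 126.948  130.059 ]
-70 327 [ 51.1597  87.6924 129.1434]
-60 69 [49.5665 55.1339 69.9383]
-50 45 [49.7157 53.5701 69.9812]
-40 90 [50.0595 53.0843 65.048 ]
-30 127 [ 49.1037  53.6056 170.4802]
-20 141 [ 49.7613 153.8477 175.7758]
-10 190 [ 50.0552 151.8946 177.8691]
0 191 [ 49.931   53.7886 181.8869]
10 145 [ 50.0366 157.2711 189.1455]
20 154 [ 50.1755  54.0894 194.2897]
30 165 [ 50.8199  54.7653 247.4273]
40 247 [ 54.3911 203.3734 271.9681]
50 483 [ 59.3856 239.744  273.5816]
60 492 [ 64.0199 203.4801 272.4031]
70 246 [ 66.6176 188.5655 199.0731]
```

Tilt is about 25° and stalling. I'll lower the nose gently against the sieve's rear wall and drive the grip forward to tip it further.

```bash
python3 st.py .002 .045 .2 .002 .012 .178 .002 -.02 .195
```

```text
22.2333 lat 0.0003514582793822026 along 0.05075033457600594 z 0.2539701960488362 head -3.0623581285830017 F [-1.0254 -0.0673 -3.314 ] w 0.8069799969820759
off [-0.0056  0.054   0.0007]
off [-0.0385  0.0761  0.0005]
off [-0.0706  0.0592  0.001 ]
```

>>> move_arm:
  increments:
    - {"offset":[-0.002,0.025,0],"yaw":0,"jaw":255}
    - {"offset":[-0.004,0.05,0],"yaw":0,"jaw":255}
    - {"offset":[-0.01,0.07,0],"yaw":0,"jaw":255}
    - {"offset":[-0.02,0.077,0],"yaw":0,"jaw":255}
    - {"offset":[-0.03,0.077,0],"yaw":0,"jaw":255}
    - {"offset":[-0.038,0.076,0],"yaw":0,"jaw":255}
    - {"offset":[-0.046,0.073,0],"yaw":0,"jaw":255}
    - {"offset":[-0.054,0.069,0],"yaw":0,"jaw":255}
    - {"offset":[-0.062,0.065,0],"yaw":0,"jaw":255}
    - {"offset":[-0.07,0.06,0],"yaw":0,"jaw":255}

```text
clock: 23.07
position: [0.5961, -0.2768, 0.1945]
ee_rot: [0.481, -0.509, 0.517, -0.492]
ft_force: [-0.7, -1.3, -1.9]
grip_width: 0.8
```

```bash
python3 bt.py s15.png
```

```text
23.0667 lat 0.0009003625076396565 along -0.020732702284622432 z 0.19449484931841596 head -3.032015174918849 F [-0.7416 -1.2911 -1.9326] w 0.8000729133147156
2423
-80 89 [ 71.2057  83.986  129.2653]
-70 145 [ 76.8739 110.9438 129.1986]
-60 39 [80.16   89.1934 98.3827]
-50 52 [ 50.7381  89.0599 110.7434]
-40 108 [ 50.52    54.0552 207.7855]
-30 216 [ 49.8247 108.885  210.8309]
-20 361 [ 50.7702 184.121  212.1911]
-10 221 [ 50.7247 121.5059 209.3069]
0 267 [ 49.7479 151.0306 165.8158]
10 277 [ 50.4069 146.9544 155.9866]
20 247 [ 50.5559 137.9848 146.8261]
30 92 [50.5681 53.545  57.841 ]
40 87 [55.3283 58.7566 62.2152]
50 95 [60.1563 62.6094 71.1316]
60 123 [63.9991 67.2953 75.7645]
```

```bash
python3 crop.py s15.png s15c.png 300 170 500 340 4
```

```text
(no output)
```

View pics/s15c.png

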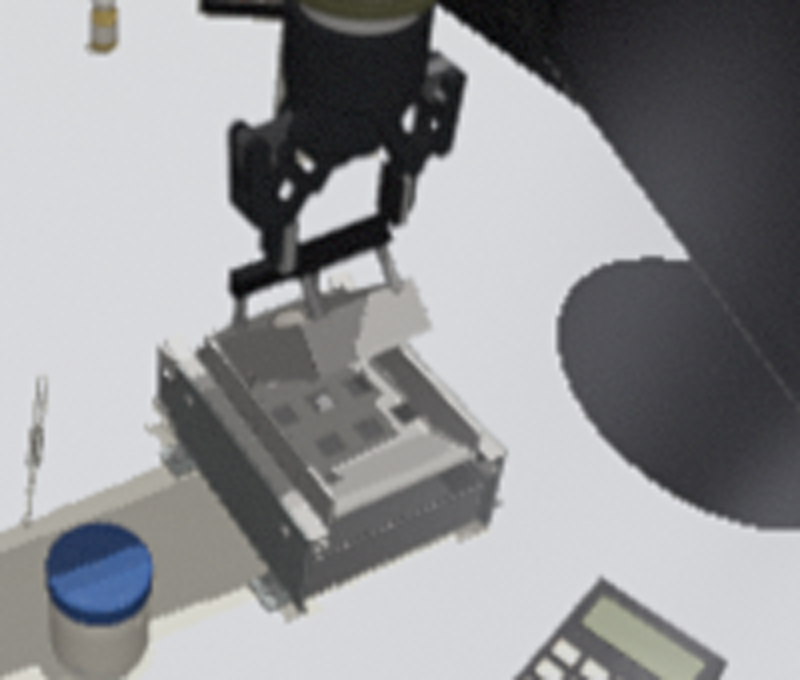

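The boat is tipped about 45° with its nose at the sieve's rear wall. I'll tip further, then lift and wiggle.

>>> move_arm:
  increments:
    - {"offset":[-0.008,-0.002,0],"yaw":0,"jaw":255}
    - {"offset":[-0.016,-0.003,0],"yaw":0,"jaw":255}
    - {"offset":[-0.016,-0.003,0],"yaw":0,"jaw":255}
    - {"offset":[-0.008,-0.015,0],"yaw":0,"jaw":255}
    - {"offset":[0.005,-0.025,0],"yaw":0,"jaw":255}
    - {"offset":[0.015,-0.02,0],"yaw":0,"jaw":255}
    - {"offset":[0.005,-0.025,0],"yaw":0,"jaw":255}
    - {"offset":[0.015,-0.02,0],"yaw":0,"jaw":255}
    - {"offset":[0.005,-0.025,0],"yaw":0,"jaw":255}
    - {"offset":[0.015,-0.02,0],"yaw":0,"jaw":255}

```text
clock: 23.95
position: [0.5968, -0.2866, 0.2167]
ee_rot: [0.482, -0.508, 0.516, -0.494]
ft_force: [1.4, 2.0, 0.4]
grip_width: 0.806
```

```bash
python3 bt.py s16.png; python3 go.py .58 .1 .28 -3.1
```

```text
23.95 lat 0.0021357369663571623 along -0.010995961140026479 z 0.21672522836085642 head -2.7155799284735482 F [1.4192 1.9796 0.372 ] w 0.8058501158819715
2588
-80 184 [ 66.8787  83.6054 129.6021]
-70 148 [ 68.4601 116.1193 128.9163]
-60 19 [50.4431 68.1479 70.6645]
-50 40 [ 49.842   56.2678 107.1248]
-40 118 [ 50.1841  52.9416 113.0406]
-30 121 [ 49.1184  53.2084 228.6585]
-20 166 [ 49.8017 134.8742 233.7473]
-10 418 [ 50.2205 206.7787 234.2628]
0 238 [ 49.7772 144.9598 221.6055]
10 176 [ 50.4173 173.3598 193.5889]
20 340 [ 50.6711 174.4645 185.593 ]
30 283 [ 51.6916 167.3798 175.485 ]
40 133 [ 55.9804  60.1403 168.3842]
50 91 [59.5204 63.3416 66.5756]
60 113 [64.7945 67.4613 70.3989]
now [ 0.5955 -0.2908  0.2148] head -2.89
offset [-0.3898 -0.0643 -0.034 ] yaw 0.21
```

```bash
cat > q.py <<'E'
from h import *
import sys
np.set_printoptions(precision=1,suppress=True)
exec(open('st.py').read().split("for i")[0])
p=cam(sys.argv[1]);save(p,sys.argv[2])
for q in ('coarse_1','fine_1'):
    for r in manip.spot_point(p,q):
        X=atd(p,r['centre']);S=np.array([(X[:2]-c)@D,(X[:2]-c)@N,X[2]])*1000 if X is not None else None
        print(q,round(r['confidence'],2),np.round(r['centre']),S)
E
python3 q.py wrist w16.png;python3 q.py side s17.png; python3 q.py scene c17.png
```

```text
24.0 lat 0.001143643956015711 along -0.00670299303949853 z 0.21475041674596138 head -2.894274417367604 F [-1.3098 -2.9982 -2.9696] w 0.8050528083578772
coarse_1 0.93 [303. 152.] [-48.7042  -7.8519  72.3836]
coarse_1 0.65 [276. 141.] [-57.2408 -31.3098  69.6971]
fine_1 0.62 [317. 138.] [-59.9926   4.5903  60.4363]
fine_1 0.49 [319. 160.] [-40.4814   5.9693  61.421 ]
fine_1 0.17 [314. 191.] [-18.952    1.209   95.2595]
fine_1 0.16 [315. 262.] [-10.9131   1.2661 209.9813]
24.15 lat 0.0009352611375090783 along -0.007344225277517995 z 0.2150869361451545 head -2.9577230842035602 F [-0.0384  0.9856 -1.2287] w 0.8060906570899155
coarse_1 0.57 [357. 265.] [-40.3495 -50.7589  72.563 ]
24.3 lat 0.0012721156731950497 along -0.007996377404311217 z 0.2156618558629394 head -2.901203809936908 F [ 0.6792 -0.2084 -0.4074] w 0.8051171533048586
fine_1 0.59 [271. 284.] [-531.3989  -50.7378    4.559 ]
fine_1 0.44 [252. 284.] [-549.1625  -11.0156    1.5313]
```

View pics/w16.png

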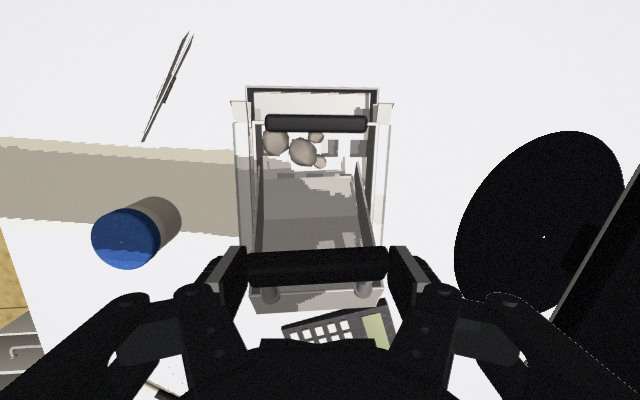

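The boat is empty. Two coarse pieces at (276,141) and (303,152) and two chips lie on the sieve, and the other two chips must have fallen through. I'll return the boat to the desk.

```bash
python3 go.py .60 -.15 .26 -3; python3 go.py .60 .06 .25 -3
```

```text
now [ 0.5958 -0.2895  0.2158] head -2.9
offset [-0.1398 -0.0437 -0.002 ] yaw 0.1
now [ 0.5958 -0.2895  0.2158] head -2.9
offset [-0.3494 -0.0331 -0.0128] yaw 0.1
```

>>> move_arm:
  increments:
    - {"offset":[0.0,-0.02,0],"yaw":0,"jaw":255}
    - {"offset":[-0.01,-0.042,0],"yaw":0,"jaw":255}
    - {"offset":[-0.035,-0.044,-0.001],"yaw":0,"jaw":255}
    - {"offset":[-0.07,-0.044,-0.001],"yaw":0,"jaw":255}
    - {"offset":[-0.105,-0.044,-0.002],"yaw":0,"jaw":255}
    - {"offset":[-0.14,-0.044,-0.002],"yaw":0,"jaw":255}
    - {"offset":[-0.175,-0.043,-0.004],"yaw":0,"jaw":255}
    - {"offset":[-0.21,-0.041,-0.006],"yaw":0,"jaw":255}
    - {"offset":[-0.245,-0.039,-0.008],"yaw":0,"jaw":255}
    - {"offset":[-0.28,-0.037,-0.01],"yaw":0,"jaw":255}

```text
clock: 25.28
position: [0.599, -0.0078, 0.2539]
ee_rot: [0.481, -0.508, 0.517, -0.493]
ft_force: [-0.1, 0.6, -1.5]
grip_width: 0.804
```

>>> move_arm:
  increments:
    - {"offset":[-0.03,0.01,0],"yaw":0,"jaw":255}
    - {"offset":[-0.055,0.02,-0.001],"yaw":0,"jaw":255}
    - {"offset":[-0.07,0.03,-0.002],"yaw":0,"jaw":255}
    - {"offset":[-0.07,0.055,-0.002],"yaw":0,"jaw":255}
    - {"offset":[-0.07,0.08,-0.002],"yaw":0,"jaw":255}
    - {"offset":[-0.07,0.1,-0.002],"yaw":0,"jaw":255}

```text
clock: 25.78
position: [0.602, 0.0629, 0.1527]
ee_rot: [0.482, -0.508, 0.516, -0.493]
ft_force: [-0.1, -0.2, -1.9]
grip_width: 0.806
```

```bash
python3 go.py .60 .06 .085 -3;python3 go.py .60 .06 .076 -3
```

```text
now [0.602  0.0629 0.1527] head -2.84
offset [ 0.0032  0.0676 -0.0032] yaw 0.16
now [0.602  0.0629 0.1527] head -2.84
offset [ 0.0033  0.0766 -0.0034] yaw 0.16
```

>>> move_arm:
  increments:
    - {"offset":[0,0.01,0],"yaw":0,"jaw":255}
    - {"offset":[0,0.02,0],"yaw":0,"jaw":255}
    - {"offset":[0,0.03,0],"yaw":0,"jaw":255}
    - {"offset":[0,0.04,0],"yaw":0,"jaw":255}
    - {"offset":[0,0.05,0],"yaw":0,"jaw":255}
    - {"offset":[0,0.06,0],"yaw":0,"jaw":255}
    - {"offset":[0,0.068,0],"yaw":0,"jaw":255}
    - {"offset":[0,0.074,0],"yaw":0,"jaw":255}
    - {"offset":[0,0.074,0],"yaw":0,"jaw":255}

```text
clock: 26.53
position: [0.6039, 0.0629, 0.0789]
ee_rot: [0.482, -0.508, 0.517, -0.493]
ft_force: [0.2, -0.7, 0.3]
grip_width: 0.493
```

```bash
cat > bb.py <<'E'
from h import *
np.set_printoptions(precision=3,suppress=True)
o=manip.get_obs();print(o['clock'],o['position'],o['ft_force'],o['grip_width'])
p=cam('side');P=cloud(p).reshape(-1,3);save(p,'bb%d.png'%(o['clock']*100))
W=P[(abs(P[:,0]-.6)<.06)&(P[:,1]>0)&(P[:,1]<.23)&(P[:,2]>-.01)&(P[:,2]<.12)]
for a in np.arange(0,.23,.015):
    k=W[(W[:,1]>=a)&(W[:,1]<a+.015)]
    if len(k)>4: print(a.round(3),len(k),np.percentile(k[:,2],[2,50,90,98]))
E
python3 bb.py
```

```text
26.5333 [0.604 0.063 0.079] [ 0.195 -0.652  0.341] 0.4932342887136206
0.0 77 [-0.005  0.003  0.029  0.032]
0.015 102 [-0.004  0.003  0.021  0.035]
0.03 92 [-0.003  0.005  0.03   0.035]
0.045 295 [-0.003  0.076  0.114  0.119]
0.06 205 [-0.003  0.017  0.114  0.119]
0.075 148 [-0.004  0.017  0.03   0.038]
0.09 50 [-0.005  0.019  0.029  0.039]
0.105 27 [-0.004 -0.001 -0.     0.001]
0.12 75 [-0.005 -0.002 -0.     0.001]
0.135 86 [-0.004 -0.002 -0.     0.001]
0.15 78 [-0.006 -0.002  0.     0.001]
0.165 73 [-0.004 -0.002 -0.     0.   ]
0.18 70 [-0.005 -0.002 -0.     0.001]
0.195 58 [-0.005 -0.002 -0.     0.001]
0.21 55 [-0.005 -0.002 -0.     0.001]
0.225 28 [-0.005 -0.002  0.001  0.004]
```

>>> move_arm:
  increments:
    - {"offset":[0,-0.03,0],"yaw":0,"jaw":200}
    - {"offset":[0,-0.07,0],"yaw":0,"jaw":200}
    - {"offset":[0,-0.11,0],"yaw":0,"jaw":100}
    - {"offset":[0,-0.14,0],"yaw":0,"jaw":60}
    - {"offset":[0,-0.14,0],"yaw":0,"jaw":60}

```text
clock: 27.0
position: [0.6034, 0.0644, 0.2266]
ee_rot: [0.479, -0.506, 0.518, -0.496]
ft_force: [0.4, 0.4, 1.0]
grip_width: 0.633
```

```bash
python3 b.py w18.png boat_grip boat fine_1; cat > g.py <<'E'
exec(open("c.py").read().split("desk=")[0])
rect('bgrip',reg(.5,.72,-.12,.22,.062,.08))
rect('bwall',reg(.5,.68,-.06,.2,.026,.036))
E
python3 g.py
```

```text
[0.603 0.064 0.227] [-0.049 -0.999 -0.005]
[0.604 0.133 0.352] [ 0.016 -0.264 -0.964]
boat_grip 0.96 [329. 259.] [ 0.618 -0.003  0.071]
boat 0.85 [314. 198.] [0.607 0.044 0.002]
fine_1 0.69 [315.   6.] [0.617 0.243 0.008]
fine_1 0.42 [280.  20.] [0.581 0.233 0.006]
bgrip 965 [ 0.6174 -0.0063  0.0724] ((617.676513671875, -7.998234748840332), (69.79141235351562, 12.25121021270752), 12.224555015563965)
[[582.2999877929688, -9.399999618530273], [584.9000244140625, -21.399999618530273], [653.0999755859375, -6.599999904632568], [650.5, 5.400000095367432]]
bwall 656 [0.6111 0.0158 0.0308] ((607.094970703125, 40.21470642089844), (80.08876037597656, 109.37152099609375), 12.220170021057129)
[[556.4000244140625, 85.19999694824219], [579.5, -21.700000762939453], [657.7999877929688, -4.800000190734863], [634.7000122070312, 102.0999984741211]]
```

View pics/w18.png

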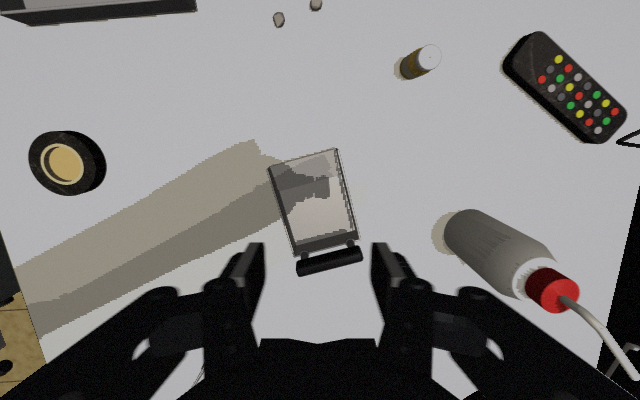

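The boat stands upright and empty, bar at (329,259), and the spilt chips are at (279,20) and (316,5). On to the chips.

```bash
python3 go.py .60 .238 .15 77
```

```text
now [0.6006 0.0626 0.2183] head -2.85
offset [-0.1749  0.0687 -0.0106] yaw -79.85
```

>>> move_arm:
  increments:
    - {"offset":[-0.04,0,0],"yaw":-7,"jaw":150}
    - {"offset":[-0.08,0,-0.005],"yaw":-14,"jaw":150}
    - {"offset":[-0.12,0,-0.01],"yaw":-21,"jaw":150}
    - {"offset":[-0.15,0.02,-0.01],"yaw":-28,"jaw":150}
    - {"offset":[-0.175,0.04,-0.01],"yaw":-35,"jaw":150}
    - {"offset":[-0.175,0.069,-0.01],"yaw":-42,"jaw":150}
    - {"offset":[-0.175,0.069,-0.01],"yaw":-49,"jaw":150}
    - {"offset":[-0.175,0.069,-0.01],"yaw":-56,"jaw":150}
    - {"offset":[-0.175,0.069,-0.01],"yaw":-63,"jaw":150}
    - {"offset":[-0.175,0.069,-0.01],"yaw":-70,"jaw":150}

```text
clock: 28.03
position: [0.5998, 0.238, 0.148]
ee_rot: [-0.692, 0.132, -0.143, 0.695]
ft_force: [0.2, 0.4, -0.2]
grip_width: 0.415
```

>>> move_arm:
  increments:
    - {"offset":[0,0,0],"yaw":-7,"jaw":150}
    - {"offset":[0,0,0],"yaw":-12,"jaw":150}
    - {"offset":[0,0,0],"yaw":-12,"jaw":150}
    - {"offset":[0,0,0],"yaw":-12,"jaw":150}

```text
clock: 28.37
position: [0.5993, 0.2379, 0.1468]
ee_rot: [-0.703, 0.06, -0.07, 0.705]
ft_force: [0.1, -0.4, 0.7]
grip_width: 0.409
```

```bash
cat > ch.py <<'E'
from h import *
np.set_printoptions(precision=4,suppress=True)
o=manip.get_obs();print(o['clock'],o['position'],'grip',o['grip_width'],'j',np.round(o['joint_pos'],2))
p=cam('wrist');save(p,'ch%d.png'%(o['clock']*100))
P=cloud(p);m=((P[...,2]>.0035)&(P[...,2]<.03)&(abs(P[...,0]-.6)<.08)&(abs(P[...,1]-.235)<.06)).astype(np.uint8)
n,l,s,cc=cv2.connectedComponentsWithStats(m)
for i in range(1,n):
    if s[i,4]>15:
        Q=P[l==i];r=cv2.minAreaRect(Q[:,:2].astype(np.float32)*1000);print(s[i,4],Q.mean(0),Q[:,2].max(),r)
d=P[(abs(P[...,0]-.6)<.06)&(abs(P[...,1]-.2)<.02)&(abs(P[...,2])<.02)];print('desk',np.median(d[:,2]) if len(d) else None)
E
python3 ch.py; python3 go.py .6 .238 .15 77
```

```text
28.3667 [0.5993 0.2379 0.1468] grip 0.40879263991465664 j [ 0.33  0.73 -1.15  1.5   0.69  1.34  0.5 ]
150 [0.5794 0.2346 0.0064] 0.008352516141064581 ((579.6235961914062, 234.44102478027344), (11.375712394714355, 12.044278144836426), 15.960845947265625)
132 [0.618  0.2477 0.0062] 0.00822186001275016 ((618.0905151367188, 247.93795776367188), (11.310997009277344, 11.313271522521973), 75.9607162475586)
desk -0.0008068334075130301
now [0.5995 0.2379 0.1471] head 79.35
offset [ 0.0006 -0.0029  0.0002] yaw 2.35
```

```bash
python3 go.py .5796 .2346 .05;python3 go.py .5796 .2346 .018
```

```text
now [0.5995 0.2379 0.1471] head 79.35
offset [-0.0203  0.0968 -0.0074] yaw 
now [0.5995 0.2379 0.1471] head 79.35
offset [-0.0208  0.1288 -0.0075] yaw
```

>>> move_arm:
  increments:
    - {"offset":[-0.0205,0.035,-0.0075],"yaw":0,"jaw":150}
    - {"offset":[-0.0205,0.07,-0.0075],"yaw":0,"jaw":150}
    - {"offset":[-0.0205,0.1,-0.0075],"yaw":0,"jaw":150}
    - {"offset":[-0.0208,0.12,-0.0075],"yaw":0,"jaw":150}
    - {"offset":[-0.0208,0.128,-0.0075],"yaw":0,"jaw":150}
    - {"offset":[-0.0208,0.128,-0.0075],"yaw":0,"jaw":150}

```text
clock: 28.92
position: [0.5787, 0.2343, 0.0181]
ee_rot: [-0.703, 0.062, -0.071, 0.705]
ft_force: [0.5, -0.3, 1.0]
grip_width: 0.414
```

```bash
python3 go.py .5796 .2346 .018
```

```text
now [0.5787 0.2343 0.0181] head 79.24
offset [0.0008 0.0001 0.0004] yaw
```

>>> move_arm:
  increments:
    - {"offset":[0.001,0,0],"yaw":0,"jaw":255}
    - {"offset":[0.001,0,0],"yaw":0,"jaw":255}
    - {"offset":[0.001,0,0],"yaw":0,"jaw":255}
    - {"offset":[0.001,0,0],"yaw":0,"jaw":255}
    - {"offset":[0.001,0,0],"yaw":0,"jaw":255}
    - {"offset":[0.001,-0.02,0],"yaw":0,"jaw":255}
    - {"offset":[0.001,-0.06,0],"yaw":0,"jaw":255}
    - {"offset":[0.001,-0.1,0],"yaw":0,"jaw":255}
    - {"offset":[0.001,-0.14,0],"yaw":0,"jaw":255}
    - {"offset":[0.001,-0.16,0],"yaw":0,"jaw":255}
  squeeze: 30

```text
clock: 29.75
position: [0.5783, 0.2353, 0.183]
ee_rot: [-0.703, 0.06, -0.072, 0.705]
ft_force: [0.9, 0.3, 0.8]
grip_width: 0.119
```

```bash
python3 -c "
from h import *
print(manip.get_obs()['grip_width'])"; python3 st.py .002 -.02 .15 .002 -.02 .18
```

```text
0.11894613047614927
29.75 lat -0.04728278863142773 along -0.5307993569687232 z 0.183033217258064 head 79.26041874704467 F [0.9309 0.2562 0.7666] w 0.11894613047614927
off [ 0.1136  0.0321 -0.5005]
off [ 0.1141  0.0022 -0.5003]
```

>>> move_arm:
  increments:
    - {"offset":[0.117,0.005,-0.52],"yaw":0,"jaw":255}
    - {"offset":[0.117,0.005,-0.52],"yaw":0,"jaw":255}
    - {"offset":[0.117,0.005,-0.52],"yaw":0,"jaw":255}
    - {"offset":[0.117,0.005,-0.52],"yaw":0,"jaw":255}
    - {"offset":[0.117,0.005,-0.52],"yaw":0,"jaw":255}
    - {"offset":[0.117,0.005,-0.52],"yaw":0,"jaw":255}
    - {"offset":[0.117,0.005,-0.52],"yaw":0,"jaw":255}
    - {"offset":[0.117,0.005,-0.52],"yaw":0,"jaw":255}
    - {"offset":[0.117,0.005,-0.52],"yaw":0,"jaw":255}
    - {"offset":[0.117,0.005,-0.52],"yaw":0,"jaw":255}

```text
clock: 30.58
position: [0.5918, -0.1847, 0.1774]
ee_rot: [-0.703, 0.061, -0.072, 0.705]
ft_force: [0.9, -0.2, -0.1]
grip_width: 0.123
```

```bash
python3 st.py .002 0 .17 .002 0 .125
```

```text
30.5833 lat -0.008878193369114298 along -0.11237100571526715 z 0.17742348698623983 head 79.21944696748275 F [ 0.8587 -0.1876 -0.1236] w 0.12250932613171871
off [ 0.0251  0.0073 -0.1101]
off [ 0.0244  0.0523 -0.1103]
```

>>> move_arm:
  increments:
    - {"offset":[0.009,0.003,-0.04],"yaw":0,"jaw":255}
    - {"offset":[0.018,0.006,-0.08],"yaw":0,"jaw":255}
    - {"offset":[0.0245,0.015,-0.11],"yaw":0,"jaw":255}
    - {"offset":[0.0245,0.045,-0.11],"yaw":0,"jaw":255}
    - {"offset":[0.0245,0.053,-0.11],"yaw":0,"jaw":255}
    - {"offset":[0.0245,0.053,-0.11],"yaw":0,"jaw":180}
    - {"offset":[0.0245,0.053,-0.11],"yaw":0,"jaw":180}
    - {"offset":[0.0245,0.053,-0.11],"yaw":0,"jaw":180}
    - {"offset":[0.0245,0.025,-0.11],"yaw":0,"jaw":150}
    - {"offset":[0.0245,-0.01,-0.11],"yaw":0,"jaw":150}

```text
clock: 31.42
position: [0.5944, -0.2963, 0.1872]
ee_rot: [-0.703, 0.061, -0.071, 0.705]
ft_force: [0.8, -1.3, 0.3]
grip_width: 0.413
```

```bash
python3 q.py wrist w20.png; python3 go.py .6181 .2478 .16;
```

```text
31.4167 lat 0.0003307113268378255 along -0.0011705080603460144 z 0.18722038214339695 head 79.32056509438264 F [ 0.7773 -1.2885  0.293 ] w 0.4127560943263491
coarse_1 0.96 [369. 178.] [-46.5784 -13.3442  70.5811]
fine_1 0.63 [384. 192.] [-59.9848   2.0578  60.9878]
fine_1 0.49 [358. 198.] [-37.8774   4.5224  60.8847]
fine_1 0.47 [320. 192.] [-5.8876 -4.3839 61.3158]
fine_1 0.38 [345. 227.] [-26.7742  48.9494  10.4128]
now [ 0.5971 -0.2964  0.192 ] head 79.31
offset [-0.0811  0.032   0.5385] yaw
```

>>> move_arm:
  increments:
    - {"offset":[-0.081,0.0,0.538],"yaw":0,"jaw":150}
    - {"offset":[-0.081,0.0,0.538],"yaw":0,"jaw":150}
    - {"offset":[-0.081,0.0,0.538],"yaw":0,"jaw":150}
    - {"offset":[-0.081,0.0,0.538],"yaw":0,"jaw":150}
    - {"offset":[-0.081,0.0,0.538],"yaw":0,"jaw":150}
    - {"offset":[-0.081,0.0,0.538],"yaw":0,"jaw":150}
    - {"offset":[-0.081,0.0,0.538],"yaw":0,"jaw":150}
    - {"offset":[-0.081,0.0,0.538],"yaw":0,"jaw":150}
    - {"offset":[-0.081,0.01,0.538],"yaw":0,"jaw":150}
    - {"offset":[-0.081,0.02,0.538],"yaw":0,"jaw":150}

```text
clock: 32.4
position: [0.612, 0.1213, 0.1853]
ee_rot: [-0.704, 0.057, -0.074, 0.704]
ft_force: [0.5, -0.7, 0.9]
grip_width: 0.411
```

```bash
python3 go.py .618 .2478 .10;
```

```text
now [0.612  0.1213 0.1853] head 79.35
offset [-0.0195  0.0853  0.1252] yaw
```

>>> move_arm:
  increments:
    - {"offset":[-0.006,0.01,0.04],"yaw":0,"jaw":150}
    - {"offset":[-0.012,0.02,0.08],"yaw":0,"jaw":150}
    - {"offset":[-0.018,0.04,0.115],"yaw":0,"jaw":150}
    - {"offset":[-0.0195,0.065,0.125],"yaw":0,"jaw":150}
    - {"offset":[-0.0195,0.085,0.125],"yaw":0,"jaw":150}
    - {"offset":[-0.0195,0.085,0.125],"yaw":0,"jaw":150}
    - {"offset":[-0.0195,0.085,0.125],"yaw":0,"jaw":150}

```text
clock: 32.98
position: [0.6175, 0.2476, 0.1001]
ee_rot: [-0.704, 0.057, -0.074, 0.704]
ft_force: [-0.1, 0.5, 0.9]
grip_width: 0.409
```

```bash
python3 ch.py; python3 go.py .6181 .2478 .018
```

```text
32.9833 [0.6175 0.2476 0.1001] grip 0.4093143377656676 j [ 0.27  0.8  -1.1   1.48  0.75  1.29  0.48]
200 [0.6179 0.2476 0.0063] 0.008343557935388463 ((618.1156005859375, 247.33773803710938), (12.121715545654297, 11.811053276062012), 57.17053985595703)
desk -0.0008435197521524662
now [0.6182 0.2475 0.1014] head 79.33
offset [-0.0022  0.0833 -0.    ] yaw
```

>>> move_arm:
  increments:
    - {"offset":[-0.002,0.03,0],"yaw":0,"jaw":150}
    - {"offset":[-0.002,0.06,0],"yaw":0,"jaw":150}
    - {"offset":[-0.002,0.083,0],"yaw":0,"jaw":150}
    - {"offset":[-0.002,0.083,0],"yaw":0,"jaw":150}
    - {"offset":[-0.002,0.083,0],"yaw":0,"jaw":150}
    - {"offset":[-0.002,0.083,0],"yaw":0,"jaw":255}
    - {"offset":[-0.002,0.083,0],"yaw":0,"jaw":255}
    - {"offset":[-0.002,0.083,0],"yaw":0,"jaw":255}
    - {"offset":[-0.002,0.083,0],"yaw":0,"jaw":255}
    - {"offset":[-0.002,0.083,0],"yaw":0,"jaw":255}

```text
clock: 33.87
position: [0.6192, 0.2475, 0.0198]
ee_rot: [-0.703, 0.057, -0.075, 0.704]
ft_force: [-0.1, -2.2, 6.0]
grip_width: 0.109
```

>>> move_arm:
  increments:
    - {"offset":[0,-0.03,0],"yaw":0,"jaw":255}
    - {"offset":[0,-0.07,0],"yaw":0,"jaw":255}
    - {"offset":[0,-0.11,0],"yaw":0,"jaw":255}
    - {"offset":[0,-0.15,0],"yaw":0,"jaw":255}
    - {"offset":[0,-0.16,0],"yaw":0,"jaw":255}

```text
clock: 34.28
position: [0.6161, 0.2496, 0.1871]
ee_rot: [-0.702, 0.054, -0.078, 0.706]
ft_force: [-0.1, 0.4, 0.8]
grip_width: 0.107
```

```bash
python3 st.py .002 .01 .18
```

```text
34.2833 lat -0.010380701116763128 along -0.5473260680330493 z 0.18714183457663813 head 79.3165661532165 F [-0.1317  0.4353  0.8372] w 0.10656977847285962
off [ 0.0828  0.005  -0.5513]
```

>>> move_arm:
  increments:
    - {"offset":[0.083,0.005,-0.551],"yaw":0,"jaw":255}
    - {"offset":[0.083,0.005,-0.551],"yaw":0,"jaw":255}
    - {"offset":[0.083,0.005,-0.551],"yaw":0,"jaw":255}
    - {"offset":[0.083,0.005,-0.551],"yaw":0,"jaw":255}
    - {"offset":[0.083,0.005,-0.551],"yaw":0,"jaw":255}
    - {"offset":[0.083,0.005,-0.551],"yaw":0,"jaw":255}
    - {"offset":[0.083,0.005,-0.551],"yaw":0,"jaw":255}
    - {"offset":[0.083,0.005,-0.551],"yaw":0,"jaw":255}
    - {"offset":[0.083,0.005,-0.551],"yaw":0,"jaw":255}
    - {"offset":[0.083,0.005,-0.551],"yaw":0,"jaw":255}

```text
clock: 35.12
position: [0.6, -0.171, 0.1804]
ee_rot: [-0.702, 0.054, -0.078, 0.706]
ft_force: [0.5, -0.7, -0.2]
grip_width: 0.112
```

```bash
python3 st.py .002 .005 .125
```

```text
35.1167 lat -0.0015533599390268487 along -0.1265282083979897 z 0.18038527388500006 head 79.30037251898759 F [ 0.4872 -0.7042 -0.2172] w 0.11151221869951275
off [ 0.0184  0.055  -0.1305]
```

>>> move_arm:
  increments:
    - {"offset":[0.006,0.003,-0.04],"yaw":0,"jaw":255}
    - {"offset":[0.012,0.006,-0.08],"yaw":0,"jaw":255}
    - {"offset":[0.018,0.01,-0.12],"yaw":0,"jaw":255}
    - {"offset":[0.0185,0.04,-0.13],"yaw":0,"jaw":255}
    - {"offset":[0.0185,0.055,-0.13],"yaw":0,"jaw":255}
    - {"offset":[0.0185,0.055,-0.13],"yaw":0,"jaw":180}
    - {"offset":[0.0185,0.055,-0.13],"yaw":0,"jaw":180}
    - {"offset":[0.0185,0.055,-0.13],"yaw":0,"jaw":180}
    - {"offset":[0.0185,0.025,-0.13],"yaw":-4,"jaw":150}
    - {"offset":[0.0185,-0.01,-0.13],"yaw":-7.3,"jaw":120}

```text
clock: 35.95
position: [0.5932, -0.3006, 0.1904]
ee_rot: [-0.705, 0.008, -0.03, 0.708]
ft_force: [0.5, 0.0, 1.0]
grip_width: 0.527
```

```bash
python3 q.py wrist w21.png; python3 b.py w22.png; cat > r.py <<'E'
exec(open("f.py").read().split("G=reg")[0])
W=sd(P)
def rc(n,k):
    if len(k)>20: print(n,len(k),cv2.minAreaRect(k[:,:2].astype(np.float32)),np.percentile(k[:,2],[2,50,98]))
rc('bar',W[(W[:,0]>-140)&(W[:,0]<-40)&(abs(W[:,1])<42)&(W[:,2]>118)&(W[:,2]<134)])
rc('walls',W[(W[:,0]>-150)&(W[:,0]<90)&(abs(W[:,1])<60)&(W[:,2]>78)&(W[:,2]<92)])
E
python3 r.py
```

```text
35.95 lat -0.0005806979963406612 along 0.0032046675456031 z 0.1903726537923524 head 86.92153883914776 F [0.4768 0.0486 0.9859] w 0.5273609940661212
coarse_1 0.92 [390. 155.] [-56.7998 -36.2827  69.848 ]
coarse_1 0.73 [373. 184.] [-44.1664 -12.6163  71.487 ]
coarse_1 0.4 [345. 227.] [-28.5001  49.6734   9.7456]
fine_1 0.66 [362. 197.] [-37.1092   1.1913  60.4487]
fine_1 0.62 [345. 226.] [-28.5191  48.4336  10.252 ]
fine_1 0.53 [325. 192.] [-5.1513 -3.2053 60.8143]
fine_1 0.45 [317. 187.] [ 2.2686 -5.3955 53.1758]
fine_1 0.42 [388. 198.] [-59.3784   2.388   60.8431]
fine_1 0.41 [308. 173.] [11.1727 -8.8541 10.0948]
[ 0.596 -0.301  0.195] [ 0.998 -0.057  0.04 ]
[ 0.524 -0.296  0.317] [ 0.306 -0.016 -0.952]
bar 2155 ((-73.31976318359375, 1.7467803955078125), (69.49449920654297, 11.98215103149414), 89.66552734375) [118.9437 128.5288 130.1792]
walls 2292 ((-5.860923767089844, 2.0599098205566406), (104.27702331542969, 144.83741760253906), 89.96504211425781) [78.4525 84.6665 87.6839]
```

All rock is accounted for: two coarse pieces and about three chips on the sieve, the rest in the catch pan. I'll grip the sieve bar and shake.

```bash
python3 st.py .0018 -.0733 .165 .0018 -.0733 .121
```

```text
36.15 lat 0.0010511378665723937 along 0.003601772787814455 z 0.19253103093808885 head 86.66548643668636 F [ 0.0761  0.1975 -0.2996] w 0.5300404800602256
off [-0.0002  0.0277  0.0768]
off [-0.0018  0.0717  0.0767]
```

>>> move_arm:
  increments:
    - {"offset":[0,0,0.04],"yaw":0,"jaw":100}
    - {"offset":[0,0,0.077],"yaw":0,"jaw":100}
    - {"offset":[-0.001,0.03,0.077],"yaw":0,"jaw":100}
    - {"offset":[-0.002,0.06,0.077],"yaw":0,"jaw":100}
    - {"offset":[-0.002,0.0717,0.077],"yaw":0,"jaw":100}
    - {"offset":[-0.002,0.0717,0.077],"yaw":0,"jaw":100}
    - {"offset":[-0.002,0.0717,0.077],"yaw":0,"jaw":255}
    - {"offset":[-0.002,0.0717,0.077],"yaw":0,"jaw":255}
    - {"offset":[-0.002,0.0717,0.077],"yaw":0,"jaw":255}
    - {"offset":[-0.002,0.0717,0.077],"yaw":0,"jaw":255}
  squeeze: 80

```text
clock: 36.98
position: [0.6008, -0.2247, 0.1228]
ee_rot: [-0.707, 0.007, -0.035, 0.707]
ft_force: [-0.2, -0.5, 4.9]
grip_width: 0.125
```

```bash
python3 st.py .0015 -.0733 .122 .0015 -.12 .122
```

```text
36.9833 lat 0.002433706481394971 along -0.07299453478620305 z 0.12284083957536913 head 86.61607564638261 F [-0.191  -0.488   4.9084] w 0.12536749023882326
off [-0.001   0.0008  0.0003]
off [-0.001   0.0009  0.047 ]
```

>>> move_arm:
  increments:
    - {"offset":[-0.001,0,0.03],"yaw":0,"jaw":255}
    - {"offset":[-0.001,0,0.002],"yaw":0,"jaw":255}
    - {"offset":[-0.001,0,0.03],"yaw":0,"jaw":255}
    - {"offset":[-0.001,0,0.002],"yaw":0,"jaw":255}
    - {"offset":[-0.001,0,0.03],"yaw":0,"jaw":255}
    - {"offset":[-0.001,0,0.002],"yaw":0,"jaw":255}
    - {"offset":[-0.001,0,0.03],"yaw":0,"jaw":255}
    - {"offset":[-0.001,0,0.002],"yaw":0,"jaw":255}
    - {"offset":[-0.001,0,0.02],"yaw":0,"jaw":255}
    - {"offset":[-0.001,0,0.02],"yaw":0,"jaw":255}

```text
clock: 37.82
position: [0.6012, -0.2034, 0.1236]
ee_rot: [-0.706, 0.007, -0.035, 0.707]
ft_force: [0.6, 2.2, -3.3]
grip_width: 0.116
```

```bash
python3 q.py wrist w23.png; python3 q.py side s23.png
```

```text
37.8167 lat 0.0015729707978511533 along -0.09424906499051029 z 0.12356135021683598 head 86.62569809916246 F [ 0.6433  2.2135 -3.3335] w 0.1161002710345931
coarse_1 0.84 [252. 201.] [-56.8596 -17.1244  76.1731]
coarse_1 0.72 [265. 165.] [-64.6537 -37.4483  70.9161]
coarse_1 0.35 [616. 226.] [-282.1144    0.5639   69.6437]
fine_1 0.62 [283. 213.] [-72.6153  -1.6321  53.6263]
fine_1 0.41 [241. 247.] [-30.1989  45.3668   8.7282]
fine_1 0.38 [196. 184.] [-16.4727 -21.8274  53.3913]
fine_1 0.36 [186. 182.] [-10.2062 -23.1134  53.7607]
37.9667 lat 0.0015108590759515272 along -0.09306843750048402 z 0.12319353043258185 head 86.65408989339605 F [-0.4349  0.7676 -2.1404] w 0.122018798310054
coarse_1 0.52 [370. 259.] [-43.1987 -12.429   73.2439]
coarse_1 0.49 [356. 265.] [-43.5033 -50.9627  69.233 ]
```

>>> move_arm:
  increments:
    - {"offset":[0,0,0.015],"yaw":0,"jaw":255}
    - {"offset":[0,0,-0.017],"yaw":0,"jaw":255}
    - {"offset":[0,0,0.017],"yaw":0,"jaw":255}
    - {"offset":[0,0,-0.017],"yaw":0,"jaw":255}
    - {"offset":[0,0,0.017],"yaw":0,"jaw":255}
    - {"offset":[0,0,-0.017],"yaw":0,"jaw":255}
    - {"offset":[0,0,0.017],"yaw":0,"jaw":255}
    - {"offset":[0,0,-0.017],"yaw":0,"jaw":255}
    - {"offset":[0,0,0],"yaw":0,"jaw":255}
    - {"offset":[0,0,0],"yaw":0,"jaw":255}

```text
clock: 38.95
position: [0.6012, -0.2041, 0.1233]
ee_rot: [-0.707, 0.007, -0.035, 0.707]
ft_force: [0.0, 2.3, -2.7]
grip_width: 0.121
```

```bash
cat > v.py <<'E'
exec(open("f.py").read().split("G=reg")[0])
import sys
R,t=pose();al=((t[:2]-c)@D)*1000+64.5; al=float(sys.argv[1]) if len(sys.argv)>1 else al
pp=d['P'].reshape(-1,3);W=sd(pp).reshape(400,640,3);X=W.copy();X[...,0]-=al
m=((X[...,0]>-60)&(X[...,0]<38)&(abs(X[...,1]-2)<47)&(X[...,2]>57.5)&(X[...,2]<82)).astype(np.uint8)
n,l,s,_=cv2.connectedComponentsWithStats(m)
print('sieve origin',al)
for i in range(1,n):
    if s[i,4]>12: Q=X[l==i];print('on',s[i,4],Q.min(0).round(1),Q.max(0).round(1))
m=((W[...,0]>-104)&(W[...,0]<64)&(abs(W[...,1])<60)&(W[...,2]>6)&(W[...,2]<30)).astype(np.uint8)
n,l,s,_=cv2.connectedComponentsWithStats(m)
for i in range(1,n):
    if s[i,4]>6: Q=W[l==i];print('pan',s[i,4],Q.mean(0).round(1),Q[:,2].max().round(1))
E
python3 b.py w24.png; python3 v.py
```

```text
[ 0.601 -0.204  0.123] [ 0.997 -0.059  0.04 ]
[ 0.53  -0.199  0.245] [ 0.306 -0.017 -0.952]
sieve origin -29.436161717553247
on 1383 [-29.5 -44.8  57.6] [ -3.1 -22.4  72.4]
on 1070 [  7.5 -24.6  57.5] [30.2 -7.3 77.1]
pan 32 [-65.6   9.6   7.9] 9.9
pan 144 [-27.8  47.3   9.2] 11.7
```

```bash
python3 q.py wrist w25.png; python3 q.py scene c25.png
```

```text
39.0 lat 0.0015823013708257576 along -0.09393616171755324 z 0.12325526197414886 head 86.68510626697991 F [-0.0246  0.3583 -2.538 ] w 0.12515303787742682
coarse_1 0.84 [186. 201.] [-16.843  -16.3367  73.0203]
coarse_1 0.56 [233. 165.] [-45.5801 -37.3587  70.2673]
fine_1 0.55 [184. 180.] [ -8.8086 -24.0308  53.751 ]
fine_1 0.5 [199. 181.] [-17.9248 -23.3535  53.0478]
fine_1 0.47 [281. 212.] [-70.6878  -2.2256  53.2426]
fine_1 0.43 [240. 250.] [-28.5809  47.6656   9.6352]
39.15 lat 0.001589171735233109 along -0.09323843005551172 z 0.12314198432681486 head 86.65431620916806 F [ 0.263   0.3179 -2.3271] w 0.12049736714118214
coarse_1 0.51 [345. 158.] [-13.2415  -9.2618  73.3975]
```

>>> move_arm:
  increments:
    - {"offset":[0,0,-0.02],"yaw":0,"jaw":255}
    - {"offset":[0,0,0.018],"yaw":0,"jaw":255}
    - {"offset":[0,0,-0.018],"yaw":0,"jaw":255}
    - {"offset":[0,0,0.018],"yaw":0,"jaw":255}
    - {"offset":[0,0,-0.018],"yaw":0,"jaw":255}
    - {"offset":[0,0,0.018],"yaw":0,"jaw":255}
    - {"offset":[0,0,-0.018],"yaw":0,"jaw":255}
    - {"offset":[0,0,0.018],"yaw":0,"jaw":255}
    - {"offset":[0,0,0],"yaw":0,"jaw":255}
    - {"offset":[0,0,0],"yaw":0,"jaw":255}

```text
clock: 40.13
position: [0.6011, -0.2063, 0.1233]
ee_rot: [0.707, -0.007, 0.035, -0.706]
ft_force: [-0.7, 1.3, 3.1]
grip_width: 0.122
```

```bash
python3 b.py w26.png; python3 v.py; python3 crop.py w26.png w26c.png 120 120 380 300 3
```

```text
[ 0.601 -0.206  0.123] [ 0.997 -0.06   0.04 ]
[ 0.53  -0.201  0.245] [ 0.306 -0.018 -0.952]
sieve origin -27.321849608533682
on 1146 [ -1.1 -45.   63. ] [ 17.7 -21.9  81.8]
on 1180 [-3.9 -3.1 57.8] [20.3 23.1 78.7]
pan 41 [-33.6 -13.4  12.4] 14.7
pan 32 [-65.5   9.6   8. ] 9.8
pan 148 [-27.9  47.3   9.2] 11.2
```

View pics/w26c.png

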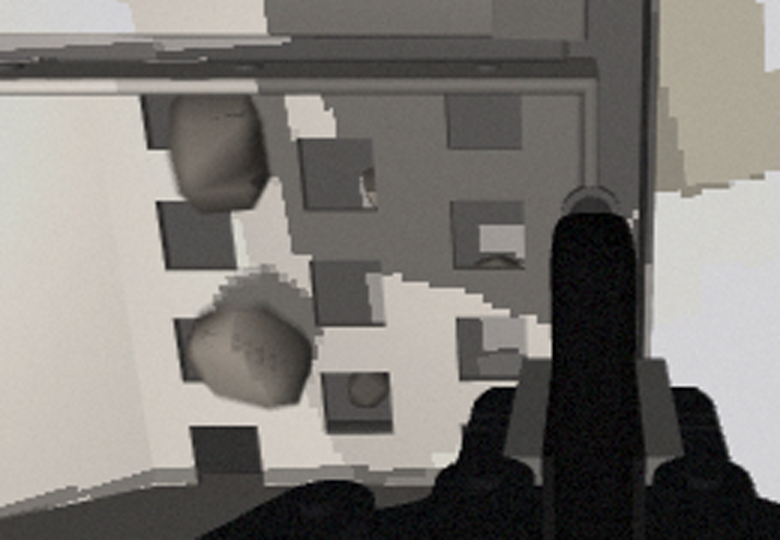

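```bash
cat > sv.py <<'E'
from h import *
np.set_printoptions(precision=1,suppress=True)
exec(open('st.py').read().split("for i")[0])
al=((t[:2]-c)@D)*1000+64.5
p=cam('side');P=cloud(p);save(p,'sv.png')
X=np.stack([(P[...,:2]-c)@D*1000-al,(P[...,:2]-c)@N*1000,P[...,2]*1000],-1)
for a in range(-62,42,10):
    print(a,[ (lambda k:'%d/%d'%(len(k),np.percentile(k[:,2],95)) if len(k) else '-')(X[(X[...,0]>=a)&(X[...,0]<a+10)&(X[...,1]>=b)&(X[...,1]<b+10)&(X[...,2]>0)&(X[...,2]<84)]) for b in range(-48,52,10)])
E
python3 sv.py
```

```text
40.1833 lat 0.001702865501606339 along -0.09182184960853368 z 0.12333055026369304 head 86.52878374275029 F [-0.1812 -1.4459  1.8964] w 0.116627421206431
-62 ['-', '11/79', '20/74', '22/81', '28/76', '19/78', '20/82', '25/81', '17/68', '32/81']
-52 ['-', '5/53', '8/52', '4/53', '16/54', '8/52', '9/53', '20/54', '5/53', '29/82']
-42 ['-', '4/53', '8/53', '1/52', '10/53', '5/54', '5/52', '11/54', '3/53', '29/83']
-32 ['-', '5/53', '12/54', '11/53', '10/54', '9/53', '13/54', '9/54', '9/54', '30/82']
-22 ['-', '4/53', '8/54', '15/55', '8/53', '14/54', '18/53', '10/55', '12/55', '34/81']
-12 ['-', '-', '-', '8/54', '-', '4/3', '5/4', '-', '14/54', '39/81']
-2 ['-', '1/77', '1/73', '10/62', '12/70', '8/72', '2/53', '9/56', '15/54', '30/82']
8 ['12/78', '12/79', '7/73', '25/68', '20/71', '16/71', '9/63', '9/54', '10/53', '34/83']
18 ['7/76', '20/77', '9/70', '-', '26/68', '11/68', '2/55', '15/55', '2/54', '29/82']
28 ['-', '9/55', '13/55', '11/56', '14/54', '14/54', '9/54', '15/55', '11/55', '35/81']
38 ['-', '5/56', '19/57', '23/57', '24/57', '20/56', '22/56', '18/58', '21/56', '37/81']
```

The plate is clear: two coarse pieces at (220,150) and (250,350) in the crop, with chips visible below through the holes. The side depth map shows the hidden rear corner is empty too. Next I'll draw the sieve out while measuring the coarse pan.

>>> move_arm:
  increments:
    - {"offset":[0,0,0.003],"yaw":0,"jaw":255}
    - {"offset":[0,0,0.01],"yaw":0,"jaw":255}
    - {"offset":[0,0,0.022],"yaw":0,"jaw":255}
    - {"offset":[0,0,0.038],"yaw":0,"jaw":255}
    - {"offset":[0,0,0.056],"yaw":0,"jaw":255}
    - {"offset":[0,0,0.076],"yaw":0,"jaw":255}
    - {"offset":[0,0,0.096],"yaw":0,"jaw":255}
    - {"offset":[0,0,0.115],"yaw":0,"jaw":255}
    - {"offset":[0,0,0.132],"yaw":0,"jaw":255}
    - {"offset":[0,0,0.145],"yaw":0,"jaw":255}

```text
clock: 41.07
position: [0.6092, -0.057, 0.1232]
ee_rot: [-0.706, 0.006, -0.034, 0.707]
ft_force: [-0.3, 0.5, -2.5]
grip_width: 0.122
```

```bash
cat > pn.py <<'E'
exec(open("c.py").read().split("d=np.load")[0])
p=cam('scene');P=cloud(p).reshape(-1,3);save(p,'pn.png')
Q=P[(P[:,0]>.2)&(P[:,0]<.6)&(P[:,1]>.18)&(P[:,1]<.48)&(P[:,2]>.027)&(P[:,2]<.04)]
r=cv2.minAreaRect(Q[:,:2].astype(np.float32)*1000);print(len(Q),r,cv2.boxPoints(r).round(1).tolist(),np.percentile(Q[:,2],[50,98]))
Q=P[(P[:,0]>.35)&(P[:,0]<.45)&(P[:,1]>.28)&(P[:,1]<.36)];print(np.median(Q,0))
E
python3 st.py; python3 pn.py
```

```text
41.0667 lat 0.0009409502780654964 along -0.24089434447434002 z 0.12318083245597443 head 86.73267129236825 F [-0.2843  0.4894 -2.5108] w 0.12233886229034469
980 ((407.1531677246094, 316.75091552734375), (170.5503387451172, 152.69664001464844), 2.3010616302490234) [[318.8999938964844, 389.6000061035156], [325.0, 237.0], [495.3999938964844, 243.89999389648438], [489.29998779296875, 396.5]] [0.033  0.0362]
[0.3983 0.3223 0.0039]
```

```bash
python3 go.py .4775 .317 .215 2.3; python3 go.py .609 -.05 .215; python3 -c "
from h import *
print(np.round(manip.get_obs()['joint_pos'],2))"
```

```text
now [ 0.6093 -0.0544  0.1235] head 86.89
offset [-0.148  -0.0963  0.364 ] yaw 84.59
now [ 0.6093 -0.0544  0.1235] head 86.89
offset [ 0.0031 -0.0914  0.0047] yaw 
[ 0.89  0.71 -1.21  1.63  0.71  1.26  1.06]
```

>>> move_arm:
  increments:
    - {"offset":[0.001,-0.01,0.001],"yaw":0,"jaw":255}
    - {"offset":[0.002,-0.03,0.002],"yaw":0,"jaw":255}
    - {"offset":[0.003,-0.055,0.004],"yaw":3,"jaw":255}
    - {"offset":[0,-0.078,0.01],"yaw":8,"jaw":255}
    - {"offset":[-0.005,-0.09,0.022],"yaw":14,"jaw":255}
    - {"offset":[-0.012,-0.092,0.04],"yaw":20,"jaw":255}
    - {"offset":[-0.02,-0.092,0.06],"yaw":26,"jaw":255}
    - {"offset":[-0.029,-0.092,0.082],"yaw":32,"jaw":255}
    - {"offset":[-0.038,-0.093,0.105],"yaw":38,"jaw":255}
    - {"offset":[-0.047,-0.093,0.128],"yaw":44,"jaw":255}

```text
clock: 41.95
position: [0.5651, 0.0769, 0.2157]
ee_rot: [-0.641, 0.271, -0.297, 0.653]
ft_force: [0.5, 0.6, -2.6]
grip_width: 0.116
```

```bash
python3 go.py .4775 .317 .215 2.3
```

```text
now [0.5651 0.0769 0.2157] head 42.58
offset [-0.2361 -0.0026  0.0979] yaw 40.28
```

>>> move_arm:
  increments:
    - {"offset":[-0.024,0,0.01],"yaw":6,"jaw":255}
    - {"offset":[-0.048,0,0.02],"yaw":12,"jaw":255}
    - {"offset":[-0.072,0,0.03],"yaw":18,"jaw":255}
    - {"offset":[-0.096,-0.001,0.04],"yaw":24,"jaw":255}
    - {"offset":[-0.12,-0.001,0.05],"yaw":30,"jaw":255}
    - {"offset":[-0.144,-0.001,0.06],"yaw":35,"jaw":255}
    - {"offset":[-0.168,-0.002,0.07],"yaw":39,"jaw":255}
    - {"offset":[-0.19,-0.002,0.079],"yaw":40.3,"jaw":255}
    - {"offset":[-0.21,-0.002,0.087],"yaw":40.3,"jaw":255}
    - {"offset":[-0.226,-0.003,0.094],"yaw":40.3,"jaw":255}

```text
clock: 42.78
position: [0.4801, 0.3089, 0.2162]
ee_rot: [-0.5, 0.479, -0.5, 0.52]
ft_force: [0.5, 0.1, -3.4]
grip_width: 0.12
```

```bash
python3 go.py .4775 .317 .18 2.3; python3 go.py .4775 .317 .078 2.3; cat > pv.py <<'E'
exec(open("c.py").read().split("d=np.load")[0])
import sys
a=np.radians(2.3);U=np.array([np.cos(a),np.sin(a)]);V=np.array([-U[1],U[0]]);pc=np.array([.407,.317])
p=cam(sys.argv[1]);P=cloud(p);save(p,sys.argv[2])
X=np.stack([(P[...,:2]-pc)@U*1000,(P[...,:2]-pc)@V*1000,P[...,2]*1000],-1);F=X.reshape(-1,3)
R,t=pose();print('tcp in pan',(t[:2]-pc)@U*1000,(t[:2]-pc)@V*1000,t[2]*1000,'tilt',R[2].round(3))
for z0,z1 in eval(sys.argv[3]):
    k=F[(F[:,2]>z0)&(F[:,2]<z1)&(abs(F[:,0])<130)&(abs(F[:,1])<110)]
    if len(k)>20:
        r=cv2.minAreaRect(k[:,:2].astype(np.float32));print(z0,z1,len(k),np.round(np.array(r[0]),1),np.round(r[1],1),round(r[2],1),np.percentile(k,[1,99],axis=0).round(1).tolist())
E
python3 pv.py wrist w28.png "((27,40),(138,146),(146,160))"
```

```text
now [0.4801 0.3089 0.2162] head 2.35
offset [-0.0083  0.036  -0.0037] yaw 0.05
now [0.4801 0.3089 0.2162] head 2.35
offset [-0.0083  0.1379 -0.0079] yaw 0.05
tcp in pan 71.09915468665062 -7.70898106810584 216.66971761555115 tilt [-0.002 -0.999  0.041]
27 40 1151 [2.4 0.9] [169.6 150.1] 0.1 [[-81.7, -73.8, 27.3], [87.1, 75.6, 34.4]]
138 146 10760 [16.5 -5.8] [121.1 101.4] 0.7 [[-37.5, -55.9, 140.6], [65.5, 36.3, 146.0]]
146 160 16785 [ 5.4 -1.3] [142.9 112.1] 0.1 [[-64.7, -56.6, 146.1], [70.0, 54.7, 159.8]]
```

>>> move_arm:
  increments:
    - {"offset":[-0.004,0.012,-0.004],"yaw":0,"jaw":255}
    - {"offset":[-0.008,0.03,-0.006],"yaw":0,"jaw":255}
    - {"offset":[-0.008,0.05,-0.007],"yaw":0,"jaw":255}
    - {"offset":[-0.008,0.07,-0.008],"yaw":0,"jaw":255}
    - {"offset":[-0.008,0.09,-0.009],"yaw":0,"jaw":255}
    - {"offset":[-0.008,0.108,-0.01],"yaw":0,"jaw":255}
    - {"offset":[-0.008,0.12,-0.01],"yaw":0,"jaw":255}
    - {"offset":[-0.008,0.128,-0.01],"yaw":0,"jaw":255}
    - {"offset":[-0.008,0.132,-0.01],"yaw":0,"jaw":255}
    - {"offset":[-0.008,0.134,-0.01],"yaw":0,"jaw":255}

```text
clock: 43.67
position: [0.4736, 0.3201, 0.0824]
ee_rot: [-0.5, 0.479, -0.498, 0.522]
ft_force: [-0.6, -1.1, -0.1]
grip_width: 0.118
```

```bash
python3 go.py .4755 .317 .076 2.3; python3 -c "
from h import *
print(manip.get_obs()['ft_force'])"; python3 pv.py wrist w29.png "((27,36),(36,48))"
```

```text
now [0.4736 0.3201 0.0824] head 2.54
offset [0.0032 0.0064 0.0015] yaw 0.24
[-0.61580751 -1.07376214 -0.08502722]
tcp in pan 66.63774504794834 0.5288963909138645 82.49870949239234 tilt [-0.002 -0.999  0.041]
27 36 8303 [2.3 0.9] [170.7 150.1] 0.0 [[-81.9, -72.2, 27.1], [87.1, 75.8, 35.4]]
36 48 2837 [0.7 3.2] [145.6 104.9] 0.4 [[-70.4, -48.3, 36.2], [70.4, 55.7, 46.9]]
```

>>> move_arm:
  increments:
    - {"offset":[0.001,0.002,0],"yaw":0,"jaw":255}
    - {"offset":[0.001,0.004,0],"yaw":0,"jaw":255}
    - {"offset":[0.001,0.005,0],"yaw":0,"jaw":200}
    - {"offset":[0.001,0.005,0],"yaw":0,"jaw":160}
    - {"offset":[0.001,0.005,0],"yaw":0,"jaw":130}
    - {"offset":[0.001,-0.03,0.001],"yaw":0,"jaw":100}
    - {"offset":[0.001,-0.06,0.002],"yaw":-7,"jaw":0}
    - {"offset":[0.001,-0.07,0.003],"yaw":-14,"jaw":0}
    - {"offset":[0.001,-0.07,0.003],"yaw":-21,"jaw":0}
    - {"offset":[0.001,-0.07,0.003],"yaw":-28,"jaw":0}

```text
clock: 44.55
position: [0.4743, 0.3193, 0.1538]
ee_rot: [-0.606, 0.336, -0.361, 0.624]
ft_force: [0.1, -0.6, 0.3]
grip_width: 1.001
```

>>> move_arm:
  increments:
    - {"offset":[0,0,0],"yaw":-62,"jaw":0}
    - {"offset":[0,0,0],"yaw":-62,"jaw":0}
    - {"offset":[0,0,0],"yaw":-62,"jaw":0}
    - {"offset":[0,0,0],"yaw":-62,"jaw":0}
    - {"offset":[0,0,0],"yaw":-62,"jaw":0}
    - {"offset":[0,0,0],"yaw":-62,"jaw":0}
    - {"offset":[0,0,0],"yaw":-62,"jaw":0}
    - {"offset":[0,0,0],"yaw":-62,"jaw":0}
    - {"offset":[0,0,0],"yaw":-62,"jaw":0}
    - {"offset":[0,0,0],"yaw":-62,"jaw":0}

```text
clock: 45.38
position: [0.4743, 0.3191, 0.1537]
ee_rot: [-0.706, -0.034, 0.004, 0.708]
ft_force: [0.6, -0.1, -0.9]
grip_width: 1.0
```

```bash
python3 pv.py wrist w30.png "((27,36),(36,46),(64,95),(75,95))"; python3 go.py .4755 .317 .1
```

```text
tcp in pan 67.28994816900999 -0.5003877865517036 153.69031841481328 tilt [ 0.042 -0.999  0.002]
27 36 4078 [5.5 1. ] [164.1 150.4] 0.1 [[-72.7, -73.6, 27.1], [86.8, 75.8, 35.7]]
36 46 2506 [0.2 4.6] [104.4 142.7] 89.9 [[-69.1, -47.2, 36.2], [70.6, 56.5, 42.5]]
64 95 2255 [69.   4.9] [69.4 12.5] 90.0 [[63.0, -28.8, 67.8], [74.3, 38.3, 85.3]]
75 95 1925 [69.   4.9] [69.4 12.5] 89.9 [[63.0, -28.8, 75.5], [74.3, 38.3, 85.4]]
now [0.4743 0.3192 0.1537] head 92.78
offset [-0.0011  0.0537 -0.0024] yaw
```

```bash
cat > gp.py <<'E'
from h import *
import sys
np.set_printoptions(precision=4,suppress=True)
a=np.radians(2.3);U=np.array([np.cos(a),np.sin(a)]);V=np.array([-U[1],U[0]]);pc=np.array([.407,.317])
o=manip.get_obs();R,t=pose(o);print(o['clock'],'pan',(t[:2]-pc)@U,(t[:2]-pc)@V,t[2],o['ft_force'],o['grip_width'])
for i in range(1,len(sys.argv),3):
    u,v,z=map(float,sys.argv[i:i+3]);print('off',R.T@(np.array([*(pc+U*u+V*v),z])-t))
E
python3 gp.py .075 .0049 .12 .075 .0049 .084
```

```text
45.4333 pan 0.06728994816900999 -0.0005003877865517036 0.1536903184148133 [-0.4923  0.1645 -0.5601] 1.0024246706191628
off [0.0063 0.034  0.0053]
off [0.0048 0.07   0.0052]
```

>>> move_arm:
  increments:
    - {"offset":[0.0063,0.01,0.0053],"yaw":0.4,"jaw":0}
    - {"offset":[0.006,0.034,0.0053],"yaw":0.4,"jaw":0}
    - {"offset":[0.005,0.06,0.0053],"yaw":0.4,"jaw":0}
    - {"offset":[0.0048,0.07,0.0053],"yaw":0.4,"jaw":0}
    - {"offset":[0.0048,0.07,0.0053],"yaw":0.4,"jaw":0}
    - {"offset":[0.0048,0.07,0.0053],"yaw":0.4,"jaw":255}
    - {"offset":[0.0048,0.07,0.0053],"yaw":0.4,"jaw":255}
    - {"offset":[0.0048,0.07,0.0053],"yaw":0.4,"jaw":255}
    - {"offset":[0.0048,0.07,0.0053],"yaw":0.4,"jaw":255}
  squeeze: 20

```text
clock: 46.18
position: [0.4822, 0.3256, 0.0855]
ee_rot: [-0.705, -0.03, -0.001, 0.708]
ft_force: [-1.1, -0.8, 6.8]
grip_width: 0.808
```

```bash
python3 gp.py .075 .0049 .11 .06 .0049 .14
```

```text
46.1833 pan 0.07551933821227409 0.005586627372789688 0.0854724612142043 [-1.0626 -0.8062  6.771 ] 0.8076218000093154
off [ 0.0006 -0.0245 -0.0006]
off [-0.0131 -0.0552 -0.0005]
```

>>> move_arm:
  increments:
    - {"offset":[-0.002,-0.015,0],"yaw":0,"jaw":255}
    - {"offset":[-0.008,-0.035,0],"yaw":0,"jaw":255}
    - {"offset":[-0.018,-0.05,0],"yaw":0,"jaw":255}
    - {"offset":[-0.033,-0.063,0],"yaw":0,"jaw":255}
    - {"offset":[-0.05,-0.074,0],"yaw":0,"jaw":255}
    - {"offset":[-0.065,-0.083,0],"yaw":0,"jaw":255}
    - {"offset":[-0.08,-0.089,0],"yaw":0,"jaw":255}
    - {"offset":[-0.093,-0.093,0],"yaw":0,"jaw":255}
    - {"offset":[-0.093,-0.093,0],"yaw":0,"jaw":255}

```text
clock: 46.93
position: [0.3827, 0.3221, 0.1758]
ee_rot: [-0.706, -0.032, -0.0, 0.708]
ft_force: [-0.5, 0.3, -2.2]
grip_width: 0.806
```

```bash
cat > pt.py <<'E'
exec(open("pv.py").read().split("p=cam")[0])
o=manip.get_obs();print(o['clock'],o['ft_force'],o['grip_width'])
R,t=pose();print('tcp pan',(t[:2]-pc)@U*1000,(t[:2]-pc)@V*1000,t[2]*1000)
for nm in('scene','wrist'):
    p=cam(nm);P=cloud(p);save(p,'pt_%s_%d.png'%(nm,o['clock']*100))
    F=np.stack([(P[...,:2]-pc)@U*1000,(P[...,:2]-pc)@V*1000,P[...,2]*1000],-1).reshape(-1,3)
    F=F[(abs(F[:,0])<150)&(abs(F[:,1])<66)&(F[:,2]>2)&(F[:,2]<230)]
    for a in range(-90,140,15):
        k=F[(F[:,0]>=a)&(F[:,0]<a+15)]
        if len(k)>5: print(nm,a,len(k),np.percentile(k[:,2],[5,50,95]).round())
    for q in('coarse_1',):
        for r in manip.spot_point(p,q):
            X=atd(p,r['centre'])
            if X is not None: print(q,round(r['confidence'],2),np.array([(X[:2]-pc)@U,(X[:2]-pc)@V,X[2]])*1000)
E
python3 pt.py
```

```text
46.9333 [-0.5418  0.3366 -2.1888] 0.8055781895002969
tcp pan -24.120188083021887 6.09629794859289 175.79142593797116
scene -90 590 [  4.  81. 105.]
scene -75 727 [  3.  79. 111.]
scene -60 640 [  3.  86. 117.]
scene -45 1113 [  3. 101. 217.]
scene -30 758 [  3. 105. 193.]
scene -15 372 [  3.   5. 128.]
scene 0 220 [2. 4. 5.]
scene 15 234 [3. 4. 6.]
scene 30 364 [2. 4. 6.]
scene 45 343 [2. 4. 6.]
scene 60 335 [2. 4. 6.]
scene 75 566 [ 3. 16. 35.]
scene 90 29 [2. 2. 3.]
scene 105 51 [2. 2. 4.]
scene 120 54 [2. 3. 4.]
scene 135 56 [2. 3. 4.]
coarse_1 0.46 [-83.6372   4.7236  89.0567]
coarse_1 0.44 [-96.7777  56.6512  98.5361]
wrist -90 3265 [59. 75. 96.]
wrist -75 3490 [  2.  71. 103.]
wrist -60 3363 [ 73.  77. 111.]
wrist -45 12802 [ 82. 208. 229.]
wrist -30 14638 [ 87. 187. 222.]
wrist -15 4495 [ 95. 101. 228.]
wrist 0 318 [2. 3. 4.]
wrist 15 622 [2. 3. 3.]
wrist 30 72 [2. 3. 3.]
wrist 75 2644 [ 2. 17. 33.]
coarse_1 0.83 [-88.9236   3.0948  81.0235]
coarse_1 0.68 [-88.7383  37.5568  77.2103]
```

The sieve rose faster than it tilted (about 26°), so its nose is past the pan's wall, but both coarse pieces are still in it. I'll move back over the pan, lower the nose in, then push it against the pan wall.

>>> move_arm:
  increments:
    - {"offset":[0.01,0.0,0],"yaw":0,"jaw":255}
    - {"offset":[0.025,0.001,0],"yaw":0,"jaw":255}
    - {"offset":[0.042,0.002,0],"yaw":0,"jaw":255}
    - {"offset":[0.057,0.003,0],"yaw":0,"jaw":255}
    - {"offset":[0.068,0.003,0],"yaw":0,"jaw":255}
    - {"offset":[0.071,0.008,0],"yaw":0,"jaw":255}
    - {"offset":[0.071,0.02,0],"yaw":0,"jaw":255}
    - {"offset":[0.071,0.032,0],"yaw":0,"jaw":255}
    - {"offset":[0.071,0.04,0],"yaw":0,"jaw":255}
    - {"offset":[0.071,0.04,0],"yaw":0,"jaw":255}

```text
clock: 47.97
position: [0.4572, 0.3232, 0.1352]
ee_rot: [-0.706, -0.029, -0.0, 0.708]
ft_force: [-0.7, 0.0, -4.4]
grip_width: 0.813
```

```bash
python3 pt.py; python3 gp.py .03 .0055 .14 -.035 .0055 .175
```

```text
47.9667 [-0.6758  0.0332 -4.38  ] 0.8127581891487273
tcp pan 50.43573118571689 4.184377686564577 135.20658008832777
scene -90 324 [ 3. 21. 36.]
scene -75 496 [ 3.  4. 34.]
scene -60 504 [ 4. 23. 42.]
scene -45 516 [20. 23. 48.]
scene -30 543 [21. 36. 55.]
scene -15 443 [ 4. 37. 63.]
scene 0 617 [ 3. 37. 68.]
scene 15 577 [  4.  51. 219.]
scene 30 1429 [  4. 131. 224.]
scene 45 683 [  4.  73. 183.]
scene 60 379 [ 3. 59. 95.]
scene 75 179 [ 3.  9. 35.]
scene 90 18 [2. 3. 3.]
scene 105 53 [2. 2. 3.]
scene 120 61 [2. 2. 3.]
scene 135 51 [2. 2. 3.]
coarse_1 0.65 [-16.8895  -1.6234  41.5004]
coarse_1 0.52 [-26.9294  53.6366  48.5067]
wrist -90 3912 [ 2. 21. 34.]
wrist -75 1739 [ 2.  3. 35.]
wrist -60 3762 [21. 23. 41.]
wrist -45 3792 [22. 23. 48.]
wrist -30 3819 [22. 35. 55.]
wrist -15 3106 [ 2. 34. 62.]
wrist 0 3828 [ 2. 36. 68.]
wrist 15 6583 [ 38. 212. 218.]
wrist 30 38726 [ 48. 196. 210.]
wrist 45 13094 [ 53. 179. 199.]
wrist 60 3622 [  2.  61. 186.]
wrist 75 600 [2. 3. 5.]
coarse_1 0.81 [-19.6307  38.4131  40.2096]
coarse_1 0.58 [-18.4177  -4.5362  41.5912]
48.1667 pan 0.05179244544975467 0.005270493351490609 0.13817533147433486 [-0.4313 -0.4698 -2.6665] 0.8109542117918527
off [-0.0217 -0.0028  0.0002]
off [-0.085  -0.0407  0.0004]
```

>>> move_arm:
  increments:
    - {"offset":[-0.01,0.004,0],"yaw":0,"jaw":255}
    - {"offset":[-0.02,0.005,0],"yaw":0,"jaw":255}
    - {"offset":[-0.032,0.003,0],"yaw":0,"jaw":255}
    - {"offset":[-0.044,-0.005,0],"yaw":0,"jaw":255}
    - {"offset":[-0.056,-0.013,0],"yaw":0,"jaw":255}
    - {"offset":[-0.068,-0.021,0],"yaw":0,"jaw":255}
    - {"offset":[-0.08,-0.028,0],"yaw":0,"jaw":255}
    - {"offset":[-0.088,-0.031,0],"yaw":0,"jaw":255}
    - {"offset":[-0.088,-0.031,0],"yaw":0,"jaw":255}

```text
clock: 48.92
position: [0.3673, 0.321, 0.1656]
ee_rot: [-0.706, -0.032, -0.001, 0.708]
ft_force: [0.8, 0.8, -2.9]
grip_width: 0.807
```

```bash
python3 pt.py|grep -v scene; python3 gp.py 0 .0055 .19
```

```text
48.9167 [ 0.8195  0.8274 -2.8817] 0.8072328552907833
tcp pan -39.460100409671064 5.568784212785608 165.6273562017133
coarse_1 0.55 [-60.7859  42.0689  43.6175]
coarse_1 0.54 [-67.3105   2.6406  33.5191]
coarse_1 0.18 [-67.9847  12.1463  25.7793]
wrist -90 1403 [ 5. 31. 34.]
wrist -75 2234 [ 2. 27. 39.]
wrist -60 21834 [ 22. 217. 229.]
wrist -45 15948 [ 29. 181. 225.]
wrist -30 5220 [ 39.  92. 215.]
wrist -15 4170 [  2.  69. 144.]
wrist 0 2378 [ 80. 132. 140.]
wrist 15 1986 [  2. 121. 127.]
wrist 30 511 [  2.   3. 118.]
wrist 75 115 [10. 12. 13.]
coarse_1 0.93 [-71.2666   0.5885  30.2494]
coarse_1 0.76 [-70.7893  32.9141  38.0346]
49.1167 pan -0.037266697786654354 0.004841719038631249 0.16492704822022416 [ 1.1055 -0.2236 -2.272 ] 0.8042417289642536
off [ 0.0384 -0.0234  0.0007]
```

>>> move_arm:
  increments:
    - {"offset":[-0.005,-0.003,0],"yaw":0,"jaw":255}
    - {"offset":[0.008,-0.006,0],"yaw":0,"jaw":255}
    - {"offset":[0.022,-0.012,0],"yaw":0,"jaw":255}
    - {"offset":[0.012,-0.014,0],"yaw":0,"jaw":255}
    - {"offset":[0.028,-0.014,0],"yaw":0,"jaw":255}
    - {"offset":[0.012,-0.016,0],"yaw":0,"jaw":255}
    - {"offset":[0.03,-0.016,0],"yaw":0,"jaw":255}
    - {"offset":[0.014,-0.018,0],"yaw":0,"jaw":255}
    - {"offset":[0.03,-0.02,0],"yaw":0,"jaw":255}
    - {"offset":[0.03,-0.02,0],"yaw":0,"jaw":255}

```text
clock: 49.95
position: [0.3999, 0.3212, 0.1865]
ee_rot: [-0.705, -0.03, -0.002, 0.708]
ft_force: [2.9, -0.1, -2.5]
grip_width: 0.808
```

```bash
python3 pt.py|grep -v scene; python3 gp.py 0 .0055 .19
```

```text
49.95 [ 2.9192 -0.0974 -2.5272] 0.8078380913150804
tcp pan -6.926634769398897 4.465885316088783 186.4554005116725
coarse_1 0.63 [-71.2649  40.6873  28.6341]
coarse_1 0.48 [-56.0276  24.4163  49.0723]
wrist -90 1407 [ 3. 34. 64.]
wrist -75 2721 [47. 50. 73.]
wrist -60 2902 [52. 54. 86.]
wrist -45 3097 [56. 61. 99.]
wrist -30 9166 [ 69. 213. 229.]
wrist -15 11250 [  5. 183. 229.]
wrist 0 4145 [ 92. 100. 193.]
wrist 15 1723 [  2. 105. 152.]
wrist 30 808 [  2. 125. 139.]
wrist 60 277 [2. 3. 3.]
wrist 75 231 [2. 3. 3.]
coarse_1 0.38 [-70.0621  31.0708  48.5259]
50.15 pan -0.008865945522299117 0.004846014991483756 0.1859811810109471 [-1.0525  0.1169 -2.102 ] 0.8073565904449286
off [ 0.009  -0.0036  0.0007]
```

>>> move_arm:
  increments:
    - {"offset":[0.02,0.0,0],"yaw":0,"jaw":255}
    - {"offset":[0.045,0.001,0],"yaw":0,"jaw":255}
    - {"offset":[0.065,0.002,0],"yaw":0,"jaw":255}
    - {"offset":[0.075,0.003,0],"yaw":0,"jaw":255}
    - {"offset":[0.075,0.003,0],"yaw":0,"jaw":255}

```text
clock: 50.57
position: [0.4742, 0.3242, 0.1858]
ee_rot: [-0.705, -0.029, -0.002, 0.709]
ft_force: [0.3, -0.2, -2.7]
grip_width: 0.809
```

```bash
cat > pc.py <<'E'
exec(open("pv.py").read().split("p=cam")[0])
R,t=pose();print('tcp pan',(t[:2]-pc)@U*1000,(t[:2]-pc)@V*1000,t[2]*1000)
for nm in('scene','wrist'):
    p=cam(nm);P=cloud(p);save(p,'pc_%s.png'%nm)
    X=np.stack([(P[...,:2]-pc)@U*1000,(P[...,:2]-pc)@V*1000,P[...,2]*1000],-1)
    m=((abs(X[...,0])<80)&(abs(X[...,1])<70)&(X[...,2]>8)&(X[...,2]<26)).astype(np.uint8)
    n,l,s,_=cv2.connectedComponentsWithStats(m)
    for i in range(1,n):
        if s[i,4]>20: Q=X[l==i];print(nm,s[i,4],Q.min(0).round(),Q.max(0).round())
    for r in manip.recognise(p,'coarse_1'):
        b=r['bbox'];Y=atd(p,[(b[0]+b[2])/2,(b[1]+b[3])/2])
        if Y is not None: print(round(r['confidence'],2),np.round(b),np.array([(Y[:2]-pc)@U,(Y[:2]-pc)@V,Y[2]])*1000)
E
python3 pc.py
```

```text
tcp pan 67.40935294756554 4.499694900316213 185.7670992689106
scene 241 [-80. -14.   8.] [-46.  45.  26.]
0.69 [348. 331. 364. 349.] [-56.4016   3.9478  19.8035]
0.6 [226. 237. 234. 256.] [ 294.6144 -137.9649   37.9264]
0.57 [352. 347. 363. 362.] [-67.8133  36.7864  24.2276]
wrist 1549 [-80. -70.   8.] [-57.  70.  26.]
wrist 730 [-67. -12.   8.] [-43.  15.  21.]
0.81 [333.  10. 361.  47.] [-67.2277  31.0509  26.4506]
0.72 [296.  30. 330.  64.] [-54.69     2.8257  18.4498]
```

Both coarse pieces now lie in the steel pan, at pan (-55,3) and (-67,34) mm. I'll take the sieve back to the free desk spot to level and regrip it.

```bash
python3 go.py .4345 .0175 .20 176.7; python3 -c "
from h import *
print(np.round(manip.get_obs()['joint_pos'],2))"
```

```text
now [0.4715 0.325  0.1864] head 92.42
offset [-0.0492 -0.0168 -0.3056] yaw -84.28
[ 0.26  0.52 -1.24  1.67  0.55  1.29  0.54]
```

>>> move_arm:
  increments:
    - {"offset":[0,-0.012,-0.005],"yaw":-3,"jaw":255}
    - {"offset":[-0.001,-0.024,-0.025],"yaw":-9,"jaw":255}
    - {"offset":[-0.002,-0.03,-0.055],"yaw":-16,"jaw":255}
    - {"offset":[-0.003,-0.03,-0.088],"yaw":-23,"jaw":255}
    - {"offset":[-0.003,-0.03,-0.122],"yaw":-30,"jaw":255}
    - {"offset":[-0.004,-0.03,-0.156],"yaw":-37,"jaw":255}
    - {"offset":[-0.005,-0.03,-0.19],"yaw":-44,"jaw":255}
    - {"offset":[-0.006,-0.028,-0.224],"yaw":-51,"jaw":255}
    - {"offset":[-0.006,-0.026,-0.255],"yaw":-58,"jaw":255}
    - {"offset":[-0.006,-0.024,-0.28],"yaw":-62.6,"jaw":255}

```text
clock: 51.6
position: [0.4752, 0.0538, 0.2097]
ee_rot: [0.623, 0.36, -0.332, -0.61]
ft_force: [1.5, -0.5, -2.7]
grip_width: 0.806
```

```bash
python3 go.py .478 .035 .081 155; python3 -c "
from h import *
o=manip.get_obs();print(np.round(o['joint_pos'],2),o['grip_width'],pose()[0][2])"
```

```text
now [0.4752 0.0538 0.2097] head 148.58
offset [-0.0179  0.1286 -0.0076] yaw -6.42
[ 1.13  0.23 -1.45  1.87  0.26  1.21  2.2 ] 0.8057223294071088 [ 0.02532969 -0.99904817 -0.03551295]
```

>>> move_arm:
  increments:
    - {"offset":[-0.001,0.02,-0.008],"yaw":0,"jaw":255}
    - {"offset":[-0.002,0.045,-0.016],"yaw":0,"jaw":255}
    - {"offset":[-0.003,0.065,-0.016],"yaw":0,"jaw":255}
    - {"offset":[-0.003,0.08,-0.016],"yaw":0,"jaw":255}
    - {"offset":[-0.004,0.092,-0.016],"yaw":0,"jaw":255}
    - {"offset":[-0.004,0.104,-0.016],"yaw":0,"jaw":255}
    - {"offset":[-0.004,0.114,-0.016],"yaw":0,"jaw":255}
    - {"offset":[-0.004,0.122,-0.016],"yaw":0,"jaw":255}
    - {"offset":[-0.004,0.128,-0.016],"yaw":0,"jaw":255}
    - {"offset":[-0.004,0.129,-0.016],"yaw":0,"jaw":255}

```text
clock: 52.43
position: [0.4915, 0.0423, 0.0803]
ee_rot: [0.623, 0.359, -0.333, -0.61]
ft_force: [0.8, -1.5, 0.2]
grip_width: 0.092
```

>>> move_arm:
  increments:
    - {"offset":[0,0,0],"yaw":0,"jaw":0}
    - {"offset":[0,0,0],"yaw":0,"jaw":0}
    - {"offset":[0,0,0],"yaw":0,"jaw":0}
    - {"offset":[0,-0.03,0],"yaw":0,"jaw":0}
    - {"offset":[0,-0.07,0],"yaw":5,"jaw":0}
    - {"offset":[0,-0.09,0],"yaw":12,"jaw":0}
    - {"offset":[0,-0.09,0],"yaw":19,"jaw":40}
    - {"offset":[0,-0.09,0],"yaw":26,"jaw":60}
    - {"offset":[0,-0.09,0],"yaw":33,"jaw":60}
    - {"offset":[0,-0.09,0],"yaw":40,"jaw":60}

```text
clock: 53.27
position: [0.4878, 0.042, 0.1707]
ee_rot: [0.7, 0.127, -0.097, -0.696]
ft_force: [0.1, 0.2, -0.2]
grip_width: 0.765
```

>>> move_arm:
  increments:
    - {"offset":[0,0,0],"yaw":7,"jaw":60}
    - {"offset":[0,0,0],"yaw":14,"jaw":60}
    - {"offset":[0,0,0],"yaw":21,"jaw":60}
    - {"offset":[0,0,0],"yaw":28,"jaw":60}
    - {"offset":[0,0,0],"yaw":35,"jaw":60}
    - {"offset":[0,0,0],"yaw":42,"jaw":60}
    - {"offset":[0,0,0],"yaw":49,"jaw":60}
    - {"offset":[0,0,0],"yaw":50,"jaw":60}
    - {"offset":[0,0,0],"yaw":50,"jaw":60}

```text
clock: 54.02
position: [0.4879, 0.0421, 0.171]
ee_rot: [-0.675, 0.178, -0.207, 0.685]
ft_force: [-0.1, -0.3, 0.3]
grip_width: 0.763
```

```bash
python3 b.py w40.png; cat > sb.py <<'E'
exec(open("c.py").read().split("desk=")[0])
Q=reg(.4,.56,-.05,.12,.062,.095);r=cv2.minAreaRect(Q[:,:2].astype(np.float32)*1000);print(len(Q),r,np.percentile(Q[:,2],[5,50,98]))
rect('wall',reg(.33,.57,-.18,.1,.03,.05))
R,t=pose();h=np.degrees(np.arctan2(R[1,2],R[0,2]))
w,hh=r[1];ang=r[2] if w<hh else r[2]-90   # direction of short side
print('head',h,'short dir',ang,'yaw to align',(h-ang+90)%180-90,'off',R.T@(np.array([r[0][0]/1000,r[0][1]/1000,.0725])-t),R[2])
E
python3 sb.py
```

```text
[0.488 0.042 0.171] [ 0.851 -0.524  0.036]
[0.426 0.078 0.293] [ 0.27  -0.138 -0.953]
2095 ((513.083740234375, 38.80348205566406), (79.77590942382812, 163.67718505859375), 0.992134690284729) [0.0642 0.0822 0.0945]
wall 6497 [0.497  0.0088 0.0359] ((494.3059387207031, 33.268165588378906), (152.62294006347656, 140.9639434814453), 56.76278305053711)
[[393.5, 8.100000381469727], [511.3999938964844, -69.19999694824219], [595.0999755859375, 58.5], [477.20001220703125, 135.6999969482422]]
head 58.51620193281415 short dir 0.992134690284729 yaw to align 57.52406724252941 off [0.0197 0.0994 0.008 ] [ 0.0357 -0.9991  0.0242]
```

```bash
cat > sb.py <<'E'
from h import *
np.set_printoptions(precision=4,suppress=True)
d=np.load('last.npz');P=d['P'];R,t=pose();h=np.degrees(np.arctan2(R[1,2],R[0,2]))
for nm,z0,z1 in(('sbar',.0765,.088),('bbar',.0665,.0755),('wall',.031,.042)):
    m=((P[...,2]>z0)&(P[...,2]<z1)&(P[...,0]>.3)&(P[...,0]<.75)).astype(np.uint8)
    n,l,s,_=cv2.connectedComponentsWithStats(m)
    for i in range(1,n):
        if s[i,4]>150:
            Q=P[l==i];r=cv2.minAreaRect(Q[:,:2].astype(np.float32)*1000);print(nm,s[i,4],np.round(r[0],1),np.round(r[1],1),round(r[2],1),np.median(Q[:,2]).round(4))
            if nm=='sbar':
                ang=r[2] if r[1][0]<r[1][1] else r[2]-90
                print('  head',h.round(2),'yaw',round((h-ang+90)%180-90,2),'off',R.T@(np.array([r[0][0]/1000,r[0][1]/1000,.0725])-t))
E
python3 sb.py
```

```text
sbar 704 [501.7 106.1] [11.9 68.1] 56.8 0.0845
  head 58.52 yaw 1.77 off [-0.0252  0.0991  0.0594]
bbar 484 [521.9  27.3] [112.3   7.4] 59.1 0.0677
bbar 384 [597.6 -11.9] [31.2 11.8] 12.7 0.0724
wall 900 [484.9 276.4] [106.3  50. ] 58.8 0.0327
wall 967 [441.1  63.5] [141.7  20.4] 55.9 0.0352
wall 3514 [492.6  28.5] [142.3  77.4] 59.8 0.035
wall 302 [712.8 182.1] [16.6 24. ] 22.0 0.0366
wall 179 [ 585.3 -190. ] [ 3.9 45.1] 85.6 0.0341
```

>>> move_arm:
  increments:
    - {"offset":[-0.015,0,0.03],"yaw":1.8,"jaw":60}
    - {"offset":[-0.025,0,0.059],"yaw":1.8,"jaw":60}
    - {"offset":[-0.025,0.03,0.0594],"yaw":1.8,"jaw":60}
    - {"offset":[-0.025,0.065,0.0594],"yaw":1.8,"jaw":60}
    - {"offset":[-0.025,0.092,0.0594],"yaw":1.8,"jaw":60}
    - {"offset":[-0.025,0.097,0.0594],"yaw":1.8,"jaw":60}
    - {"offset":[-0.025,0.097,0.0594],"yaw":1.8,"jaw":60}
    - {"offset":[-0.025,0.097,0.0594],"yaw":1.8,"jaw":255}
    - {"offset":[-0.025,0.097,0.0594],"yaw":1.8,"jaw":255}
    - {"offset":[-0.025,0.097,0.0594],"yaw":1.8,"jaw":255}
  squeeze: 80

```text
clock: 54.9
position: [0.5029, 0.106, 0.0763]
ee_rot: [-0.672, 0.187, -0.218, 0.683]
ft_force: [-0.0, -0.2, 0.1]
grip_width: 0.342
```

>>> move_arm:
  increments:
    - {"offset":[0,0,0],"yaw":0,"jaw":255}
    - {"offset":[0,0,0],"yaw":0,"jaw":255}
    - {"offset":[0,-0.02,0],"yaw":0,"jaw":255}
    - {"offset":[0,-0.05,0],"yaw":0,"jaw":255}
    - {"offset":[0,-0.09,0],"yaw":0,"jaw":255}
    - {"offset":[0,-0.13,0],"yaw":0,"jaw":255}
    - {"offset":[0,-0.13,0],"yaw":0,"jaw":255}

```text
clock: 55.48
position: [0.4996, 0.1075, 0.2132]
ee_rot: [-0.671, 0.184, -0.221, 0.684]
ft_force: [2.2, 0.5, -2.5]
grip_width: 0.124
```

```bash
python3 go.py .6092 -.055 .2 86.6; python3 -c "
from h import *
o=manip.get_obs();print(o['ft_force'],o['grip_width'],np.round(o['joint_pos'],2),pose()[0][2])"
```

```text
now [0.4996 0.1075 0.2132] head 56.8
offset [ 0.18    0.0189 -0.0763] yaw -29.8
[ 2.16380279  0.49063403 -2.47590817] 0.12443506198423705 [ 0.7   0.2  -1.1   1.81  0.21  1.2   0.53] [ 0.04505248 -0.99846743  0.03214125]
```

>>> move_arm:
  increments:
    - {"offset":[0.015,0.002,-0.006],"yaw":-4,"jaw":255}
    - {"offset":[0.04,0.004,-0.017],"yaw":-9,"jaw":255}
    - {"offset":[0.07,0.007,-0.03],"yaw":-15,"jaw":255}
    - {"offset":[0.1,0.01,-0.042],"yaw":-21,"jaw":255}
    - {"offset":[0.13,0.013,-0.055],"yaw":-27,"jaw":255}
    - {"offset":[0.155,0.016,-0.066],"yaw":-29.8,"jaw":255}
    - {"offset":[0.172,0.018,-0.073],"yaw":-29.8,"jaw":255}
    - {"offset":[0.18,0.019,-0.076],"yaw":-29.8,"jaw":255}
    - {"offset":[0.18,0.019,-0.076],"yaw":-29.8,"jaw":255}
    - {"offset":[0.18,0.019,-0.076],"yaw":-29.8,"jaw":255}

```text
clock: 56.32
position: [0.6089, -0.0535, 0.1999]
ee_rot: [-0.705, 0.002, -0.04, 0.708]
ft_force: [0.3, 1.1, -3.2]
grip_width: 0.129
```

```bash
cat > in.py <<'E'
from h import *
np.set_printoptions(precision=2,suppress=True)
exec(open('st.py').read().split("for i")[0])
p=cam('wrist');P=cloud(p);save(p,'in.png');P=P.reshape(-1,3)
W=np.c_[(P[:,:2]-c)@D,(P[:,:2]-c)@N,P[:,2]]*1000
tz=t[2]*1000;tal=(t[:2]-c)@D*1000
s=W[(W[:,2]>tz-46)&(W[:,2]<tz-30)&(W[:,0]>tal-10)&(W[:,0]<tal+150)&(abs(W[:,1])<62)]
for lo in range(int(tal),int(tal)+140,20):
    k=s[(s[:,0]>lo)&(s[:,0]<lo+20)]
    for sg in(1,-1):
        q=k[k[:,1]*sg>35]
        if len(q)>15: print('wall',lo,sg,len(q),'outer',np.percentile(q[:,1]*sg,98)*sg,'z98',np.percentile(q[:,2],98))
f=W[(W[:,0]>tal+10)&(W[:,0]<tal+100)&(abs(W[:,1])<44)&(W[:,2]>tz-78)&(W[:,2]<tz-58)]
A=np.c_[f[:,:2],np.ones(len(f))];b=f[:,2]
for _ in range(4):
    q=np.linalg.lstsq(A,b,rcond=None)[0];g=abs(A@q-b)<2;A,b=A[g],b[g]
print('plate: pitch deg',np.degrees(q[0]),'roll deg',np.degrees(q[1]),'z at center',q@[tal+64.5,0,1],'rel tcp',q@[tal+64.5,0,1]-tz)
k=W[(W[:,2]>65)&(W[:,2]<74)&(W[:,0]>-85)&(W[:,0]<60)]
for sg in(1,-1):
    q=k[(k[:,1]*sg>50)&(k[:,1]*sg<75)]
    if len(q)>20: print('rail',sg,len(q),'inner',np.percentile(q[:,1]*sg,2)*sg,'start',np.percentile(q[:,0],.5))
for la,al,z in((t[:2]-c)@N,-.238,.1235),((t[:2]-c)@N,-.15,.1235),((t[:2]-c)@N,-.0605,.1235):
    print('off',np.round(R.T@(np.array([*(c+N*la+D*al),z])-t),4))
E
python3 in.py
```

```text
56.3167 lat 0.0004492709689693966 along -0.24436861943917515 z 0.19990926501212436 head 86.59777007349466 F [ 0.2992  1.1382 -3.2185] w 0.12915875867510748
wall -244 -1 132 outer -36.64842276872548 z98 158.4184777558607
wall -224 -1 130 outer -36.708018715366926 z98 158.17927165698026
wall -204 -1 123 outer -36.723811443348104 z98 158.24160656690276
wall -184 -1 129 outer -36.74376756744034 z98 158.34328218190734
wall -164 1 117 outer 55.29178073445464 z98 156.37807011062657
wall -164 -1 135 outer -36.784471622668526 z98 158.4624087613374
wall -144 1 1224 outer 61.17127763555029 z98 164.86662502359798
wall -144 -1 121 outer -36.765900906490074 z98 158.3399381786116
wall -124 1 1579 outer 60.6054064067127 z98 169.58283322753263
wall -124 -1 129 outer -36.99394561888567 z98 158.59520924500188
plate: pitch deg 0.06420280349930892 roll deg 9.775545727736326 z at center 136.23345868675082 rel tcp -63.67580632537354
rail 1 1060 inner 55.080750913296505 start -27.94339091880411
rail -1 2019 inner -56.19608585828287 start -84.47933651011081
off [-0.0042  0.0763 -0.0069]
off [-0.0041  0.0757 -0.0949]
off [-0.0041  0.0751 -0.1843]
```

The measurement shows the held sieve rolled 10°, because it had been lying on the tape roll when I gripped it. I'll set it flat at its original free spot, regrip, and return to the entry.

>>> move_arm:
  increments:
    - {"offset":[-0.015,-0.001,0.005],"yaw":0,"jaw":255}
    - {"offset":[-0.04,-0.002,0.015],"yaw":0,"jaw":255}
    - {"offset":[-0.07,-0.004,0.026],"yaw":0,"jaw":255}
    - {"offset":[-0.1,-0.006,0.037],"yaw":0,"jaw":255}
    - {"offset":[-0.13,-0.007,0.048],"yaw":0,"jaw":255}
    - {"offset":[-0.155,-0.008,0.057],"yaw":0,"jaw":255}
    - {"offset":[-0.17,-0.009,0.062],"yaw":0,"jaw":255}
    - {"offset":[-0.1765,-0.0095,0.063],"yaw":0,"jaw":255}
    - {"offset":[-0.1765,-0.0095,0.063],"yaw":0,"jaw":255}
    - {"offset":[-0.1765,-0.0095,0.063],"yaw":0,"jaw":255}

```text
clock: 57.2
position: [0.4357, 0.0207, 0.2003]
ee_rot: [-0.706, 0.001, -0.04, 0.707]
ft_force: [0.6, -0.3, -2.3]
grip_width: 0.128
```

>>> move_arm:
  increments:
    - {"offset":[-0.0015,0.03,0],"yaw":0,"jaw":255}
    - {"offset":[-0.003,0.06,0],"yaw":0,"jaw":255}
    - {"offset":[-0.0045,0.08,0],"yaw":0,"jaw":255}
    - {"offset":[-0.005,0.093,0],"yaw":0,"jaw":255}
    - {"offset":[-0.0055,0.104,0],"yaw":0,"jaw":255}
    - {"offset":[-0.006,0.113,0],"yaw":0,"jaw":255}
    - {"offset":[-0.0065,0.12,0],"yaw":0,"jaw":255}
    - {"offset":[-0.0067,0.122,0],"yaw":0,"jaw":200}
    - {"offset":[-0.0067,0.122,0],"yaw":0,"jaw":150}
    - {"offset":[-0.0067,0.122,0],"yaw":0,"jaw":150}
  squeeze: 20

```text
clock: 58.03
position: [0.4364, 0.0214, 0.0786]
ee_rot: [-0.706, 0.0, -0.04, 0.707]
ft_force: [-0.3, -0.2, -0.6]
grip_width: 0.417
```

>>> move_arm:
  increments:
    - {"offset":[0,0,0],"yaw":0,"jaw":130}
    - {"offset":[0,0.003,0],"yaw":0,"jaw":130}
    - {"offset":[0,0.003,0],"yaw":0,"jaw":130}
    - {"offset":[0,0.003,0],"yaw":0,"jaw":255}
    - {"offset":[0,0.003,0],"yaw":0,"jaw":255}
    - {"offset":[0,0.003,0],"yaw":0,"jaw":255}
    - {"offset":[0,0.003,0],"yaw":0,"jaw":255}
    - {"offset":[0,0.003,0],"yaw":0,"jaw":255}
  squeeze: 80

```text
clock: 58.7
position: [0.4366, 0.0213, 0.0759]
ee_rot: [-0.706, 0.0, -0.04, 0.707]
ft_force: [-2.7, -0.5, 7.0]
grip_width: 0.12
```

>>> move_arm:
  increments:
    - {"offset":[0.001,-0.02,0],"yaw":0,"jaw":255}
    - {"offset":[0.003,-0.05,0],"yaw":0,"jaw":255}
    - {"offset":[0.005,-0.085,0],"yaw":0,"jaw":255}
    - {"offset":[0.0065,-0.115,0],"yaw":0,"jaw":255}
    - {"offset":[0.007,-0.125,0],"yaw":0,"jaw":255}
    - {"offset":[0.007,-0.125,0],"yaw":0,"jaw":255}

```text
clock: 59.2
position: [0.4378, 0.0205, 0.2033]
ee_rot: [0.708, 0.001, 0.042, -0.705]
ft_force: [-0.3, -1.0, -2.7]
grip_width: 0.122
```

>>> move_arm:
  increments:
    - {"offset":[0.015,0.001,-0.005],"yaw":0,"jaw":255}
    - {"offset":[0.04,0.002,-0.015],"yaw":0,"jaw":255}
    - {"offset":[0.07,0.004,-0.026],"yaw":0,"jaw":255}
    - {"offset":[0.1,0.006,-0.037],"yaw":0,"jaw":255}
    - {"offset":[0.13,0.007,-0.048],"yaw":0,"jaw":255}
    - {"offset":[0.155,0.008,-0.057],"yaw":0,"jaw":255}
    - {"offset":[0.17,0.009,-0.062],"yaw":0,"jaw":255}
    - {"offset":[0.1765,0.0095,-0.063],"yaw":0,"jaw":255}
    - {"offset":[0.1765,0.0095,-0.063],"yaw":0,"jaw":255}
    - {"offset":[0.1765,0.0095,-0.063],"yaw":0,"jaw":255}

```text
clock: 60.03
position: [0.6097, -0.0515, 0.2033]
ee_rot: [0.707, 0.001, 0.041, -0.706]
ft_force: [-0.8, 1.0, -1.6]
grip_width: 0.114
```

```bash
python3 in.py; python3 -c "
from h import *
print(pose()[0].round(4).tolist())"
```

```text
60.0333 lat 0.0010819837329072695 along -0.24642247654330302 z 0.20327789887792386 head 86.7412840694414 F [-0.8275  1.038  -1.6074] w 0.11372568504057055
plate: pitch deg 0.44865975111482753 roll deg -8.198111857223287 z at center 135.51734236340008 rel tcp -67.76055651452378
rail 1 1346 inner 54.940232254658206 start -43.02653786362811
rail -1 2013 inner -55.94628516140693 start -84.37402951939542
off [-0.0047  0.0796 -0.0084]
off [-0.0049  0.0797 -0.0964]
off [-0.0051  0.0798 -0.1858]
[[0.9966, 0.059, 0.0569], [-0.0567, -0.005, 0.9984], [0.0592, -0.9982, -0.0017]]
```

```bash
cat > an.py <<'E'
exec(open('in.py').read().split("s=W[")[0])
R_,t_=pose();print('tal',tal,'tz',tz)
for nm in('wrist','side'):
    if nm=='side':
        p=cam('side');P=cloud(p).reshape(-1,3);W=np.c_[(P[:,:2]-c)@D,(P[:,:2]-c)@N,P[:,2]]*1000
    for a0,a1 in((15,60),(60,100),(100,145)):
        k=W[(W[:,0]>tal+a0)&(W[:,0]<tal+a1)&(W[:,2]>95)&(W[:,2]<tz-15)]
        print(nm,a0,len(k),[(b,len(q),*np.percentile(q[:,2]-tz,[3,50,97]).round().astype(int)) for b in range(-80,80,10) for q in [k[(k[:,1]>=b)&(k[:,1]<b+10)]] if len(q)>8])
    k=W[(W[:,0]>tal-80)&(W[:,0]<tal+170)&(abs(W[:,1])<75)&(W[:,2]>100)&(W[:,2]<tz-15)]
    print(nm,'along range',np.percentile(k[:,0]-tal,[1,99]))
E
python3 an.py
```

```text
60.0833 lat 0.0009479517720745873 along -0.24625389838166314 z 0.20383596101494514 head 86.7393241980937 F [-0.7629  0.2278 -3.0311] w 0.12180111799592692
tal -246.25389838166313 tz 203.83596101494513
wrist 15 5511 [(-40, 478, np.int64(-65), np.int64(-63), np.int64(-62)), (-30, 1919, np.int64(-64), np.int64(-55), np.int64(-38)), (-20, 51, np.int64(-72), np.int64(-71), np.int64(-70)), (-10, 599, np.int64(-73), np.int64(-71), np.int64(-70)), (0, 558, np.int64(-72), np.int64(-71), np.int64(-70)), (10, 588, np.int64(-72), np.int64(-71), np.int64(-70)), (20, 429, np.int64(-72), np.int64(-71), np.int64(-70)), (30, 416, np.int64(-72), np.int64(-71), np.int64(-70)), (40, 389, np.int64(-72), np.int64(-71), np.int64(-70)), (50, 84, np.int64(-72), np.int64(-71), np.int64(-70))]
wrist 60 6506 [(-40, 392, np.int64(-64), np.int64(-63), np.int64(-62)), (-30, 1730, np.int64(-64), np.int64(-55), np.int64(-38)), (-20, 36, np.int64(-72), np.int64(-71), np.int64(-70)), (-10, 692, np.int64(-73), np.int64(-71), np.int64(-70)), (0, 691, np.int64(-72), np.int64(-71), np.int64(-70)), (10, 487, np.int64(-72),
[... 2357 characters left out ...]
(-40, 19, np.int64(-66), np.int64(-63), np.int64(-61)), (-30, 102, np.int64(-73), np.int64(-54), np.int64(-39)), (-20, 9, np.int64(-60), np.int64(-58), np.int64(-55)), (-10, 23, np.int64(-71), np.int64(-61), np.int64(-55)), (0, 28, np.int64(-72), np.int64(-62), np.int64(-55)), (10, 29, np.int64(-72), np.int64(-63), np.int64(-55)), (20, 28, np.int64(-71), np.int64(-64), np.int64(-56)), (30, 25, np.int64(-71), np.int64(-64), np.int64(-54)), (40, 29, np.int64(-72), np.int64(-62), np.int64(-55)), (50, 23, np.int64(-71), np.int64(-63), np.int64(-55)), (60, 28, np.int64(-73), np.int64(-63), np.int64(-54)), (70, 106, np.int64(-72), np.int64(-53), np.int64(-39))]
side along range [ -1.0475 140.908 ]
```

The sieve is flat now (plate level within 1 mm), but the grip is about 23 mm off-centre along the bar. I'll shift sideways, lower to entry height and measure precisely.

>>> move_arm:
  increments:
    - {"offset":[-0.008,0.015,0],"yaw":0.1,"jaw":255}
    - {"offset":[-0.016,0.035,0],"yaw":0.1,"jaw":255}
    - {"offset":[-0.022,0.055,0],"yaw":0.1,"jaw":255}
    - {"offset":[-0.026,0.069,0],"yaw":0.1,"jaw":255}
    - {"offset":[-0.0275,0.075,0],"yaw":0.1,"jaw":255}
    - {"offset":[-0.0275,0.076,0],"yaw":0.1,"jaw":255}
    - {"offset":[-0.0275,0.076,0],"yaw":0.1,"jaw":255}
    - {"offset":[-0.0275,0.076,0],"yaw":0.1,"jaw":255}

```text
clock: 60.85
position: [0.5875, -0.0511, 0.1283]
ee_rot: [0.708, 0.001, 0.043, -0.705]
ft_force: [0.1, -0.4, -3.0]
grip_width: 0.121
```

```bash
cat > fi.py <<'E'
exec(open('in.py').read().split("s=W[")[0])
top=W[(W[:,2]>tz-48)&(W[:,2]<tz-34)&(W[:,0]>tal+5)&(W[:,0]<tal+140)&(abs(W[:,1])<70)]
for sg in(1,-1):
    for lo in range(5,140,27):
        q=top[(top[:,1]*sg>30)&(top[:,0]>tal+lo)&(top[:,0]<tal+lo+27)]
        if len(q)>10: print('wall',sg,lo,len(q),'outer',np.percentile(q[:,1]*sg,97).round(2)*sg)
f=W[(W[:,0]>tal+15)&(W[:,0]<tal+95)&(abs(W[:,1])<42)&(W[:,2]>tz-75)&(W[:,2]<tz-66)];print('plate',len(f),np.median(f[:,2])-tz)
ru=W[(W[:,0]>tal+10)&(W[:,0]<tal+120)&(abs(W[:,1])>53)&(abs(W[:,1])<68)&(W[:,2]>tz-70)&(W[:,2]<tz-56)]
if len(ru): print('runner',len(ru),np.percentile(ru,[2,50,98],axis=0)-[tal,0,0])
k=W[(W[:,2]>65)&(W[:,2]<74)&(W[:,0]>-70)&(W[:,0]<60)]
for sg in(1,-1):
    q=k[(k[:,1]*sg>50)&(k[:,1]*sg<75)]
    if len(q)>20:
        print('rail',sg,len(q),'z',np.median(q[:,2]),[(lo,len(w),np.percentile(w[:,1]*sg,3).round(2)*sg) for lo in range(-70,60,30) for w in [q[(q[:,0]>=lo)&(q[:,0]<lo+30)]] if len(w)>15])
for la,al,z in((t[:2]-c)@N,-.15,t[2]),((t[:2]-c)@N,-.06,t[2]): print('off',np.round(R.T@(np.array([*(c+N*la+D*al),z])-t),4))
E
python3 fi.py
```

```text
60.85 lat -0.021057171140382375 along -0.24548511883602192 z 0.12831785043572955 head 86.59785260683486 F [ 0.1271 -0.4242 -3.0258] w 0.12114332833484383
wall 1 5 63 outer 56.24
wall 1 59 194 outer 57.34
wall 1 113 85 outer 56.37
wall -1 5 432 outer -46.01
wall -1 32 434 outer -46.0
wall -1 59 437 outer -46.02
wall -1 86 445 outer -46.01
wall -1 113 428 outer -46.01
plate 6519 -70.82098710955951
runner 878 [[ 12.0528 -55.5984  63.3121]
 [ 65.512  -54.3914  65.1347]
 [118.9012  53.9574  66.4579]]
rail 1 1240 z 69.14155584781571 [(-70, 655, np.float64(54.97)), (-40, 585, np.float64(54.92))]
rail -1 523 z 69.11968445522274 [(-70, 523, np.float64(-56.23))]
off [-0.      0.0003 -0.0955]
off [-0.      0.0005 -0.1855]
```

>>> move_arm:
  increments:
    - {"offset":[-0.004,0.001,0],"yaw":0,"jaw":255}
    - {"offset":[-0.0067,0.0018,0],"yaw":0,"jaw":255}
    - {"offset":[-0.0067,0.0018,0],"yaw":0,"jaw":255}
    - {"offset":[-0.0067,0.0018,-0.008],"yaw":0,"jaw":255}
    - {"offset":[-0.0067,0.0018,-0.02],"yaw":0,"jaw":255}
    - {"offset":[-0.0067,0.0018,-0.032],"yaw":0,"jaw":255}
    - {"offset":[-0.0067,0.0018,-0.044],"yaw":0,"jaw":255}
    - {"offset":[-0.0067,0.0018,-0.05],"yaw":0,"jaw":255}
    - {"offset":[-0.0067,0.0018,-0.05],"yaw":0,"jaw":255}

```text
clock: 61.65
position: [0.5779, -0.1036, 0.1259]
ee_rot: [0.708, -0.0, 0.044, -0.705]
ft_force: [-0.4, -0.1, -2.5]
grip_width: 0.124
```

>>> move_arm:
  increments:
    - {"offset":[0,0,-0.01],"yaw":0,"jaw":255}
    - {"offset":[0,0,-0.022],"yaw":0,"jaw":255}
    - {"offset":[0,0,-0.034],"yaw":0,"jaw":255}
    - {"offset":[0,0,-0.045],"yaw":0,"jaw":255}
    - {"offset":[0,0,-0.045],"yaw":0,"jaw":255}

```text
clock: 62.07
position: [0.5747, -0.1523, 0.1258]
ee_rot: [0.709, -0.002, 0.045, -0.704]
ft_force: [-0.2, -1.3, -2.3]
grip_width: 0.121
```

>>> move_arm:
  increments:
    - {"offset":[0,0,-0.01],"yaw":0,"jaw":255}
    - {"offset":[0,0,-0.022],"yaw":0,"jaw":255}
    - {"offset":[0,0,-0.034],"yaw":0,"jaw":255}
    - {"offset":[0,0,-0.045],"yaw":0,"jaw":255}
    - {"offset":[0,0,-0.045],"yaw":0,"jaw":255}

```text
clock: 62.48
position: [0.5712, -0.201, 0.1257]
ee_rot: [0.709, -0.004, 0.047, -0.704]
ft_force: [-0.1, -0.5, -2.8]
grip_width: 0.124
```

>>> move_arm:
  increments:
    - {"offset":[0,0,-0.01],"yaw":0,"jaw":255}
    - {"offset":[0,0,-0.02],"yaw":0,"jaw":255}
    - {"offset":[0,0,-0.03],"yaw":0,"jaw":255}
    - {"offset":[0,0,-0.038],"yaw":0,"jaw":255}
    - {"offset":[0,0,-0.04],"yaw":0,"jaw":255}
    - {"offset":[0,0,-0.04],"yaw":0,"jaw":255}

```text
clock: 62.98
position: [0.5693, -0.2355, 0.1264]
ee_rot: [0.706, -0.002, 0.045, -0.706]
ft_force: [-1.4, 15.7, 3.3]
grip_width: 0.124
```

```bash
python3 fi.py
```

```text
62.9833 lat -0.02828547626788375 along -0.06036368916289249 z 0.12643083252405535 head 86.21795842701887 F [-1.3829 15.7484  3.3342] w 0.12426487247152031
wall 1 5 73 outer 48.89
wall 1 59 174 outer 49.84
wall 1 113 51 outer 48.18
wall -1 5 434 outer -53.39
wall -1 32 429 outer -53.47
wall -1 59 420 outer -53.6
wall -1 86 416 outer -53.67
wall -1 113 377 outer -53.74
plate 6569 -71.6177252586469
runner 4289 [[ 12.0314 -67.7158  61.5043]
 [ 65.2084 -60.7664  68.9897]
 [117.6439 -53.1095  70.2621]]
rail -1 5794 z 69.12044162203905 [(-70, 1308, np.float64(-53.0)), (-40, 1357, np.float64(-53.03)), (-10, 1334, np.float64(-53.15)), (20, 1343, np.float64(-53.24)), (50, 452, np.float64(-53.24))]
off [-0.0006  0.0001  0.0896]
off [ 0.     -0.     -0.0004]
```

The sieve is home against the stops (15 N, same TCP position as the first time). Now I'll release, retreat, check and hand in.

>>> move_arm:
  increments:
    - {"offset":[0,0.0005,0.0005],"yaw":0,"jaw":255}
    - {"offset":[0,0.0005,0.0005],"yaw":0,"jaw":200}
    - {"offset":[0,0.0005,0.0005],"yaw":0,"jaw":150}
    - {"offset":[0,0.0005,0.0005],"yaw":0,"jaw":140}
    - {"offset":[0.001,-0.02,0.0005],"yaw":0,"jaw":140}
    - {"offset":[0.003,-0.05,0.0005],"yaw":0,"jaw":120}
    - {"offset":[0.005,-0.085,0.0005],"yaw":0,"jaw":100}
    - {"offset":[0.0065,-0.11,0.0005],"yaw":0,"jaw":100}
    - {"offset":[0.0065,-0.11,0.0005],"yaw":0,"jaw":100}
    - {"offset":[0.0065,-0.11,0.0005],"yaw":0,"jaw":100}

```text
clock: 63.87
position: [0.5697, -0.2359, 0.2381]
ee_rot: [0.707, -0.001, 0.046, -0.705]
ft_force: [-0.7, -0.4, -0.2]
grip_width: 0.606
```

```bash
cat > end.py <<'E'
from h import *
np.set_printoptions(precision=1,suppress=True)
exec(open('st.py').read().split("for i")[0])
p=cam('wrist');P=cloud(p).reshape(-1,3);save(p,'end.png')
W=np.c_[(P[:,:2]-c)@D,(P[:,:2]-c)@N,P[:,2]]*1000
b=W[(W[:,2]>118)&(W[:,2]<134)&(abs(W[:,0]+65)<40)&(abs(W[:,1])<45)]
r=cv2.minAreaRect(b[:,:2].astype(np.float32));print('bar',len(b),r,np.percentile(b[:,2],[50,97]))
w=W[(W[:,2]>78)&(W[:,2]<92)&(abs(W[:,0])<100)&(abs(W[:,1])<60)];print('walls',cv2.minAreaRect(w[:,:2].astype(np.float32)))
q=cam('side');Q=cloud(q).reshape(-1,3);k=Q[(abs(Q[:,0]-.6)<.09)&(abs(Q[:,1]-.03)<.09)&(Q[:,2]>.015)&(Q[:,2]<.1)];print('boat z98',np.percentile(k[:,2],98) if len(k) else None,k.min(0) if len(k) else '',k.max(0) if len(k) else '')
ok=-71<r[0][0]<-58 and len(b)>100;print('ok',ok)
if ok: print(manip.hand_in())
E
python3 end.py
```

```text
63.8667 lat -0.02788381394066741 along -0.05994457606768992 z 0.23808539595175485 head 86.16568007626822 F [-0.653  -0.3798 -0.2368] w 0.6058398649294986
bar 1154 ((-64.6351318359375, -1.2899322509765625), (12.001510620117188, 69.05554962158203), 0.20671573281288147) [128.7666 130.2214]
walls ((2.7207412719726562, -0.5395851135253906), (104.6229476928711, 145.17483520507812), 89.81878662109375)
boat z98 0.07354805719292445 [ 0.5547 -0.0244  0.0152] [0.6549 0.0992 0.0753]
ok True
the job is handed in; nothing more can be done
None
```

The job was done and handed in at about 64 s of the 210 s allowed; the hand-in gave no verdict.

- **Sieving:** I slid the empty sieve home, tipped the boat's rock into it and added the two spilt chips by hand. I then shook it until both the wrist and side cameras showed only the two coarse pieces left on the plate.
- **Coarse pieces:** I tipped the sieve against the wall of the steel pan. The cameras then found both coarse pieces there, at about (-55, 3) and (-67, 34) mm from the pan's centre.
- **Sieve and boat at the end:** The sieve is back against the stops. Its bar is at stand x = -64.6 mm (nominal -64.5) and y = -1.3 mm, with its top at 130 mm. The boat stands upright on the desk, and the hand is clear and open.

**Not fully checked or went wrong:**
- **Chips:** I never counted all six chips in the catch pan. I saw at least three through the holes, and inferred the rest from the clear plate.
- **Bystanders:** I saw no sign that the jar, vial or tweezers moved, but did not measure them at the end.
- **Grip:** End-grips slipped twice while setting things down. The boat slid back but stayed upright. The sieve landed rolled about 10°, probably on the tape roll, so I set it flat and regripped it about 23 mm off-centre before the final insertion.

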